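Re-spring a mower seat base

ROBOT

A 6-joint arm with a two-finger parallel gripper is mounted at the origin on the work surface. World frame = base frame: x ahead of the robot, y to its left, z up, the work surface at z = 0. Lengths are in m, angles in rad, forces in N, time in s.
With the tool pointing down it reaches from about 0.3 to 0.775 m from the base axis. Payload 14.6 kg.
Tool frame: the origin (TCP) lies at the very end of the fingers, on their centre line; the grasp point (between the pads) lies 19 mm behind it (manip.grip_point_offset is the z of the grasp point in the tool frame, in m); z points along the fingers, y is the direction in which the jaws open and shut (so a half turn about z gives the same grasp; the last joint's range is limited). The gripper opens to 94 mm and grips with 3 to 60 N. Pads are 16 mm wide; open, the fingers measure 119 mm over their backs; the gripper's body (75 mm by 177 mm) begins 78 mm behind the grasp point.
Start: joints at [1.253, 0.3, 1.521, -0, 1.321, -0.067], TCP at [0.136, 0.533, 0.205] pointing down, gripper open.
Joint ranges: [-3.03, 3.03], [-0.79, 2.21], [0.23, 2.52], [-1.04, 4.18], [0, 3.07], [-2.55, 2.55]. Speed limits (rad/s): [2.22, 2.22, 2.57, 3.14, 3.14, 3.14].

INTERFACE

Orientations are given as a unit quaternion [w, x, y, z].
In Python, from workcell import manip gives the robot as it stands.
- The arm moves only by the shell command python3 -m pendant 'ROWS' [FORCE]. ROWS is JSON, a list of rows, each an object of numbers: "tx", "ty", "tz": the shift along the tool's x, y, z in cm; "wx", "wy", "wz": the turn, a rotation vector about the tool's x, y, z in rad; "claw": the opening, from 0 (shut) to 1 (fully open). In form: [{"tx": .., "ty": .., "tz": .., "wx": .., "wy": .., "wz": .., "claw": ..}, ...]. A call has exactly 10 rows; each row is the pose to reach, as a shift and turn from the pose commanded when the call began, along the tool's axes at that moment; what a row does not reach only later rows make up. A row lasts 1/10 s, in which the tool goes at most 50 mm and 8.59 degrees, less where a joint would pass 70% of its speed; a pose out of reach is approached as far as the arm can. A call with a gripper value outside its range is refused whole. The fingers move at their own pace and stop on an object; FORCE is the grip in N (left out, the last holds). Time passes only in rows, so rows that repeat a pose let the fingers close, or fill a call up. It gives the time, the measured TCP pose, the force and the opening at its end, in the units of the state.
- manip.get_obs(): the state, without advancing time (a new reading comes with each control period).
- manip.read_camera(name): name is "side" or "top"; returns the picture (384x512x3 uint8, red, green, blue); there is no depth.
- manip.camera_info(name): a dict with "fx", "fy", "cx", "cy" (pixels), "rvec" (rotation vector, rad) and "tvec" (3), from world to camera coordinates, as OpenCV has them. Camera axes: x right, y down, z forward; pixel columns grow to the right and rows downward; lengths in m; the calibration is good to about 2 mm. A picture is of the moment at which its call begins. camera_info takes no time and is no camera call.
- manip.job_done(): hands the job in, once; it reports no verdict.
The state is a dict: "clock": time; "joint_positions": joint angles; "dq": joint speeds; "joint_efforts": joint torques, N m; "position": TCP position; "orientation": TCP orientation; "contact_force": force on the tool from outside, world axes, zero at the start; "wrist_torque": the same for the moment, N m; "width": finger opening in m.
Only numpy, scipy, OpenCV 4.12 (cv2) and the standard library are available. Lean on these libraries where they do the work, as an engineer would, in place of code of your own. Each camera call takes 0.05 s, during which the arm holds its last target.

TASK

Overhaul the mower's seat base: lift off every old rubber sleeve still on its guide rods and stand each upright on free floor in the scrap tray, touching neither each other nor the jar, tin and block there, which stay where they are. Then thread a new spring over each of the three rods until it stands on the plate: do not force it, but twist it a little whenever it snags. Also seat the round and the square rubber buffer flat, each in the pocket of its own shape.

Things in the scene. Friction and masses are not known exactly. Their poses are not given: they have to be found in the camera images.
- base: The sprung seat base of a ride-on mower, fixed to the bench: a grey steel plate 170 (x) x 290 (y) x 24 mm thick with two shallow pockets along its -x half and three upright steel guide rods in a row along its +x half. Origin: centre of the underside, axes along the plate's edges. Its place and yaw vary.
- rod0 (a point): Foot of guide rod 0, on its axis at the plate's top face, at (45, -110, 24) mm in the base frame, axes as the base. The rod stands 50 mm above it and has a plus section: two crossing ribs along the base's x and y, 32 mm tip to tip, 9 mm thick, with four open corners between; the rib ends are bevelled to 24 mm over the top 8 mm.
- rod1 (a point): Foot of guide rod 1, on its axis at the plate's top face, at (45, 0, 24) mm in the base frame, axes as the base. The rod stands 50 mm above it and has a plus section: two crossing ribs along the base's x and y, 32 mm tip to tip, 9 mm thick, with four open corners between; the rib ends are bevelled to 24 mm over the top 8 mm.
- rod2 (a point): Foot of guide rod 2, on its axis at the plate's top face, at (45, 110, 24) mm in the base frame, axes as the base. The rod stands 50 mm above it and has a plus section: two crossing ribs along the base's x and y, 32 mm tip to tip, 9 mm thick, with four open corners between; the rib ends are bevelled to 24 mm over the top 8 mm.
- round_pocket (a point): Centre of the floor of the round pocket, 61 mm across and 8 mm deep, at (-45, 55, 16) mm in the base frame.
- square_pocket (a point): Centre of the floor of the square pocket, 57 x 57 mm (sides along the base's x and y) and 8 mm deep, at (-45, -55, 16) mm in the base frame; axes as the base.
- spring0: New stiff steel spring (rigid), 54 mm outside, 62 mm high, wire 7 mm, clear bore 36 mm, upright in the spring tray. Origin: centre of its underside, z up. At the foot the wire's end turns inward along the spring's own +x to 11.5 mm from the axis: it passes a rod only in an open corner between ribs (45 degrees from them, give or take 20), else it snags on a rib top.
- spring1: New stiff steel spring (rigid), 54 mm outside, 62 mm high, wire 7 mm, clear bore 36 mm, upright in the spring tray. Origin: centre of its underside, z up. At the foot the wire's end turns inward along the spring's own +x to 11.5 mm from the axis: it passes a rod only in an open corner between ribs (45 degrees from them, give or take 20), else it snags on a rib top.
- spring2: New stiff steel spring (rigid), 54 mm outside, 62 mm high, wire 7 mm, clear bore 36 mm, upright in the spring tray. Origin: centre of its underside, z up. At the foot the wire's end turns inward along the spring's own +x to 11.5 mm from the axis: it passes a rod only in an open corner between ribs (45 degrees from them, give or take 20), else it snags on a rib top.
- sleeve0: Old black rubber sleeve (plain stiff tube), 54 mm outside, 40 mm bore, 40 mm high, loose over guide rod 0 at the start and resting on the plate. It may be absent. Origin: centre of its underside, z up.
- sleeve1: Old black rubber sleeve (plain stiff tube), 54 mm outside, 40 mm bore, 40 mm high, loose over guide rod 1 at the start and resting on the plate. It may be absent. Origin: centre of its underside, z up.
- sleeve2: Old black rubber sleeve (plain stiff tube), 54 mm outside, 40 mm bore, 40 mm high, loose over guide rod 2 at the start and resting on the plate. It may be absent. Origin: centre of its underside, z up.
- round_pad: Black rubber buffer, a round puck 58 mm across and 20 mm thick, lying flat on the bench between the robot and the base. Origin: centre of its underside, z up.
- square_pad: Black rubber buffer, a square puck 54 x 54 x 20 mm, lying flat on the bench between the robot and the base. Origin: centre of its underside, x and y along its sides, z up.
- spring_tray_floor (a point): Centre of the floor of the spring tray, the bare-metal tray that holds only the springs, fixed to the bench to the left or right of the base: outside 250 (x) x 240 (y) mm, rim 12 mm above the bench, walls 4 mm, floor 4 mm above the bench. Axes along its sides.
- scrap_tray_floor (a point): Centre of the floor of the scrap tray, the like tray (same sizes) on the other side, in which a jar, a tin and a wood block stand; fixed. Axes along its sides.
- jar: Small glass jar with a dark lid, 44 mm across, 66 mm high, standing in the scrap tray. Origin: centre of its underside.
- tin: Small dark steel tin, 48 mm across, 59 mm high, standing in the scrap tray. Origin: centre of its underside.
- block: Small wooden block, 45 (x) x 36 (y) x 50 mm high, standing in the scrap tray. Origin: centre of its underside.
Things that resemble listed ones, but are neither listed nor needed, are in the scene too. Leave any pink or yellow look-alike of the spring2 alone. Leave any green look-alike of the square_pad alone.

How it is judged:
On the way:
1. every old sleeve stands in the scrap tray (angle between each of sleeve0, sleeve1, sleeve2's own z axis and vertical below 0.1 rad and z of each of sleeve0, sleeve1, sleeve2 in the frame of scrap_tray_floor below 0.005 m and x of sleeve0 in the frame of scrap_tray_floor between -0.097 and 0.097 m and y of sleeve0 in the frame of scrap_tray_floor between -0.092 and 0.092 m and x of sleeve1 in the frame of scrap_tray_floor between -0.097 and 0.097 m and y of sleeve1 in the frame of scrap_tray_floor between -0.092 and 0.092 m and x of sleeve2 in the frame of scrap_tray_floor between -0.097 and 0.097 m and y of sleeve2 in the frame of scrap_tray_floor between -0.092 and 0.092 m), for 0.2 s.
At the end, for the whole second after the job is handed in: On each rod a spring, upright, within 6 mm of its axis and 4 mm of the plate; each sleeve upright on the scrap tray's floor (centre within 97 mm in x, 92 mm in y of its centre), touching nothing there; buffers in their pockets within 4 mm, under 3 mm off the floor; all at rest (all of step 1 and ((horizontal distance between spring0 and rod0 below 0.006 m and z of spring0 in the frame of rod0 below 0.004 m and angle between spring0's own z axis and vertical below 0.08 rad and linear speed of spring0 below 0.03 m/s) or (horizontal distance between spring1 and rod0 below 0.006 m and z of spring1 in the frame of rod0 below 0.004 m and angle between spring1's own z axis and vertical below 0.08 rad and linear speed of spring1 below 0.03 m/s) or (horizontal distance between spring2 and rod0 below 0.006 m and z of spring2 in the frame of rod0 below 0.004 m and angle between spring2's own z axis and vertical below 0.08 rad and linear speed of spring2 below 0.03 m/s)) and ((horizontal distance between spring0 and rod1 below 0.006 m and z of spring0 in the frame of rod1 below 0.004 m and angle between spring0's own z axis and vertical below 0.08 rad and linear speed of spring0 below 0.03 m/s) or (horizontal distance between spring1 and rod1 below 0.006 m and z of spring1 in the frame of rod1 below 0.004 m and angle between spring1's own z axis and vertical below 0.08 rad and linear speed of spring1 below 0.03 m/s) or (horizontal distance between spring2 and rod1 below 0.006 m and z of spring2 in the frame of rod1 below 0.004 m and angle between spring2's own z axis and vertical below 0.08 rad and linear speed of spring2 below 0.03 m/s)) and ((horizontal distance between spring0 and rod2 below 0.006 m and z of spring0 in the frame of rod2 below 0.004 m and angle between spring0's own z axis and vertical below 0.08 rad and linear speed of spring0 below 0.03 m/s) or (horizontal distance between spring1 and rod2 below 0.006 m and z of spring1 in the frame of rod2 below 0.004 m and angle between spring1's own z axis and vertical below 0.08 rad and linear speed of spring1 below 0.03 m/s) or (horizontal distance between spring2 and rod2 below 0.006 m and z of spring2 in the frame of rod2 below 0.004 m and angle between spring2's own z axis and vertical below 0.08 rad and linear speed of spring2 below 0.03 m/s)) and linear speed of each of sleeve0, sleeve1, sleeve2, round_pad, square_pad below 0.03 m/s and contact force between each of sleeve0, sleeve1, sleeve2 and jar below 0.2 N and contact force between each of sleeve0, sleeve1, sleeve2 and tin below 0.2 N and contact force between each of sleeve0, sleeve1, sleeve2 and block below 0.2 N and contact force between sleeve0 and sleeve1 below 0.2 N and contact force between each of sleeve0, sleeve1 and sleeve2 below 0.2 N and horizontal distance between round_pad and round_pocket below 0.004 m and z of round_pad in the frame of round_pocket below 0.003 m and angle between each of round_pad, square_pad's own z axis and vertical below 0.08 rad and horizontal distance between square_pad and square_pocket below 0.004 m and z of square_pad in the frame of square_pocket below 0.003 m).
It fails at once if A bystander (jar, tin or block) is shifted by more than 1 cm (distance of any of jar, tin, block from where it was at the start of the episode above 0.01 m).
It fails at once if A sleeve bumps the jar, the tin or the block (more than 1 N) (contact force between any of sleeve0, sleeve1, sleeve2 and jar above 1 N or contact force between any of sleeve0, sleeve1, sleeve2 and tin above 1 N or contact force between any of sleeve0, sleeve1, sleeve2 and block above 1 N).
It fails at once if A spring is forced against the base or a rod with more than 60 N (contact force between any of spring0, spring1, spring2 and base above 60 N).
Of sleeve0, sleeve1, sleeve2 only 1 to 3 are there at a start; the rules pass over those that are not, and their reading is None.
At some moment in a run one of spring0, spring1, spring2, round_pad, square_pad may be knocked a few centimetres aside while the robot is not near it.
It also fails if it takes over 210 s, if anything falls off the work surface, if the arm or the gripper's body presses on something with over 40 N, if the wrist force passes 120 N, or if a joint passes its speed limit or range.

## Working session

There is one attempt and no reset: what is moved stays moved. The work goes in short steps, Python scripts to look and compute and a shell command to move; the robot and the scene stay as the last step left them, time stands still between calls to the robot, and variables do not carry over. Pictures are saved under pics/ and viewed, and the job is handed in when it is done.

```bash
ls; mkdir -p pics; python3 - <<'E'
from workcell import manip
import cv2,numpy as np
print(manip.get_obs(), manip.grip_point_offset)
for n in ("top","side"):
    im=manip.read_camera(n); cv2.imwrite(f"pics/{n}0.png",im[:,:,::-1]); print(n,manip.camera_info(n))
E
```

```text
pics
{'clock': 0.0, 'joint_positions': array([ 1.25340143e+00,  3.00468158e-01,  1.52159488e+00,  2.13896535e-05,
        1.32070621e+00, -6.65904717e-02]), 'dq': array([ 0.00048451, -0.00032804, -0.0003418 , -0.00032487,  0.00089114,
       -0.00112458]), 'joint_efforts': array([ 1.05215739e-03, -5.31799614e+01, -3.52737987e+01,  7.08626490e-02,
        2.43437866e-02, -8.79863615e-05]), 'position': array([0.13640861, 0.53253686, 0.20488211]), 'orientation': array([-1.22425885e-04,  1.25076406e-01,  9.92146938e-01, -5.75508613e-04]), 'contact_force': array([ 0.50989417, -0.56989123,  0.30347328]), 'wrist_torque': array([-0.01478454,  0.00439524, -0.01677994]), 'width': 0.09385461175325335} -0.0188
top {'fx': 398.74734006409886, 'fy': 398.74734006409886, 'cx': 257.18350144643296, 'cy': 192.87089231947925, 'rvec': array([ 2.19117256, -2.19870624,  0.05356593]), 'tvec': array([0.01260532, 0.49881713, 1.10082294])}
side {'fx': 461.0448729262464, 'fy': 461.0448729262464, 'cx': 260.7545896623235, 'cy': 197.73654395783998, 'rvec': array([ 2.13314189, -0.7438002 ,  0.39030397]), 'tvec': array([-0.37095767,  0.25514125,  1.07408949])}
```

View pics/top0.png

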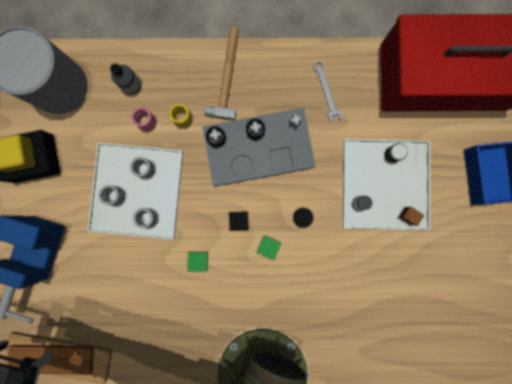

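View pics/side0.png

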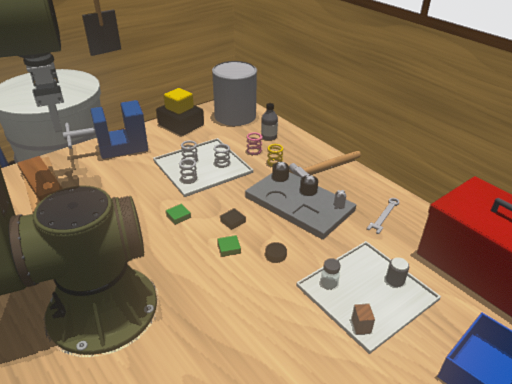

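```bash
cat > h.py <<'E'
import numpy as np, cv2
from workcell import manip
from scipy.spatial.transform import Rotation as Ro
def cam(n):
    c=manip.camera_info(n); K=np.array([[c['fx'],0,c['cx']],[0,c['fy'],c['cy']],[0,0,1.]])
    return K,np.array(c['rvec']),np.array(c['tvec'])
def proj(n,P):
    K,r,t=cam(n); return cv2.projectPoints(np.atleast_2d(np.array(P,float)),r,t,K,None)[0][:,0]
def ray(n,uv,z):
    K,r,t=cam(n); R=cv2.Rodrigues(r)[0]; uv=np.atleast_2d(np.array(uv,float))
    d=(np.linalg.inv(K)@np.c_[uv,np.ones(len(uv))].T).T@R; C=-R.T@t
    return C+d*((z-C[2])/d[:,2])[:,None]
def shot(n,f=None):
    im=manip.read_camera(n)[:,:,::-1].copy()
    if f: cv2.imwrite(f"pics/{f}.png",im)
    return im
def crop(im,x0,y0,x1,y1,s,f):
    cv2.imwrite(f"pics/{f}.png",cv2.resize(im[y0:y1,x0:x1],None,fx=s,fy=s,interpolation=cv2.INTER_CUBIC))
def st():
    o=manip.get_obs(); q=o['orientation']; R=Ro.from_quat(q[[1,2,3,0]]).as_matrix()
    return o,R
def go(x,y,z,yaw=None):
    """print tool-frame shift (cm) to world target; yaw = world angle of tool y axis (mod pi)"""
    o,R=st(); d=R.T@(np.array([x,y,z])-o['position'])*100
    s="tx %.2f ty %.2f tz %.2f"%tuple(d)
    ya=np.arctan2(R[1,1],R[0,1])
    if yaw is not None:
        w=-(yaw-ya); w=(w+np.pi/2)%np.pi-np.pi/2; s+=" wz %.3f (or %.3f)"%(w,w-np.pi*np.sign(w))
    print(s,"| yaw now %.3f tilt %.3f %.3f q6 %.2f w %.4f t %.1f"%(ya,R[0,2],R[1,2],o['joint_positions'][5],o['width'],o['clock']),"F",np.round(o['contact_force'],1),'pos',np.round(o['position'],4))
E
python3 - <<'E'
from h import *
im=cv2.imread('pics/top0.png'); 
crop(im,195,95,325,195,6,'base0'); crop(im,80,135,190,245,5,'spr0'); crop(im,335,130,440,240,5,'scrap0')
s=cv2.imread('pics/side0.png'); crop(s,150,120,300,200,5,'sspr0')
print(proj('top',[[0.136,.533,.205]]))
E
```

```text
[[ 27.23625638 349.25425618]]
```

View pics/base0.png

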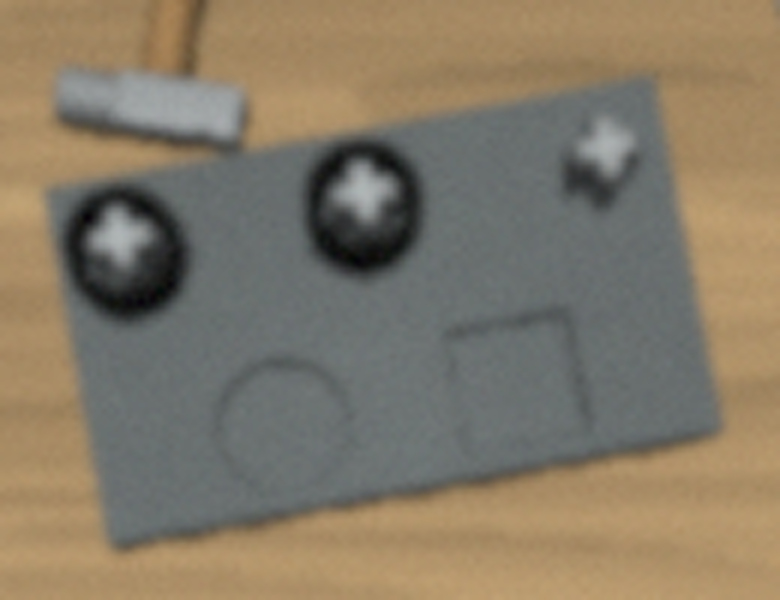

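View pics/spr0.png

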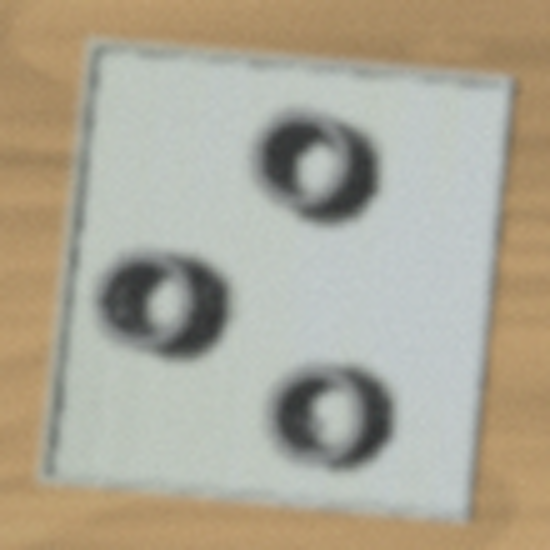

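View pics/scrap0.png

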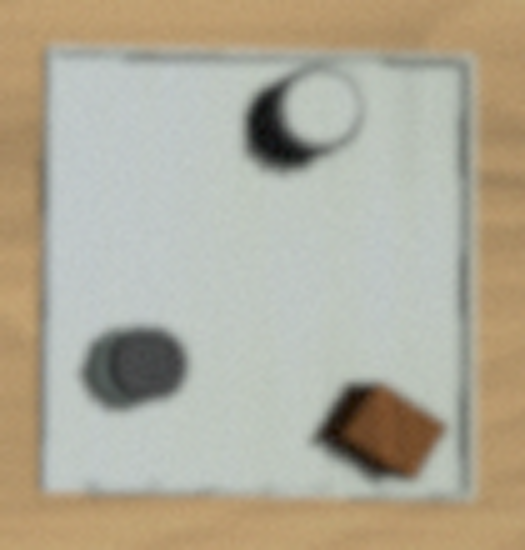

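View pics/sspr0.png

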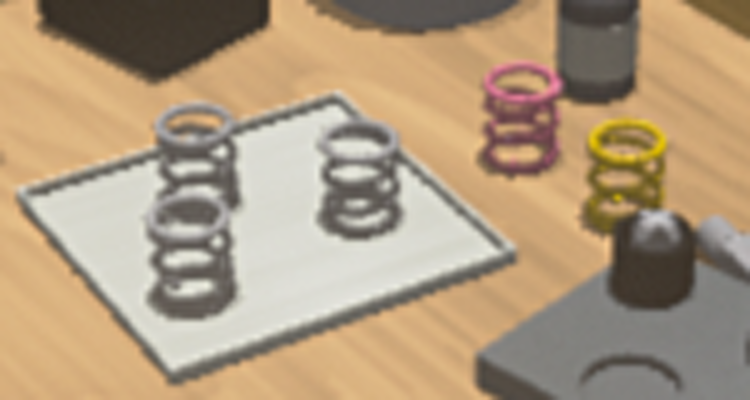

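```bash
cat > m1.py <<'E'
from h import *
from scipy.optimize import least_squares
im=cv2.imread('pics/top0.png').astype(float); g=im.mean(2)
def cen(u,v,r,lo):
    w=np.clip(g[v-r:v+r+1,u-r:u+r+1]-lo,0,None); yy,xx=np.mgrid[v-r:v+r+1,u-r:u+r+1]
    return np.array([(w*xx).sum()/w.sum(),(w*yy).sum()/w.sum()])
print(np.round(g[115:127,290:302]).astype(int))
px=[cen(296,120,5,140),cen(255,127,6,140),cen(215,136,6,140)]
print(px)
W=ray('top',px,.074); print(W)
bx=[(45,-110),(45,0),(45,110)]
def f(p):
    c,s=np.cos(p[2]),np.sin(p[2]); return np.concatenate([[c*x-s*y+p[0]*1000-w[0]*1000,s*x+c*y+p[1]*1000-w[1]*1000] for (x,y),w in zip(bx,W)])
r=least_squares(f,[.6,0,.2]); print(r.x,np.round(r.fun,2))
np.save('base.npy',r.x)
x,y,a=r.x
def B(p): p=np.array(p)/1000.; c,s=np.cos(a),np.sin(a); return np.array([x+c*p[0]-s*p[1],y+s*p[0]+c*p[1],p[2]])
L=[]
for z in (24,0):
  for p in [(85,145),(85,-145),(-85,-145),(-85,145)]: L.append(B((*p,z)))
C=[B((-45+30.5*np.cos(t),55+30.5*np.sin(t),24)) for t in np.arange(0,6.3,.3)]
Q=[B((-45+sx*28.5,-55+sy*28.5,24)) for sx,sy in((1,1),(1,-1),(-1,-1),(-1,1))]
for n in('top','side'):
    I=cv2.imread(f'pics/{n}0.png'); s=5
    b=(195,95) if n=='top' else (235,145)
    I=cv2.resize(I[b[1]:b[1]+100,b[0]:b[0]+130],None,fx=s,fy=s,interpolation=cv2.INTER_CUBIC)
    def P(pts): return np.round((proj(n,pts)-b+.5)*s-.5).astype(int)
    for q in (L[:4],C,Q): cv2.polylines(I,[P(q)],True,(0,0,255),1)
    for k in (-110,0,110): cv2.polylines(I,[P([B((45+dx,k+dy,74)) for dx,dy in((12,0),(-12,0),(0,0),(0,12),(0,-12),(0,0))])],True,(0,255,0),1)
    cv2.imwrite(f'pics/ov_{n}.png',I)
E
python3 m1.py
```

```text
[[107 105 100 112 132 144 142 129 120 113 111 110]
 [112 105  98 113 137 155 152 144 134 126 117 111]
 [108 108 110 121 146 161 161 156 150 143 128 112]
 [110 121 131 143 158 170 172 169 161 151 133 111]
 [107 126 146 158 164 173 174 169 160 145 125 109]
 [ 97 120 138 151 159 167 167 162 148 121  99  99]
 [ 84  98 112 123 134 154 161 154 129  96  77  88]
 [ 67  76  81  88 106 133 150 145 120  87  77  90]
 [ 54  59  59  66  85 114 129 125 106  80  85  97]
 [ 53  51  48  53  70  88 103 102  88  83  89 102]
 [ 54  51  51  49  57  67  74  77  81  90  98 104]
 [ 64  68  62  59  56  53  62  74  88  97 105 105]]
[array([295.82948295, 118.73212321]), array([255.19361179, 126.37739558]), array([214.40392354, 133.96126761])]
[[ 0.69306361 -0.09278707  0.074     ]
 [ 0.67291648  0.01548437  0.074     ]
 [ 0.65296728  0.12399483  0.074     ]]
[0.628733   0.00737959 0.18289464] [-0.07  0.19  0.07  0.08  0.01 -0.27]
```

View pics/ov_top.png

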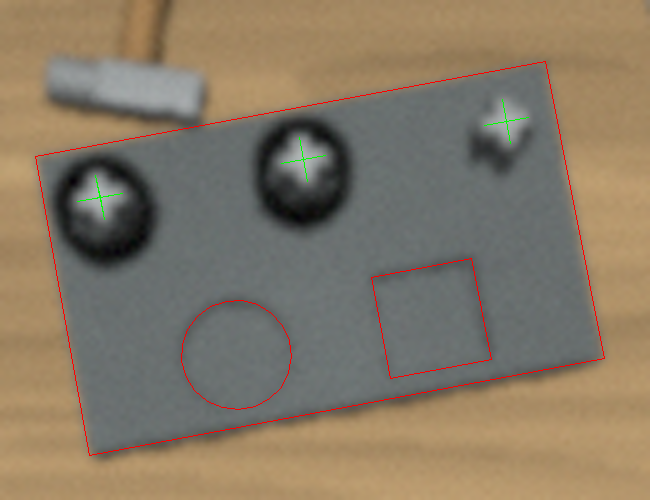

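View pics/ov_side.png

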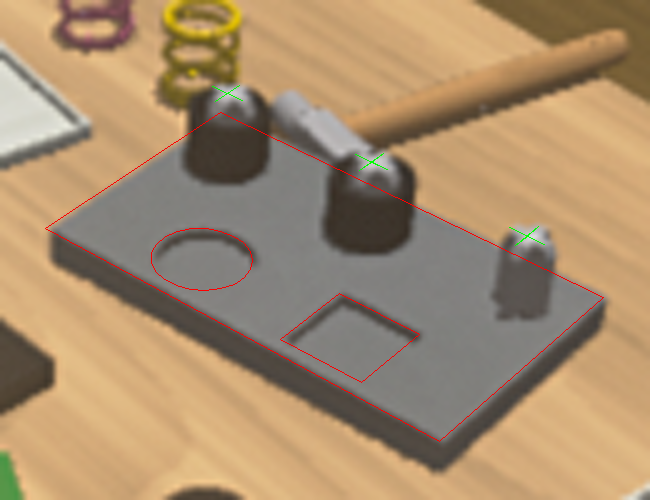

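```bash
cat > m2.py <<'E'
from h import *
im=cv2.imread('pics/top0.png'); g=im.astype(float).mean(2); hsv=cv2.cvtColor(im,cv2.COLOR_BGR2HSV)
# pads
for nm,(u,v) in dict(sq=(238,220),rd=(303,217)).items():
    r=15; w=(im[v-r:v+r,u-r:u+r].max(2)<75).astype(np.uint8)
    n,l,s,c=cv2.connectedComponentsWithStats(w); k=1+s[1:,4].argmax()
    cs=cv2.findContours((l==k).astype(np.uint8),cv2.RETR_EXTERNAL,cv2.CHAIN_APPROX_NONE)[0][0]
    print(nm,s[k],c[k]+[u-r,v-r],ray('top',c[k]+[u-r,v-r],.02),cv2.minAreaRect(cs))
# tray corners (rim outside, z .012)
for nm,cs in dict(spring=[(97.8,143.2),(182.4,150),(174,239.5),(88.5,231)],scrap=[(344,139.5),(430,140.5),(430.5,229.5),(343,229)]).items():
    W=ray('top',cs,.012); print(nm,np.round(W[:,:2],3).tolist(),W.mean(0)); e=W[0]-W[1]; print(np.linalg.norm(e),np.linalg.norm(W[1]-W[2]),'yaw(y axis-pi/2)',np.arctan2(e[1],e[0])-np.pi/2)
# bystander tops from scrap crop
for nm,uv,z in (('tin',(322,107),.063),('jar',(147,362),.070),('block',(393,430),.054)):
    uv=np.array(uv)/5.+[335,130]-.4; print(nm,uv,ray('top',uv,z))
for nm,uv in (('sA',(300,160)),('sB',(148,300)),('sC',(316,413))):
    uv=np.array(uv)/5.+[80,135]-.4; print(nm,uv,ray('top',uv,.063))
E
python3 m2.py; python3 - <<'E'
from h import *
im=cv2.imread('pics/top0.png');crop(im,98,145,172,235,8,'sprL')
E
```

```text
sq [  6   7  19  18 310] [238.45806452 220.85806452] [[0.42120147 0.06290501 0.02      ]] ((15.0, 15.5), (17.0, 18.0), 90.0)
rd [  6   6  19  19 286] [302.74125874 217.3041958 ] [[ 0.43040936 -0.11484295  0.02      ]] ((15.0, 15.0), (18.0, 18.0), 90.0)
spring [[0.64, 0.459], [0.62, 0.221], [0.37, 0.242], [0.394, 0.481]] [0.5062233  0.35065937 0.012     ]
0.23909530259088915 0.2512342000867547 yaw(y axis-pi/2) -0.08433463843416322
scrap [[0.648, -0.234], [0.645, -0.475], [0.395, -0.47], [0.397, -0.227]] [ 0.52141471 -0.3516785   0.012     ]
0.2415788188069518 0.24931635036880748 yaw(y axis-pi/2) -0.015458628566233479
tin [399. 151.] [[ 0.60727338 -0.36940302  0.063     ]]
jar [364. 202.] [[ 0.47080331 -0.27153481  0.07      ]]
block [413.2 215.6] [[ 0.43434477 -0.40690517  0.054     ]]
sA [139.6 166.6] [[0.56780022 0.32525394 0.063     ]]
sB [109.2 194.6] [[0.49306329 0.4055143  0.063     ]]
sC [142.8 217.2] [[0.43259024 0.31518186 0.063     ]]
```

View pics/sprL.png

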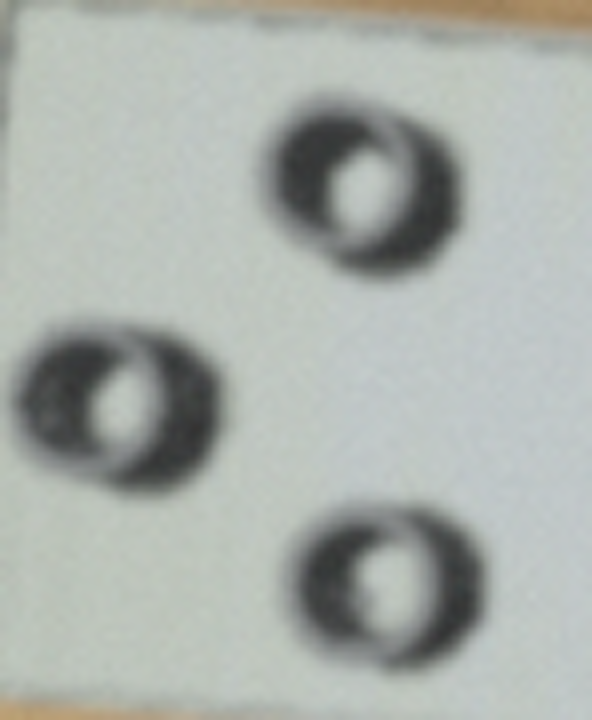

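```bash
cat >> h.py <<'E'
_b=np.load('base.npy') if __import__('os').path.exists('base.npy') else None
def B(p): p=np.array(p)/1000.; x,y,a=_b; c,s=np.cos(a),np.sin(a); return np.array([x+c*p[0]-s*p[1],y+s*p[0]+c*p[1],p[2]])
E
python3 -c "
from h import *
p=B((45,110,0));print(p,B((45,0,0)),B((45,-110,0)));go(p[0],p[1],.2,.183)"
```

```text
[0.65297602 0.12372939 0.        ] [0.67298246 0.01556404 0.        ] [ 0.69298889 -0.0926013   0.        ]
tx -60.18 ty -26.79 tz 0.52 wz 1.137 (or -2.005) | yaw now 1.320 tilt -0.000 -0.001 q6 -0.07 w 0.0939 t 0.1 F [-0.1 -0.8  0.1] pos [0.1364 0.5326 0.205 ]
```

```bash
python3 -m pendant '[{"tx":-5,"ty":-2.2,"wz":0.14,"claw":0.85},{"tx":-10,"ty":-4.5,"wz":0.28,"claw":0.85},{"tx":-15,"ty":-6.7,"wz":0.42,"claw":0.85},{"tx":-20,"ty":-8.9,"wz":0.56,"claw":0.85},{"tx":-25,"ty":-11.1,"wz":0.7,"claw":0.85},{"tx":-30,"ty":-13.4,"wz":0.84,"claw":0.85},{"tx":-35,"ty":-15.6,"wz":0.98,"claw":0.85},{"tx":-40,"ty":-17.8,"wz":1.137,"claw":0.85},{"tx":-45,"ty":-20,"wz":1.137,"claw":0.85},{"tx":-60.2,"ty":-26.8,"tz":0.5,"wz":1.137,"claw":0.85}]' 15; python3 -c "
from h import *
p=B((45,110,0));go(p[0],p[1],.2,.183)"
```

```text
tx -60.18 ty -26.79 tz 0.52 wz 1.137 (or -2.005) | yaw now 1.320 tilt -0.000 -0.001 q6 -0.07 w 0.0939 t 0.1 F [-0.1 -0.8  0.1] pos [0.1364 0.5326 0.205 ]validation failed for argument at $[0]...
```

```bash
python3 -m pendant '[{"tx":-5,"ty":-2.2,"tz":0,"wx":0,"wy":0,"wz":0.14,"claw":0.85},{"tx":-10,"ty":-4.5,"tz":0,"wx":0,"wy":0,"wz":0.28,"claw":0.85},{"tx":-15,"ty":-6.7,"tz":0,"wx":0,"wy":0,"wz":0.42,"claw":0.85},{"tx":-20,"ty":-8.9,"tz":0,"wx":0,"wy":0,"wz":0.56,"claw":0.85},{"tx":-25,"ty":-11.1,"tz":0,"wx":0,"wy":0,"wz":0.7,"claw":0.85},{"tx":-30,"ty":-13.4,"tz":0,"wx":0,"wy":0,"wz":0.84,"claw":0.85},{"tx":-35,"ty":-15.6,"tz":0,"wx":0,"wy":0,"wz":0.98,"claw":0.85},{"tx":-40,"ty":-17.8,"tz":0,"wx":0,"wy":0,"wz":1.137,"claw":0.85},{"tx":-45,"ty":-20,"tz":0,"wx":0,"wy":0,"wz":1.137,"claw":0.85},{"tx":-60.2,"ty":-26.8,"tz":0.5,"wx":0,"wy":0,"wz":1.137,"claw":0.85}]' 15; python3 -c "
from h import *
p=B((45,110,0));go(p[0],p[1],.2,.183)"
```

```text
clock: 1.1
position: [0.5299, 0.2209, 0.2042]
orientation: [-0.0, 0.64, 0.769, -0.0]
contact_force: [0.3, -0.2, 0.3]
width: 0.0798
tx -11.79 ty 10.34 tz 0.42 wz -0.001 (or 3.141) | yaw now 0.182 tilt -0.000 -0.000 q6 0.15 w 0.0798 t 1.1 F [ 0.3 -0.2  0.3] pos [0.5299 0.2209 0.2042]
```

```bash
python3 -m pendant '[{"tx":-4,"ty":3.5,"tz":0,"wx":0,"wy":0,"wz":0,"claw":0.85},{"tx":-8,"ty":7,"tz":0,"wx":0,"wy":0,"wz":0,"claw":0.85},{"tx":-11.8,"ty":10.3,"tz":0,"wx":0,"wy":0,"wz":0,"claw":0.85},{"tx":-11.8,"ty":10.3,"tz":2,"wx":0,"wy":0,"wz":0,"claw":0.85},{"tx":-11.8,"ty":10.3,"tz":6,"wx":0,"wy":0,"wz":0,"claw":0.85},{"tx":-11.8,"ty":10.3,"tz":9,"wx":0,"wy":0,"wz":0,"claw":0.85},{"tx":-11.8,"ty":10.3,"tz":10,"wx":0,"wy":0,"wz":0,"claw":0.85},{"tx":-11.8,"ty":10.3,"tz":10,"wx":0,"wy":0,"wz":0,"claw":0.85},{"tx":-11.8,"ty":10.3,"tz":10,"wx":0,"wy":0,"wz":0,"claw":0.85},{"tx":-11.8,"ty":10.3,"tz":10,"wx":0,"wy":0,"wz":0,"claw":0.85}]'; python3 -c "
from h import *
p=B((45,110,0));go(p[0],p[1],.038,.183)
shot('top','t1');shot('side','s1')"
```

```text
clock: 2.1
position: [0.6521, 0.1254, 0.1063]
orientation: [0.001, 0.639, 0.769, 0.001]
contact_force: [-0.3, 0.6, 0.4]
width: 0.0799
tx -0.18 ty 0.04 tz 6.83 wz 0.000 (or -3.141) | yaw now 0.183 tilt 0.003 0.000 q6 -0.05 w 0.0799 t 2.1 F [-0.3  0.6  0.4] pos [0.6521 0.1254 0.1063]
```

View pics/s1.png

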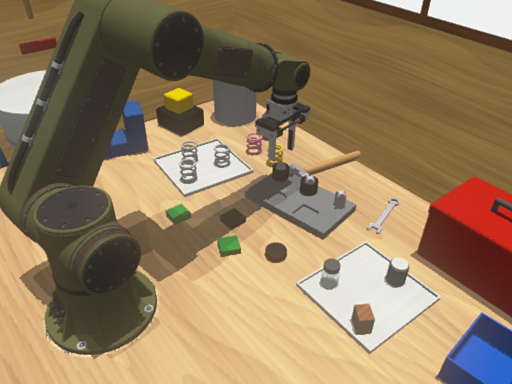

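View pics/t1.png

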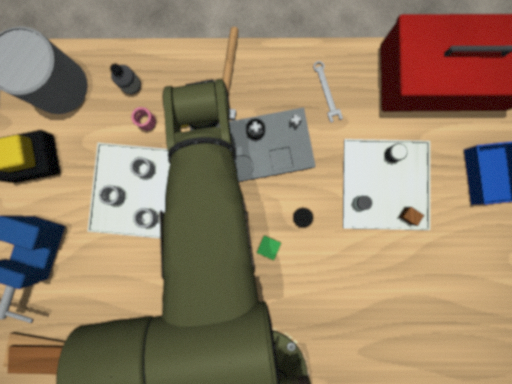

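```bash
python3 -m pendant '[{"tx":-0.2,"ty":0,"tz":3,"wx":0,"wy":0,"wz":0,"claw":0.85},{"tx":-0.2,"ty":0,"tz":5,"wx":0,"wy":0,"wz":0,"claw":0.85},{"tx":-0.2,"ty":0,"tz":6.5,"wx":0,"wy":0,"wz":0,"claw":0.85},{"tx":-0.2,"ty":0,"tz":6.7,"wx":0,"wy":0,"wz":0,"claw":0.85},{"tx":-0.2,"ty":0,"tz":6.7,"wx":0,"wy":0,"wz":0,"claw":0.4},{"tx":-0.2,"ty":0,"tz":6.7,"wx":0,"wy":0,"wz":0,"claw":0.4},{"tx":-0.2,"ty":0,"tz":6.7,"wx":0,"wy":0,"wz":0,"claw":0.4},{"tx":-0.2,"ty":0,"tz":6.7,"wx":0,"wy":0,"wz":0,"claw":0.4},{"tx":-0.2,"ty":0,"tz":6.7,"wx":0,"wy":0,"wz":0,"claw":0.4},{"tx":-0.2,"ty":0,"tz":6.7,"wx":0,"wy":0,"wz":0,"claw":0.4}]' 15; python3 -c "
from h import *
go(.59,-.28,.15,.183)"
```

```text
clock: 3.2
position: [0.6521, 0.1233, 0.0381]
orientation: [0.0, 0.64, 0.769, 0.0]
contact_force: [-1.3, 1.1, 6.4]
width: 0.0535
tx -38.53 ty -13.43 tz -11.20 wz 0.000 (or -3.142) | yaw now 0.183 tilt 0.001 0.000 q6 -0.05 w 0.0535 t 3.2 F [-1.3  1.1  6.4] pos [0.6521 0.1233 0.0381]
```

```bash
python3 -m pendant '[{"tx":0,"ty":0,"tz":-4,"wx":0,"wy":0,"wz":0,"claw":0.4},{"tx":0,"ty":0,"tz":-8,"wx":0,"wy":0,"wz":0,"claw":0.4},{"tx":0,"ty":0,"tz":-11.2,"wx":0,"wy":0,"wz":0,"claw":0.4},{"tx":-3,"ty":-1,"tz":-11.2,"wx":0,"wy":0,"wz":0,"claw":0.4},{"tx":-7.5,"ty":-2.6,"tz":-11.2,"wx":0,"wy":0,"wz":0,"claw":0.4},{"tx":-12,"ty":-4.2,"tz":-11.2,"wx":0,"wy":0,"wz":0,"claw":0.4},{"tx":-16.5,"ty":-5.8,"tz":-11.2,"wx":0,"wy":0,"wz":0,"claw":0.4},{"tx":-21,"ty":-7.3,"tz":-11.2,"wx":0,"wy":0,"wz":0,"claw":0.4},{"tx":-25.5,"ty":-8.9,"tz":-11.2,"wx":0,"wy":0,"wz":0,"claw":0.4},{"tx":-30,"ty":-10.5,"tz":-11.2,"wx":0,"wy":0,"wz":0,"claw":0.4}]' 15; python3 -c "
from h import *
go(.59,-.28,.06,.183)
shot('top','t2');shot('side','s2')"
```

```text
clock: 4.2
position: [0.6023, -0.1926, 0.1492]
orientation: [-0.0, 0.64, 0.769, -0.0]
contact_force: [0.7, -0.7, -1.2]
width: 0.0534
tx -8.37 ty -2.80 tz 8.92 wz 0.000 (or -3.142) | yaw now 0.183 tilt -0.000 0.000 q6 -0.55 w 0.0534 t 4.2 F [ 0.7 -0.7 -1.2] pos [ 0.6023 -0.1926  0.1492]
```

View pics/s2.png

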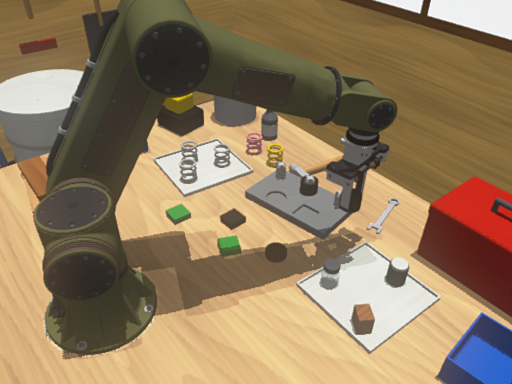

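```bash
python3 -m pendant '[{"tx":-4.2,"ty":-1.4,"tz":0,"wx":0,"wy":0,"wz":0,"claw":0.4},{"tx":-8.4,"ty":-2.8,"tz":0,"wx":0,"wy":0,"wz":0,"claw":0.4},{"tx":-8.4,"ty":-2.8,"tz":0,"wx":0,"wy":0,"wz":0,"claw":0.4},{"tx":-8.4,"ty":-2.8,"tz":4,"wx":0,"wy":0,"wz":0,"claw":0.4},{"tx":-8.4,"ty":-2.8,"tz":8,"wx":0,"wy":0,"wz":0,"claw":0.4},{"tx":-8.4,"ty":-2.8,"tz":11,"wx":0,"wy":0,"wz":0,"claw":0.4},{"tx":-8.4,"ty":-2.8,"tz":12.3,"wx":0,"wy":0,"wz":0,"claw":0.4},{"tx":-8.4,"ty":-2.8,"tz":12.6,"wx":0,"wy":0,"wz":0,"claw":0.4},{"tx":-8.4,"ty":-2.8,"tz":12.8,"wx":0,"wy":0,"wz":0,"claw":0.4},{"tx":-8.4,"ty":-2.8,"tz":13,"wx":0,"wy":0,"wz":0,"claw":0.4}]' 15; python3 -c "
from h import *
go(.59,-.28,.018,.183)
crop(shot('side'),280,200,450,350,4,'s3')"
```

```text
clock: 5.3
position: [0.5916, -0.2788, 0.0209]
orientation: [0.001, 0.639, 0.769, 0.0]
contact_force: [-0.3, 0.1, -1.4]
width: 0.0531
tx -0.09 ty -0.19 tz 0.29 wz 0.000 (or -3.141) | yaw now 0.183 tilt 0.002 -0.001 q6 -0.68 w 0.0531 t 5.3 F [-0.3  0.1 -1.4] pos [ 0.5916 -0.2788  0.0209]
```

View pics/s3.png

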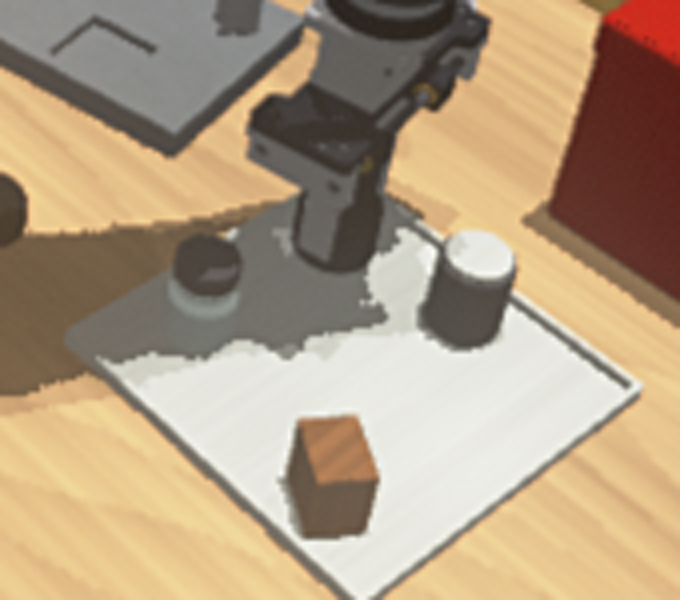

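```bash
python3 -m pendant '[{"tx":0,"ty":0,"tz":0.15,"wx":0,"wy":0,"wz":0,"claw":0.4},{"tx":0,"ty":0,"tz":0.25,"wx":0,"wy":0,"wz":0,"claw":0.4},{"tx":0,"ty":0,"tz":0.25,"wx":0,"wy":0,"wz":0,"claw":0.7},{"tx":0,"ty":0,"tz":0.25,"wx":0,"wy":0,"wz":0,"claw":0.75},{"tx":0,"ty":0,"tz":0.25,"wx":0,"wy":0,"wz":0,"claw":0.75},{"tx":0,"ty":0,"tz":0.25,"wx":0,"wy":0,"wz":0,"claw":0.75},{"tx":0,"ty":0,"tz":-2,"wx":0,"wy":0,"wz":0,"claw":0.75},{"tx":0,"ty":0,"tz":-6,"wx":0,"wy":0,"wz":0,"claw":0.75},{"tx":0,"ty":0,"tz":-10,"wx":0,"wy":0,"wz":0,"claw":0.75},{"tx":0,"ty":0,"tz":-13,"wx":0,"wy":0,"wz":0,"claw":0.75}]' 15; python3 -c "
from h import *
p=B((45,0,0));go(p[0]-.0015,p[1],.15,.183)"
```

```text
clock: 6.35
position: [0.5911, -0.2787, 0.152]
orientation: [0.001, 0.64, 0.769, 0.0]
contact_force: [-0.7, -0.9, 0.3]
width: 0.0704
tx 27.47 ty 13.26 tz 0.19 wz 0.000 (or -3.142) | yaw now 0.183 tilt 0.002 -0.001 q6 -0.68 w 0.0704 t 6.3 F [-0.7 -0.9  0.3] pos [ 0.5911 -0.2787  0.152 ]
```

```bash
python3 -m pendant '[{"tx":4.5,"ty":2.2,"tz":0,"wx":0,"wy":0,"wz":0,"claw":0.85},{"tx":9,"ty":4.3,"tz":0,"wx":0,"wy":0,"wz":0,"claw":0.85},{"tx":13.5,"ty":6.5,"tz":0,"wx":0,"wy":0,"wz":0,"claw":0.85},{"tx":18,"ty":8.7,"tz":0,"wx":0,"wy":0,"wz":0,"claw":0.85},{"tx":22.5,"ty":10.9,"tz":0,"wx":0,"wy":0,"wz":0,"claw":0.85},{"tx":27.5,"ty":13.2,"tz":0,"wx":0,"wy":0,"wz":0,"claw":0.85},{"tx":27.5,"ty":13.2,"tz":0,"wx":0,"wy":0,"wz":0,"claw":0.85},{"tx":27.5,"ty":13.2,"tz":2,"wx":0,"wy":0,"wz":0,"claw":0.85},{"tx":27.5,"ty":13.2,"tz":5,"wx":0,"wy":0,"wz":0,"claw":0.85},{"tx":27.5,"ty":13.2,"tz":5,"wx":0,"wy":0,"wz":0,"claw":0.85}]' 15; python3 -c "
from h import *
p=B((45,0,0));go(p[0]-.001,p[1],.038,.183)
shot('side','s4')"
```

```text
clock: 7.35
position: [0.6686, 0.0156, 0.0952]
orientation: [-0.003, 0.64, 0.769, -0.002]
contact_force: [-0.5, 0.5, -0.8]
width: 0.08
tx -0.07 ty 0.37 tz 5.72 wz -0.000 (or 3.141) | yaw now 0.183 tilt -0.007 0.000 q6 -0.21 w 0.0800 t 7.3 F [-0.5  0.5 -0.8] pos [0.6686 0.0156 0.0952]
```

View pics/s4.png

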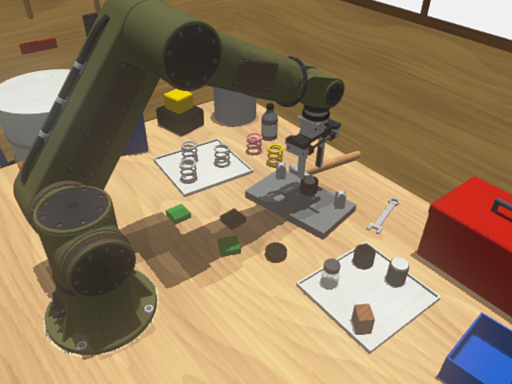

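```bash
python3 -m pendant '[{"tx":0,"ty":0,"tz":2,"wx":0,"wy":0,"wz":0,"claw":0.85},{"tx":0,"ty":0,"tz":4,"wx":0,"wy":0,"wz":0,"claw":0.85},{"tx":0,"ty":0,"tz":6,"wx":0,"wy":0,"wz":0,"claw":0.85},{"tx":0,"ty":0,"tz":6.2,"wx":0,"wy":0,"wz":0,"claw":0.85},{"tx":0,"ty":0,"tz":6.2,"wx":0,"wy":0,"wz":0,"claw":0.4},{"tx":0,"ty":0,"tz":6.2,"wx":0,"wy":0,"wz":0,"claw":0.4},{"tx":0,"ty":0,"tz":6.2,"wx":0,"wy":0,"wz":0,"claw":0.4},{"tx":0,"ty":0,"tz":6.2,"wx":0,"wy":0,"wz":0,"claw":0.4},{"tx":0,"ty":0,"tz":6.2,"wx":0,"wy":0,"wz":0,"claw":0.4},{"tx":0,"ty":0,"tz":6.2,"wx":0,"wy":0,"wz":0,"claw":0.4}]' 15; python3 -c "
from h import *
go(.512,-.348,.15,.183)"
```

```text
clock: 8.4
position: [0.6711, 0.0159, 0.0384]
orientation: [0.001, 0.64, 0.769, 0.001]
contact_force: [-1.0, -0.9, 6.8]
width: 0.0532
tx -32.89 ty -22.25 tz -11.18 wz 0.000 (or -3.142) | yaw now 0.183 tilt 0.002 -0.000 q6 -0.21 w 0.0532 t 8.4 F [-1.  -0.9  6.8] pos [0.6711 0.0159 0.0384]
```

```bash
python3 -m pendant '[{"tx":0,"ty":0,"tz":-4,"wx":0,"wy":0,"wz":0,"claw":0.4},{"tx":0,"ty":0,"tz":-8,"wx":0,"wy":0,"wz":0,"claw":0.4},{"tx":0,"ty":0,"tz":-11.2,"wx":0,"wy":0,"wz":0,"claw":0.4},{"tx":-4,"ty":-2.7,"tz":-11.2,"wx":0,"wy":0,"wz":0,"claw":0.4},{"tx":-8,"ty":-5.4,"tz":-11.2,"wx":0,"wy":0,"wz":0,"claw":0.4},{"tx":-12,"ty":-8.1,"tz":-11.2,"wx":0,"wy":0,"wz":0,"claw":0.4},{"tx":-16,"ty":-10.8,"tz":-11.2,"wx":0,"wy":0,"wz":0,"claw":0.4},{"tx":-20,"ty":-13.5,"tz":-11.2,"wx":0,"wy":0,"wz":0,"claw":0.4},{"tx":-24,"ty":-16.2,"tz":-11.2,"wx":0,"wy":0,"wz":0,"claw":0.4},{"tx":-28,"ty":-18.9,"tz":-11.2,"wx":0,"wy":0,"wz":0,"claw":0.4}]' 15; python3 -c "
from h import *
go(.512,-.348,.15,.183)"
```

```text
clock: 9.4
position: [0.5345, -0.2954, 0.1494]
orientation: [0.0, 0.64, 0.769, -0.0]
contact_force: [-0.1, -0.7, -0.1]
width: 0.053
tx -4.76 ty -3.17 tz -0.06 wz 0.000 (or -3.142) | yaw now 0.183 tilt 0.000 -0.000 q6 -0.75 w 0.0530 t 9.4 F [-0.1 -0.7 -0.1] pos [ 0.5345 -0.2954  0.1494]
```

```bash
python3 -m pendant '[{"tx":-2.4,"ty":-1.6,"tz":0,"wx":0,"wy":0,"wz":0,"claw":0.4},{"tx":-4.8,"ty":-3.2,"tz":0,"wx":0,"wy":0,"wz":0,"claw":0.4},{"tx":-4.8,"ty":-3.2,"tz":0,"wx":0,"wy":0,"wz":0,"claw":0.4},{"tx":-4.8,"ty":-3.2,"tz":3,"wx":0,"wy":0,"wz":0,"claw":0.4},{"tx":-4.8,"ty":-3.2,"tz":7,"wx":0,"wy":0,"wz":0,"claw":0.4},{"tx":-4.8,"ty":-3.2,"tz":11,"wx":0,"wy":0,"wz":0,"claw":0.4},{"tx":-4.8,"ty":-3.2,"tz":12.5,"wx":0,"wy":0,"wz":0,"claw":0.4},{"tx":-4.8,"ty":-3.2,"tz":12.8,"wx":0,"wy":0,"wz":0,"claw":0.4},{"tx":-4.8,"ty":-3.2,"tz":13,"wx":0,"wy":0,"wz":0,"claw":0.4},{"tx":-4.8,"ty":-3.2,"tz":13,"wx":0,"wy":0,"wz":0,"claw":0.4}]' 15; python3 -c "
from h import *
go(.512,-.348,.018,.183)
crop(shot('side'),280,200,450,350,4,'s5')"
```

```text
clock: 10.4
position: [0.5137, -0.3472, 0.0209]
orientation: [0.001, 0.639, 0.769, 0.0]
contact_force: [-1.0, 0.7, -0.6]
width: 0.0524
tx -0.05 ty -0.18 tz 0.29 wz 0.000 (or -3.141) | yaw now 0.183 tilt 0.002 -0.001 q6 -0.84 w 0.0524 t 10.4 F [-1.   0.7 -0.6] pos [ 0.5137 -0.3472  0.0209]
```

View pics/s5.png

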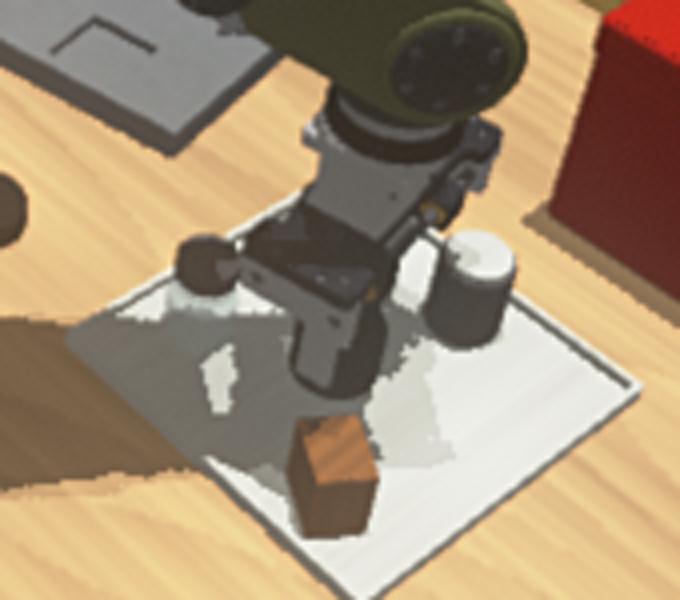

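```bash
python3 -m pendant '[{"tx":0,"ty":0,"tz":0.15,"wx":0,"wy":0,"wz":0,"claw":0.4},{"tx":0,"ty":0,"tz":0.25,"wx":0,"wy":0,"wz":0,"claw":0.4},{"tx":0,"ty":0,"tz":0.25,"wx":0,"wy":0,"wz":0,"claw":0.7},{"tx":0,"ty":0,"tz":0.25,"wx":0,"wy":0,"wz":0,"claw":0.75},{"tx":0,"ty":0,"tz":0.25,"wx":0,"wy":0,"wz":0,"claw":0.75},{"tx":0,"ty":0,"tz":0.25,"wx":0,"wy":0,"wz":0,"claw":0.75},{"tx":0,"ty":0,"tz":-2,"wx":0,"wy":0,"wz":0,"claw":0.75},{"tx":0,"ty":0,"tz":-6,"wx":0,"wy":0,"wz":0,"claw":0.75},{"tx":0,"ty":0,"tz":-10,"wx":0,"wy":0,"wz":0,"claw":0.75},{"tx":0,"ty":0,"tz":-13,"wx":0,"wy":0,"wz":0,"claw":0.75}]' 15; python3 -c "
from h import *
go(.433,.20,.20,.183)
shot('top','t6');shot('side','s6')"
```

```text
clock: 11.45
position: [0.5132, -0.347, 0.1519]
orientation: [0.001, 0.64, 0.769, 0.0]
contact_force: [-0.3, -0.4, -1.2]
width: 0.0702
tx 55.24 ty 2.07 tz -4.89 wz -0.000 (or 3.142) | yaw now 0.183 tilt 0.002 -0.001 q6 -0.84 w 0.0702 t 11.4 F [-0.3 -0.4 -1.2] pos [ 0.5132 -0.347   0.1519]
```

View pics/t6.png

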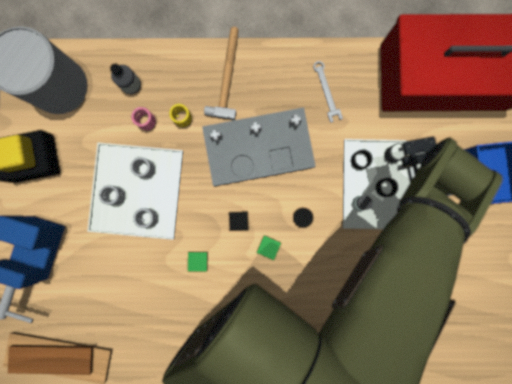

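View pics/s6.png

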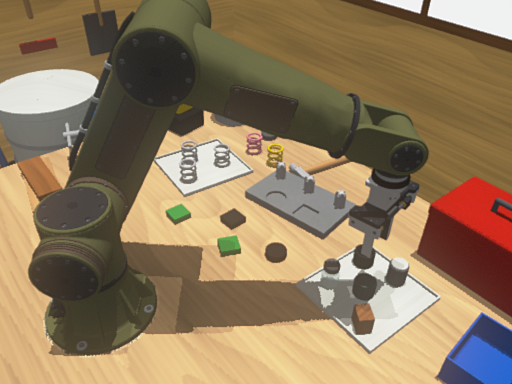

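```bash
python3 -c "
from h import *
t=cv2.imread('pics/t6.png');crop(t,340,135,440,235,7,'t6c');crop(t,220,195,320,235,7,'t6p')
sd=cv2.imread('pics/s6.png');crop(sd,165,200,295,270,6,'s6p')
print(proj('top',[[.5911,-.2787,.044],[.5132,-.347,.044]]))
"
```

```text
[[363.34824264 158.10320418]
 [389.00776722 186.55069301]]
```

View pics/t6c.png

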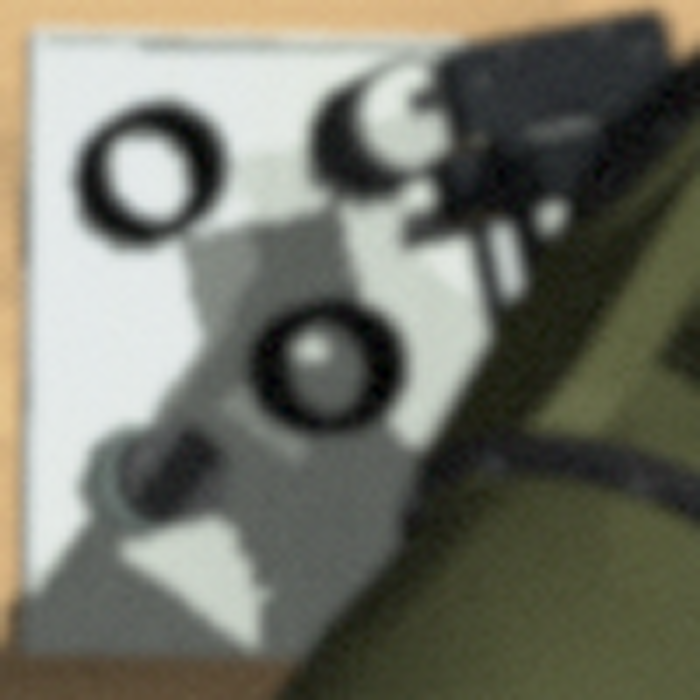

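View pics/t6p.png

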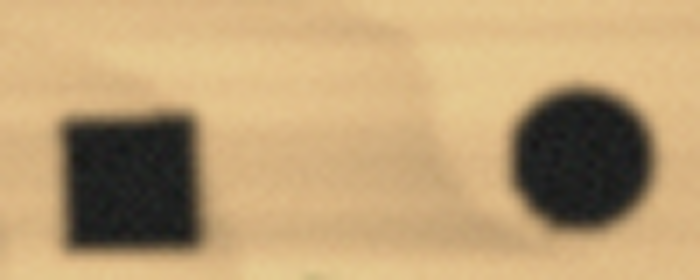

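View pics/s6p.png

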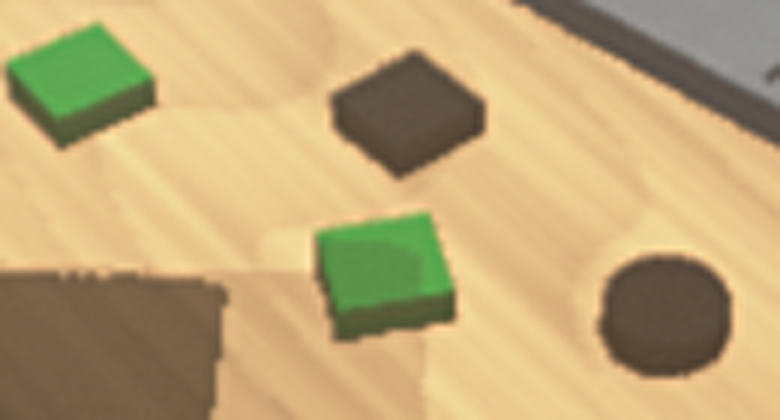

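```bash
python3 -c "
from h import *
p=B((45,0,0));go(p[0],p[1],.15,.183)"
```

```text
tx 32.85 ty 22.22 tz 0.33 wz 0.000 (or -3.142) | yaw now 0.183 tilt 0.006 -0.004 q6 -0.84 w 0.0700 t 11.6 F [ 0.  -0.2 -0.2] pos [ 0.5143 -0.3478  0.154 ]
```

```bash
python3 -m pendant '[{"tx":4,"ty":2.7,"tz":0,"wx":0,"wy":0,"wz":0,"claw":0.6},{"tx":8,"ty":5.4,"tz":0,"wx":0,"wy":0,"wz":0,"claw":0.6},{"tx":12,"ty":8.1,"tz":0,"wx":0,"wy":0,"wz":0,"claw":0.6},{"tx":16,"ty":10.8,"tz":0,"wx":0,"wy":0,"wz":0,"claw":0.6},{"tx":20,"ty":13.5,"tz":0,"wx":0,"wy":0,"wz":0,"claw":0.6},{"tx":24,"ty":16.2,"tz":0,"wx":0,"wy":0,"wz":0,"claw":0.6},{"tx":28,"ty":18.9,"tz":0,"wx":0,"wy":0,"wz":0,"claw":0.6},{"tx":32.9,"ty":22.2,"tz":0.3,"wx":0,"wy":0,"wz":0,"claw":0.6},{"tx":32.9,"ty":22.2,"tz":0.3,"wx":0,"wy":0,"wz":0,"claw":0.6},{"tx":32.9,"ty":22.2,"tz":0.3,"wx":0,"wy":0,"wz":0,"claw":0.6}]' 4; python3 -c "
from h import *
p=B((45,0,0));go(p[0],p[1],.048,.183)"
```

```text
clock: 12.55
position: [0.6712, 0.0186, 0.1447]
orientation: [-0.001, 0.639, 0.77, -0.001]
contact_force: [-0.5, -0.7, -0.2]
width: 0.0559
tx -0.33 ty 0.14 tz 9.67 wz 0.002 (or -3.139) | yaw now 0.185 tilt -0.002 0.000 q6 -0.21 w 0.0559 t 12.6 F [-0.5 -0.7 -0.2] pos [0.6712 0.0186 0.1447]
```

```bash
python3 -m pendant '[{"tx":0,"ty":0,"tz":3,"wx":0,"wy":0,"wz":0,"claw":0.6},{"tx":0,"ty":0,"tz":6,"wx":0,"wy":0,"wz":0,"claw":0.6},{"tx":0,"ty":0,"tz":6,"wx":0,"wy":0,"wz":0,"claw":0.6},{"tx":0,"ty":0,"tz":6,"wx":0,"wy":0,"wz":0,"claw":0.6},{"tx":0,"ty":0,"tz":6,"wx":0,"wy":0,"wz":0,"claw":0.6},{"tx":0,"ty":0,"tz":6,"wx":0,"wy":0,"wz":0,"claw":0.6},{"tx":0,"ty":0,"tz":6,"wx":0,"wy":0,"wz":0,"claw":0.6},{"tx":0,"ty":0,"tz":6,"wx":0,"wy":0,"wz":0,"claw":0.6},{"tx":0,"ty":0,"tz":6,"wx":0,"wy":0,"wz":0,"claw":0.6},{"tx":0,"ty":0,"tz":6,"wx":0,"wy":0,"wz":0,"claw":0.6}]' 4; python3 -c "
from h import *
p=B((45,0,0));go(p[0],p[1],.048,.183)"
```

```text
clock: 13.55
position: [0.6713, 0.0171, 0.0863]
orientation: [0.0, 0.64, 0.769, 0.0]
contact_force: [0.3, 0.7, -0.2]
width: 0.0565
tx -0.18 ty 0.13 tz 3.83 wz 0.000 (or -3.142) | yaw now 0.183 tilt 0.000 0.000 q6 -0.21 w 0.0565 t 13.6 F [ 0.3  0.7 -0.2] pos [0.6713 0.0171 0.0863]
```

```bash
python3 -m pendant '[{"tx":-0.2,"ty":0.1,"tz":2,"wx":0,"wy":0,"wz":0,"claw":0.6},{"tx":-0.2,"ty":0.1,"tz":3.8,"wx":0,"wy":0,"wz":0,"claw":0.6},{"tx":-0.2,"ty":0.1,"tz":3.8,"wx":0,"wy":0,"wz":0,"claw":0.6},{"tx":-0.2,"ty":0.1,"tz":3.8,"wx":0,"wy":0,"wz":0,"claw":0.5},{"tx":-0.2,"ty":0.1,"tz":3.8,"wx":0,"wy":0,"wz":0,"claw":0.4},{"tx":-0.2,"ty":0.1,"tz":3.8,"wx":0,"wy":0,"wz":0,"claw":0.25},{"tx":-0.2,"ty":0.1,"tz":3.8,"wx":0,"wy":0,"wz":0,"claw":0.25},{"tx":-0.2,"ty":0.1,"tz":3.8,"wx":0,"wy":0,"wz":0,"claw":0.25},{"tx":-0.2,"ty":0.1,"tz":3.8,"wx":0,"wy":0,"wz":0,"claw":0.25},{"tx":-0.2,"ty":0.1,"tz":3.8,"wx":0,"wy":0,"wz":0,"claw":0.25}]' 5; python3 -c "
from h import *
p=B((45,0,0));go(p[0],p[1],.048,.183)
import time
crop(shot('side'),235,120,365,240,6,'s7')
go(p[0],p[1],.048,.183)"
```

```text
clock: 14.55
position: [0.6735, 0.0154, 0.0492]
orientation: [0.001, 0.64, 0.769, 0.001]
contact_force: [5.4, 1.1, 5.7]
width: 0.0322
tx 0.03 ty -0.04 tz 0.12 wz 0.000 (or -3.142) | yaw now 0.183 tilt 0.002 0.000 q6 -0.21 w 0.0322 t 14.6 F [5.4 1.1 5.7] pos [0.6735 0.0154 0.0492]
tx 0.03 ty -0.04 tz 0.12 wz 0.000 (or -3.142) | yaw now 0.183 tilt 0.002 0.000 q6 -0.21 w 0.0322 t 14.6 F [5.9 1.7 4.4] pos [0.6735 0.0154 0.0492]
```

View pics/s7.png

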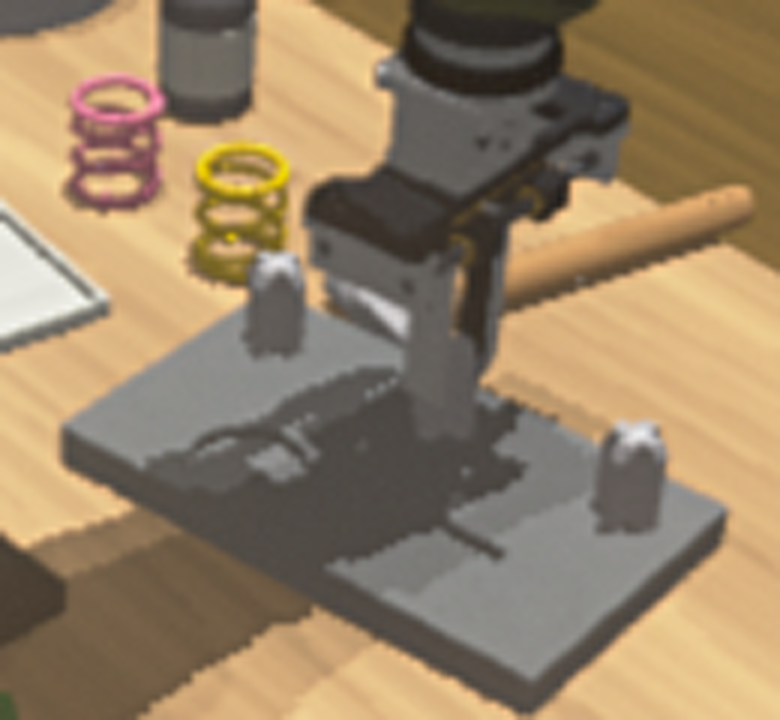

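```bash
python3 -m pendant '[{"tx":0,"ty":0.05,"tz":0,"wx":0,"wy":0,"wz":0,"claw":0.25},{"tx":0,"ty":0.1,"tz":0,"wx":0,"wy":0,"wz":0,"claw":0.25},{"tx":0,"ty":0.1,"tz":0,"wx":0,"wy":0,"wz":0,"claw":0.25},{"tx":0,"ty":0.1,"tz":0,"wx":0,"wy":0,"wz":0,"claw":0.25},{"tx":0,"ty":0.1,"tz":0,"wx":0,"wy":0,"wz":0,"claw":0.25},{"tx":0,"ty":0.1,"tz":0,"wx":0,"wy":0,"wz":0,"claw":0.25},{"tx":0,"ty":0.1,"tz":0,"wx":0,"wy":0,"wz":0,"claw":0.25},{"tx":0,"ty":0.1,"tz":0,"wx":0,"wy":0,"wz":0,"claw":0.25},{"tx":0,"ty":0.1,"tz":0,"wx":0,"wy":0,"wz":0,"claw":0.25},{"tx":0,"ty":0.1,"tz":0,"wx":0,"wy":0,"wz":0,"claw":0.25}]' 5; python3 -c "
from h import *
p=B((45,0,0));go(p[0],p[1],.048,.183)"
```

```text
clock: 15.6
position: [0.6735, 0.0154, 0.0489]
orientation: [-0.0, 0.64, 0.769, -0.0]
contact_force: [-2.9, -0.4, 8.0]
width: 0.0318
tx 0.03 ty -0.04 tz 0.09 wz -0.000 (or 3.142) | yaw now 0.183 tilt -0.000 -0.000 q6 -0.21 w 0.0318 t 15.6 F [-2.9 -0.4  8. ] pos [0.6735 0.0154 0.0489]
```

```bash
python3 -m pendant '[{"tx":0,"ty":0,"tz":0,"wx":0,"wy":0,"wz":0,"claw":0.6},{"tx":0,"ty":0,"tz":0,"wx":0,"wy":0,"wz":0,"claw":0.6},{"tx":0,"ty":0,"tz":-2,"wx":0,"wy":0,"wz":0,"claw":0.6},{"tx":0,"ty":0,"tz":-4,"wx":0,"wy":0,"wz":0.145,"claw":0.6},{"tx":0,"ty":0,"tz":-4,"wx":0,"wy":0,"wz":0.29,"claw":0.6},{"tx":0,"ty":0,"tz":-4,"wx":0,"wy":0,"wz":0.435,"claw":0.6},{"tx":0,"ty":0,"tz":-4,"wx":0,"wy":0,"wz":0.58,"claw":0.6},{"tx":0,"ty":0,"tz":-4,"wx":0,"wy":0,"wz":0.725,"claw":0.6},{"tx":0,"ty":0,"tz":-4,"wx":0,"wy":0,"wz":0.87,"claw":0.6},{"tx":0,"ty":0,"tz":-4,"wx":0,"wy":0,"wz":1.015,"claw":0.6}]' 5
python3 -m pendant '[{"tx":0,"ty":0,"tz":0,"wx":0,"wy":0,"wz":0.145,"claw":0.6},{"tx":0,"ty":0,"tz":0,"wx":0,"wy":0,"wz":0.29,"claw":0.6},{"tx":0,"ty":0,"tz":0,"wx":0,"wy":0,"wz":0.435,"claw":0.6},{"tx":0,"ty":0,"tz":0,"wx":0,"wy":0,"wz":0.556,"claw":0.6},{"tx":0,"ty":0,"tz":0,"wx":0,"wy":0,"wz":0.556,"claw":0.6},{"tx":0,"ty":0,"tz":0,"wx":0,"wy":0,"wz":0.556,"claw":0.6},{"tx":0,"ty":0,"tz":0,"wx":0,"wy":0,"wz":0.556,"claw":0.6},{"tx":0,"ty":0,"tz":0,"wx":0,"wy":0,"wz":0.556,"claw":0.6},{"tx":0,"ty":0,"tz":0,"wx":0,"wy":0,"wz":0.556,"claw":0.6},{"tx":0,"ty":0,"tz":0,"wx":0,"wy":0,"wz":0.556,"claw":0.6}]' 5
python3 -c "
from h import *
p=B((45,0,0));go(p[0],p[1],.048,.183-np.pi/2)"
```

```text
clock: 16.6
position: [0.6733, 0.0155, 0.0877]
orientation: [-0.0, 0.934, 0.358, -0.001]
contact_force: [1.0, 0.1, -0.2]
width: 0.0563
clock: 17.6
position: [0.6737, 0.0155, 0.0882]
orientation: [-0.0, 0.996, 0.092, -0.0]
contact_force: [-0.6, 0.0, 0.2]
width: 0.0564
tx -0.06 ty -0.02 tz 4.02 wz 0.000 (or -3.141) | yaw now -1.387 tilt -0.000 0.000 q6 1.36 w 0.0564 t 17.6 F [-0.6  0.   0.2] pos [0.6737 0.0155 0.0882]
```

```bash
python3 -m pendant '[{"tx":0,"ty":0,"tz":2,"wx":0,"wy":0,"wz":0,"claw":0.6},{"tx":0,"ty":0,"tz":4,"wx":0,"wy":0,"wz":0,"claw":0.6},{"tx":0,"ty":0,"tz":4,"wx":0,"wy":0,"wz":0,"claw":0.6},{"tx":0,"ty":0,"tz":4,"wx":0,"wy":0,"wz":0,"claw":0.5},{"tx":0,"ty":0,"tz":4,"wx":0,"wy":0,"wz":0,"claw":0.4},{"tx":0,"ty":0,"tz":4,"wx":0,"wy":0,"wz":0,"claw":0.25},{"tx":0,"ty":0,"tz":4,"wx":0,"wy":0,"wz":0,"claw":0.25},{"tx":0,"ty":0,"tz":4,"wx":0,"wy":0,"wz":0,"claw":0.25},{"tx":0,"ty":0,"tz":4,"wx":0,"wy":0,"wz":0,"claw":0.25},{"tx":0,"ty":0,"tz":4,"wx":0,"wy":0,"wz":0,"claw":0.25}]' 5; python3 -c "
from h import *
p=B((45,0,0));go(p[0],p[1],.048,.183)"
```

```text
clock: 18.6
position: [0.6739, 0.0166, 0.0493]
orientation: [-0.001, 0.996, 0.092, 0.001]
contact_force: [-2.2, 6.8, 4.2]
width: 0.0322
tx -0.11 ty 0.09 tz 0.13 wz -1.571 (or 1.571) | yaw now -1.388 tilt 0.001 0.001 q6 1.36 w 0.0322 t 18.6 F [-2.2  6.8  4.2] pos [0.6739 0.0166 0.0493]
```

```bash
python3 -c "
from h import *
b=np.load('base.npy'); np.save('base.npy',b+[.0003,.0011,0])
go(.4304,-.114,.08,.183-np.pi/2)
def c(pts): return (np.array(pts)+.5)/7-.5+[220,195]
W=ray('top',c([(65,122),(193,118),(199,246),(72,247)]),.02)[:,:2];print(W,W.mean(0)); 
for i in range(4):
  d=W[i]-W[(i+1)%4]; print(np.degrees(np.arctan2(d[1],d[0]))%90)
print(ray('top',c([(583,158)]),.02))
"
```

```text
tx -26.32 ty 8.40 tz -3.11 wz 0.000 (or -3.141) | yaw now -1.388 tilt 0.001 0.001 q6 1.36 w 0.0322 t 18.6 F [-2.2  6.8  4.2] pos [0.6739 0.0166 0.0493]
[[0.44574971 0.08945305]
 [0.44715774 0.03884181]
 [0.39671598 0.03658162]
 [0.39648857 0.0866813 ]] [0.421528   0.06288944]
1.5935826686993408
2.565588490297372
0.2600700816559396
3.220430329593114
[[ 0.43085352 -0.11516735  0.02      ]]
```

```bash
python3 -m pendant '[{"tx":0,"ty":0,"tz":0,"wx":0,"wy":0,"wz":0,"claw":0.6},{"tx":0,"ty":0,"tz":-1,"wx":0,"wy":0,"wz":0,"claw":0.6},{"tx":0,"ty":0,"tz":-5,"wx":0,"wy":0,"wz":0,"claw":0.85},{"tx":-4.5,"ty":1.4,"tz":-5,"wx":0,"wy":0,"wz":0,"claw":0.85},{"tx":-9,"ty":2.9,"tz":-5,"wx":0,"wy":0,"wz":0,"claw":0.85},{"tx":-13.5,"ty":4.3,"tz":-5,"wx":0,"wy":0,"wz":0,"claw":0.85},{"tx":-18,"ty":5.7,"tz":-5,"wx":0,"wy":0,"wz":0,"claw":0.85},{"tx":-22.5,"ty":7.2,"tz":-5,"wx":0,"wy":0,"wz":0,"claw":0.85},{"tx":-26.3,"ty":8.4,"tz":-5,"wx":0,"wy":0,"wz":0,"claw":0.85},{"tx":-26.3,"ty":8.4,"tz":-5,"wx":0,"wy":0,"wz":0,"claw":0.85}]' 15; python3 -c "
from h import *
go(.4304,-.114,.010,.183-np.pi/2)"
```

```text
clock: 19.6
position: [0.4276, -0.1165, 0.0991]
orientation: [0.0, 0.996, 0.09, 0.0]
contact_force: [1.0, -0.2, -0.7]
width: 0.0799
tx 0.32 ty -0.20 tz 8.91 wz -0.003 (or 3.139) | yaw now -1.391 tilt 0.000 -0.001 q6 1.04 w 0.0799 t 19.6 F [ 1.  -0.2 -0.7] pos [ 0.4276 -0.1165  0.0991]
```

```bash
python3 -m pendant '[{"tx":0,"ty":0,"tz":3,"wx":0,"wy":0,"wz":0,"claw":0.85},{"tx":0,"ty":0,"tz":6,"wx":0,"wy":0,"wz":0,"claw":0.85},{"tx":0,"ty":0,"tz":8,"wx":0,"wy":0,"wz":0,"claw":0.85},{"tx":0,"ty":0,"tz":8.7,"wx":0,"wy":0,"wz":0,"claw":0.85},{"tx":0,"ty":0,"tz":8.7,"wx":0,"wy":0,"wz":0,"claw":0.85},{"tx":0,"ty":0,"tz":8.7,"wx":0,"wy":0,"wz":0,"claw":0.85},{"tx":0,"ty":0,"tz":8.7,"wx":0,"wy":0,"wz":0,"claw":0.5},{"tx":0,"ty":0,"tz":8.7,"wx":0,"wy":0,"wz":0,"claw":0.5},{"tx":0,"ty":0,"tz":8.7,"wx":0,"wy":0,"wz":0,"claw":0.5},{"tx":0,"ty":0,"tz":8.7,"wx":0,"wy":0,"wz":0,"claw":0.5}]' 12; python3 -c "
from h import *
go(.4304,-.114,.010,.183-np.pi/2)"
```

```text
clock: 20.6
position: [0.4306, -0.1151, 0.0117]
orientation: [0.0, 0.996, 0.091, 0.0]
contact_force: [-0.9, 0.9, 6.2]
width: 0.0575
tx -0.00 ty -0.11 tz 0.17 wz -0.000 (or 3.141) | yaw now -1.388 tilt 0.001 -0.000 q6 1.04 w 0.0575 t 20.6 F [-0.9  0.9  6.2] pos [ 0.4306 -0.1151  0.0117]
```

```bash
python3 -m pendant '[{"tx":0,"ty":0,"tz":0,"wx":0,"wy":0,"wz":0,"claw":0.8},{"tx":0,"ty":0,"tz":0,"wx":0,"wy":0,"wz":0,"claw":0.85},{"tx":0,"ty":0,"tz":-1.5,"wx":0,"wy":0,"wz":0,"claw":0.85},{"tx":0,"ty":0,"tz":-3,"wx":0,"wy":0,"wz":-0.14,"claw":0.85},{"tx":0,"ty":0,"tz":-3,"wx":0,"wy":0,"wz":-0.285,"claw":0.85},{"tx":0,"ty":0,"tz":-3,"wx":0,"wy":0,"wz":-0.43,"claw":0.85},{"tx":0,"ty":0,"tz":-3,"wx":0,"wy":0,"wz":-0.575,"claw":0.85},{"tx":0,"ty":0,"tz":-3,"wx":0,"wy":0,"wz":-0.72,"claw":0.85},{"tx":0,"ty":0,"tz":-3,"wx":0,"wy":0,"wz":-0.865,"claw":0.85},{"tx":0,"ty":0,"tz":-3,"wx":0,"wy":0,"wz":-1.01,"claw":0.85}]' 12
python3 -m pendant '[{"tx":0,"ty":0,"tz":0,"wx":0,"wy":0,"wz":-0.145,"claw":0.85},{"tx":0,"ty":0,"tz":0,"wx":0,"wy":0,"wz":-0.29,"claw":0.85},{"tx":0,"ty":0,"tz":0,"wx":0,"wy":0,"wz":-0.435,"claw":0.85},{"tx":0,"ty":0,"tz":0,"wx":0,"wy":0,"wz":-0.561,"claw":0.85},{"tx":0,"ty":0,"tz":1.5,"wx":0,"wy":0,"wz":-0.561,"claw":0.85},{"tx":0,"ty":0,"tz":3,"wx":0,"wy":0,"wz":-0.561,"claw":0.85},{"tx":0,"ty":0,"tz":3,"wx":0,"wy":0,"wz":-0.561,"claw":0.5},{"tx":0,"ty":0,"tz":3,"wx":0,"wy":0,"wz":-0.561,"claw":0.5},{"tx":0,"ty":0,"tz":3,"wx":0,"wy":0,"wz":-0.561,"claw":0.5},{"tx":0,"ty":0,"tz":3,"wx":0,"wy":0,"wz":-0.561,"claw":0.5}]' 12
python3 -c "
from h import *
p=B((-45,55,0));print(p);go(p[0],p[1],.06,.183)"
```

```text
clock: 21.6
position: [0.4302, -0.1149, 0.0412]
orientation: [-0.0, 0.826, 0.564, -0.0]
contact_force: [0.5, -0.2, -0.1]
width: 0.0799
clock: 22.6
position: [0.4307, -0.1151, 0.0119]
orientation: [0.0, 0.64, 0.769, 0.0]
contact_force: [0.3, 0.1, 2.3]
width: 0.0577
[0.57478032 0.05437782 0.        ]
tx 14.04 ty 17.26 tz -4.80 wz 0.000 (or -3.142) | yaw now 0.183 tilt 0.001 -0.000 q6 -0.53 w 0.0577 t 22.6 F [0.3 0.1 2.3] pos [ 0.4307 -0.1151  0.0119]
```

```bash
python3 -m pendant '[{"tx":0,"ty":0,"tz":-2.5,"wx":0,"wy":0,"wz":0,"claw":0.5},{"tx":0,"ty":0,"tz":-5,"wx":0,"wy":0,"wz":0,"claw":0.5},{"tx":2.8,"ty":3.4,"tz":-5,"wx":0,"wy":0,"wz":0,"claw":0.5},{"tx":5.6,"ty":6.9,"tz":-5,"wx":0,"wy":0,"wz":0,"claw":0.5},{"tx":8.4,"ty":10.3,"tz":-5,"wx":0,"wy":0,"wz":0,"claw":0.5},{"tx":11.2,"ty":13.8,"tz":-5,"wx":0,"wy":0,"wz":0,"claw":0.5},{"tx":14,"ty":17.3,"tz":-5,"wx":0,"wy":0,"wz":0,"claw":0.5},{"tx":14,"ty":17.3,"tz":-5,"wx":0,"wy":0,"wz":0,"claw":0.5},{"tx":14,"ty":17.3,"tz":-5,"wx":0,"wy":0,"wz":0,"claw":0.5},{"tx":14,"ty":17.3,"tz":-5,"wx":0,"wy":0,"wz":0,"claw":0.5}]' 12
python3 -m pendant '[{"tx":0,"ty":0,"tz":1,"wx":0,"wy":0,"wz":0,"claw":0.5},{"tx":0,"ty":0,"tz":2,"wx":0,"wy":0,"wz":0,"claw":0.5},{"tx":0,"ty":0,"tz":2,"wx":0,"wy":0,"wz":0,"claw":0.5},{"tx":0,"ty":0,"tz":2,"wx":0,"wy":0,"wz":0,"claw":0.5},{"tx":0,"ty":0,"tz":2,"wx":0,"wy":0,"wz":0,"claw":0.5},{"tx":0,"ty":0,"tz":2,"wx":0,"wy":0,"wz":0,"claw":0.5},{"tx":0,"ty":0,"tz":2,"wx":0,"wy":0,"wz":0,"claw":0.5},{"tx":0,"ty":0,"tz":2,"wx":0,"wy":0,"wz":0,"claw":0.5},{"tx":0,"ty":0,"tz":2,"wx":0,"wy":0,"wz":0,"claw":0.5},{"tx":0,"ty":0,"tz":2,"wx":0,"wy":0,"wz":0,"claw":0.5}]' 12
python3 -c "
from h import *
p=B((-45,55,0));go(p[0],p[1],.028,.183);crop(shot('side'),220,120,370,240,5,'s8');shot('top','t8');go(p[0],p[1],.028,.183)"
```

```text
clock: 23.6
position: [0.5744, 0.0535, 0.0613]
orientation: [-0.0, 0.64, 0.769, -0.0]
contact_force: [-0.0, 0.4, -0.8]
width: 0.0575
clock: 24.6
position: [0.575, 0.0542, 0.0413]
orientation: [0.0, 0.64, 0.769, 0.0]
contact_force: [0.5, -0.6, -1.3]
width: 0.0577
tx 0.02 ty -0.02 tz 1.33 wz -0.000 (or 3.142) | yaw now 0.183 tilt 0.000 -0.000 q6 -0.15 w 0.0577 t 24.6 F [ 0.5 -0.6 -1.3] pos [0.575  0.0542 0.0413]
tx 0.02 ty -0.01 tz 1.33 wz -0.000 (or 3.142) | yaw now 0.183 tilt -0.000 0.000 q6 -0.15 w 0.0579 t 24.7 F [-0.1 -0.5 -0.5] pos [0.575  0.0542 0.0413]
```

View pics/s8.png

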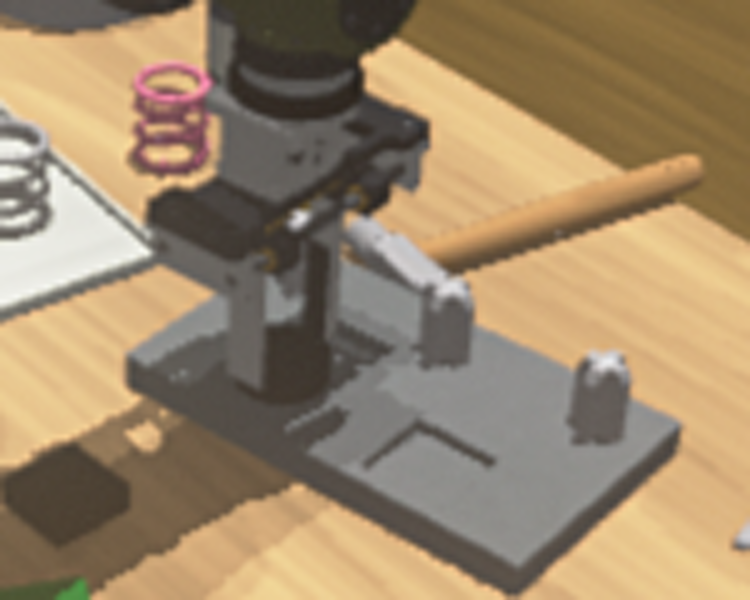

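```bash
python3 -m pendant '[{"tx":0,"ty":0,"tz":0.3,"wx":0,"wy":0,"wz":0,"claw":0.5},{"tx":0,"ty":0,"tz":0.5,"wx":0,"wy":0,"wz":0,"claw":0.5},{"tx":0,"ty":0,"tz":0.6,"wx":0,"wy":0,"wz":0,"claw":0.5},{"tx":0,"ty":0,"tz":0.7,"wx":0,"wy":0,"wz":0,"claw":0.5},{"tx":0,"ty":0,"tz":0.8,"wx":0,"wy":0,"wz":0,"claw":0.5},{"tx":0,"ty":0,"tz":0.8,"wx":0,"wy":0,"wz":0,"claw":0.5},{"tx":0,"ty":0,"tz":0.8,"wx":0,"wy":0,"wz":0,"claw":0.5},{"tx":0,"ty":0,"tz":0.8,"wx":0,"wy":0,"wz":0,"claw":0.5},{"tx":0,"ty":0,"tz":0.8,"wx":0,"wy":0,"wz":0,"claw":0.5},{"tx":0,"ty":0,"tz":0.8,"wx":0,"wy":0,"wz":0,"claw":0.5}]' 12
python3 -c "
from h import *
p=B((-45,55,0));go(p[0],p[1],.028,.183)"
```

```text
clock: 25.7
position: [0.575, 0.0542, 0.0333]
orientation: [0.0, 0.64, 0.769, 0.0]
contact_force: [-0.5, 0.1, -1.2]
width: 0.0573
tx 0.02 ty -0.02 tz 0.53 wz 0.000 (or -3.142) | yaw now 0.183 tilt 0.000 -0.000 q6 -0.15 w 0.0573 t 25.7 F [-0.5  0.1 -1.2] pos [0.575  0.0542 0.0333]
```

```bash
python3 -m pendant '[{"tx":0,"ty":0,"tz":0.2,"wx":0,"wy":0,"wz":0,"claw":0.5},{"tx":0,"ty":0,"tz":0.4,"wx":0,"wy":0,"wz":0,"claw":0.5},{"tx":0,"ty":0,"tz":0.5,"wx":0,"wy":0,"wz":0,"claw":0.5},{"tx":0,"ty":0,"tz":0.5,"wx":0,"wy":0,"wz":0,"claw":0.5},{"tx":0,"ty":0,"tz":0.5,"wx":0,"wy":0,"wz":0,"claw":0.8},{"tx":0,"ty":0,"tz":0.5,"wx":0,"wy":0,"wz":0,"claw":0.8},{"tx":0,"ty":0,"tz":0.5,"wx":0,"wy":0,"wz":0,"claw":0.8},{"tx":0,"ty":0,"tz":-2,"wx":0,"wy":0,"wz":0,"claw":0.8},{"tx":0,"ty":0,"tz":-6,"wx":0,"wy":0,"wz":0,"claw":0.8},{"tx":0,"ty":0,"tz":-6,"wx":0,"wy":0,"wz":0,"claw":0.8}]' 12
python3 -c "
from h import *
go(.4217,.0635,.09,.033);crop(shot('side'),220,120,370,240,5,'s9')"
```

```text
clock: 26.7
position: [0.5773, 0.0543, 0.0982]
orientation: [0.003, 0.639, 0.769, 0.003]
contact_force: [0.3, -0.2, -0.4]
width: 0.0751
tx 3.73 ty -15.14 tz 0.70 wz 0.150 (or -2.991) | yaw now 0.183 tilt 0.008 0.000 q6 -0.15 w 0.0751 t 26.7 F [ 0.3 -0.2 -0.4] pos [0.5773 0.0543 0.0982]
```

View pics/s9.png

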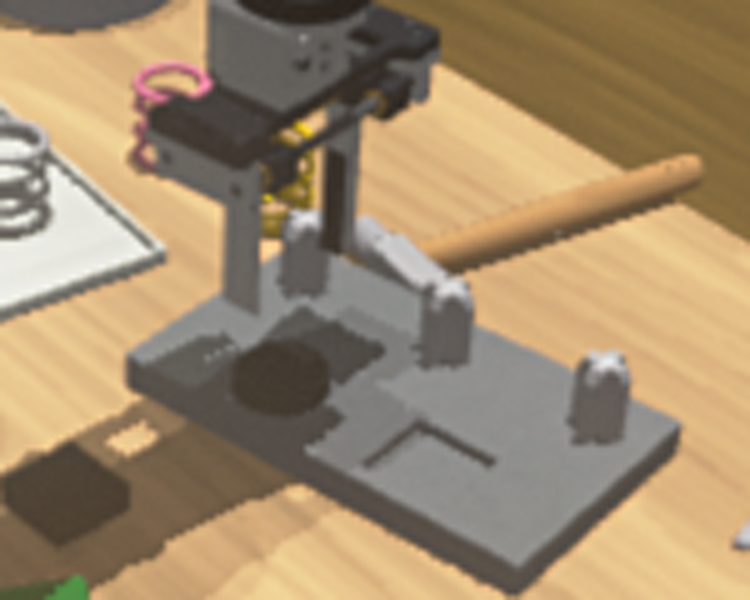

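```bash
python3 -m pendant '[{"tx":1,"ty":-4,"tz":0,"wx":0,"wy":0,"wz":0.05,"claw":0.8},{"tx":2,"ty":-8,"tz":0,"wx":0,"wy":0,"wz":0.1,"claw":0.8},{"tx":3,"ty":-12,"tz":0,"wx":0,"wy":0,"wz":0.15,"claw":0.8},{"tx":3.7,"ty":-15.1,"tz":0,"wx":0,"wy":0,"wz":0.15,"claw":0.8},{"tx":3.7,"ty":-15.1,"tz":0,"wx":0,"wy":0,"wz":0.15,"claw":0.8},{"tx":3.7,"ty":-15.1,"tz":3,"wx":0,"wy":0,"wz":0.15,"claw":0.8},{"tx":3.7,"ty":-15.1,"tz":5,"wx":0,"wy":0,"wz":0.15,"claw":0.8},{"tx":3.7,"ty":-15.1,"tz":5,"wx":0,"wy":0,"wz":0.15,"claw":0.8},{"tx":3.7,"ty":-15.1,"tz":5,"wx":0,"wy":0,"wz":0.15,"claw":0.8},{"tx":3.7,"ty":-15.1,"tz":5,"wx":0,"wy":0,"wz":0.15,"claw":0.8}]' 12
python3 -c "
from h import *
go(.4217,.0635,.012,.033);crop(shot('side'),160,180,310,280,5,'s10')"
```

```text
clock: 27.75
position: [0.4205, 0.0631, 0.044]
orientation: [0.0, 0.695, 0.719, 0.0]
contact_force: [0.2, -0.3, 0.1]
width: 0.0751
tx 0.03 ty 0.12 tz 3.20 wz -0.000 (or 3.142) | yaw now 0.033 tilt 0.001 0.000 q6 0.03 w 0.0751 t 27.8 F [ 0.2 -0.3  0.1] pos [0.4205 0.0631 0.044 ]
```

View pics/s10.png

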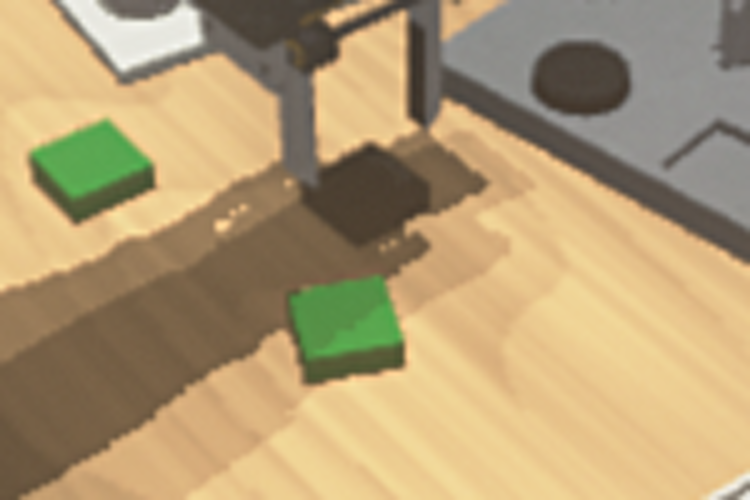

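Fingers straddle the square pad; grip, release, turn, regrip.

```bash
python3 -m pendant '[{"tx":0,"ty":0.1,"tz":1.5,"wx":0,"wy":0,"wz":0,"claw":0.8},{"tx":0,"ty":0.1,"tz":3.2,"wx":0,"wy":0,"wz":0,"claw":0.8},{"tx":0,"ty":0.1,"tz":3.2,"wx":0,"wy":0,"wz":0,"claw":0.8},{"tx":0,"ty":0.1,"tz":3.2,"wx":0,"wy":0,"wz":0,"claw":0.45},{"tx":0,"ty":0.1,"tz":3.2,"wx":0,"wy":0,"wz":0,"claw":0.45},{"tx":0,"ty":0.1,"tz":3.2,"wx":0,"wy":0,"wz":0,"claw":0.45},{"tx":0,"ty":0.1,"tz":3.2,"wx":0,"wy":0,"wz":0,"claw":0.45},{"tx":0,"ty":0.1,"tz":3.2,"wx":0,"wy":0,"wz":0,"claw":0.8},{"tx":0,"ty":0.1,"tz":3.2,"wx":0,"wy":0,"wz":0,"claw":0.8},{"tx":0,"ty":0.1,"tz":2,"wx":0,"wy":0,"wz":0,"claw":0.8}]' 12
python3 -m pendant '[{"tx":0,"ty":0,"tz":-1.5,"wx":0,"wy":0,"wz":0.14,"claw":0.8},{"tx":0,"ty":0,"tz":-1.5,"wx":0,"wy":0,"wz":0.28,"claw":0.8},{"tx":0,"ty":0,"tz":-1.5,"wx":0,"wy":0,"wz":0.425,"claw":0.8},{"tx":0,"ty":0,"tz":-1.5,"wx":0,"wy":0,"wz":0.57,"claw":0.8},{"tx":0,"ty":0,"tz":-1.5,"wx":0,"wy":0,"wz":0.715,"claw":0.8},{"tx":0,"ty":0,"tz":-1.5,"wx":0,"wy":0,"wz":0.86,"claw":0.8},{"tx":0,"ty":0,"tz":-1.5,"wx":0,"wy":0,"wz":1.005,"claw":0.8},{"tx":0,"ty":0,"tz":-1.5,"wx":0,"wy":0,"wz":1.15,"claw":0.8},{"tx":0,"ty":0,"tz":-1.5,"wx":0,"wy":0,"wz":1.295,"claw":0.8},{"tx":0,"ty":0,"tz":-1.5,"wx":0,"wy":0,"wz":1.44,"claw":0.8}]' 12
python3 -c "
from h import *
go(.4217,.0635,.012,.033-np.pi/2)"
```

```text
clock: 28.8
position: [0.4199, 0.0631, 0.0227]
orientation: [-0.001, 0.695, 0.719, -0.001]
contact_force: [0.8, 0.3, 0.2]
width: 0.0735
clock: 29.8
position: [0.4209, 0.0632, 0.0391]
orientation: [-0.0, 0.997, 0.079, 0.0]
contact_force: [-0.0, -0.4, -1.0]
width: 0.0751
tx 0.08 ty -0.02 tz 2.71 wz 0.125 (or -3.017) | yaw now -1.413 tilt 0.000 0.000 q6 1.48 w 0.0751 t 29.8 F [-0.  -0.4 -1. ] pos [0.4209 0.0632 0.0391]
```

```bash
python3 -m pendant '[{"tx":0,"ty":0,"tz":0,"wx":0,"wy":0,"wz":0.125,"claw":0.8},{"tx":0,"ty":0,"tz":1.5,"wx":0,"wy":0,"wz":0.125,"claw":0.8},{"tx":0,"ty":0,"tz":2.7,"wx":0,"wy":0,"wz":0.125,"claw":0.8},{"tx":0,"ty":0,"tz":2.7,"wx":0,"wy":0,"wz":0.125,"claw":0.8},{"tx":0,"ty":0,"tz":2.7,"wx":0,"wy":0,"wz":0.125,"claw":0.45},{"tx":0,"ty":0,"tz":2.7,"wx":0,"wy":0,"wz":0.125,"claw":0.45},{"tx":0,"ty":0,"tz":2.7,"wx":0,"wy":0,"wz":0.125,"claw":0.45},{"tx":0,"ty":0,"tz":2.7,"wx":0,"wy":0,"wz":0.125,"claw":0.45},{"tx":0,"ty":0,"tz":2.7,"wx":0,"wy":0,"wz":0.125,"claw":0.45},{"tx":0,"ty":0,"tz":2.7,"wx":0,"wy":0,"wz":0.125,"claw":0.45}]' 12
python3 -c "
from h import *
p=B((-45,-55,0));go(p[0],p[1],.062,.183-np.pi/2)"
```

```text
clock: 30.8
position: [0.421, 0.0632, 0.0117]
orientation: [-0.0, 1.0, 0.019, 0.0]
contact_force: [-1.7, 0.4, 6.7]
width: 0.0539
tx 16.91 ty 12.36 tz -5.02 wz -0.144 (or 2.997) | yaw now -1.532 tilt 0.001 0.000 q6 1.59 w 0.0539 t 30.8 F [-1.7  0.4  6.7] pos [0.421  0.0632 0.0117]
```

```bash
python3 -m pendant '[{"tx":0,"ty":0,"tz":-2.5,"wx":0,"wy":0,"wz":0,"claw":0.45},{"tx":0,"ty":0,"tz":-5,"wx":0,"wy":0,"wz":0,"claw":0.45},{"tx":3.4,"ty":2.5,"tz":-5,"wx":0,"wy":0,"wz":-0.05,"claw":0.45},{"tx":6.8,"ty":5,"tz":-5,"wx":0,"wy":0,"wz":-0.1,"claw":0.45},{"tx":10.2,"ty":7.5,"tz":-5,"wx":0,"wy":0,"wz":-0.144,"claw":0.45},{"tx":13.6,"ty":10,"tz":-5,"wx":0,"wy":0,"wz":-0.144,"claw":0.45},{"tx":16.9,"ty":12.4,"tz":-5,"wx":0,"wy":0,"wz":-0.144,"claw":0.45},{"tx":16.9,"ty":12.4,"tz":-5,"wx":0,"wy":0,"wz":-0.144,"claw":0.45},{"tx":16.9,"ty":12.4,"tz":-5,"wx":0,"wy":0,"wz":-0.144,"claw":0.45},{"tx":16.9,"ty":12.4,"tz":-5,"wx":0,"wy":0,"wz":-0.144,"claw":0.45}]' 12
python3 -m pendant '[{"tx":0,"ty":0,"tz":1,"wx":0,"wy":0,"wz":0,"claw":0.45},{"tx":0,"ty":0,"tz":2,"wx":0,"wy":0,"wz":0,"claw":0.45},{"tx":0,"ty":0,"tz":2,"wx":0,"wy":0,"wz":0,"claw":0.45},{"tx":0,"ty":0,"tz":2,"wx":0,"wy":0,"wz":0,"claw":0.45},{"tx":0,"ty":0,"tz":2,"wx":0,"wy":0,"wz":0,"claw":0.45},{"tx":0,"ty":0,"tz":2,"wx":0,"wy":0,"wz":0,"claw":0.45},{"tx":0,"ty":0,"tz":2,"wx":0,"wy":0,"wz":0,"claw":0.45},{"tx":0,"ty":0,"tz":2,"wx":0,"wy":0,"wz":0,"claw":0.45},{"tx":0,"ty":0,"tz":2,"wx":0,"wy":0,"wz":0,"claw":0.45},{"tx":0,"ty":0,"tz":2,"wx":0,"wy":0,"wz":0,"claw":0.45}]' 12
python3 -c "
from h import *
p=B((-45,-55,0));go(p[0],p[1],.028,.183-np.pi/2)"
```

```text
clock: 31.8
position: [0.5936, -0.0536, 0.061]
orientation: [-0.0, 0.996, 0.092, -0.0]
contact_force: [1.0, -0.6, -0.5]
width: 0.0533
clock: 32.8
position: [0.5944, -0.0542, 0.0413]
orientation: [0.0, 0.996, 0.091, 0.0]
contact_force: [-0.1, 0.1, -0.2]
width: 0.0541
tx 0.04 ty -0.04 tz 1.33 wz -0.000 (or 3.141) | yaw now -1.388 tilt 0.000 -0.000 q6 1.24 w 0.0541 t 32.8 F [-0.1  0.1 -0.2] pos [ 0.5944 -0.0542  0.0413]
```

```bash
python3 -m pendant '[{"tx":0.04,"ty":-0.04,"tz":0.3,"wx":0,"wy":0,"wz":0,"claw":0.45},{"tx":0.04,"ty":-0.04,"tz":0.5,"wx":0,"wy":0,"wz":0,"claw":0.45},{"tx":0.04,"ty":-0.04,"tz":0.6,"wx":0,"wy":0,"wz":0,"claw":0.45},{"tx":0.04,"ty":-0.04,"tz":0.7,"wx":0,"wy":0,"wz":0,"claw":0.45},{"tx":0.04,"ty":-0.04,"tz":0.8,"wx":0,"wy":0,"wz":0,"claw":0.45},{"tx":0.04,"ty":-0.04,"tz":0.8,"wx":0,"wy":0,"wz":0,"claw":0.45},{"tx":0.04,"ty":-0.04,"tz":0.8,"wx":0,"wy":0,"wz":0,"claw":0.45},{"tx":0.04,"ty":-0.04,"tz":0.8,"wx":0,"wy":0,"wz":0,"claw":0.45},{"tx":0.04,"ty":-0.04,"tz":0.8,"wx":0,"wy":0,"wz":0,"claw":0.45},{"tx":0.04,"ty":-0.04,"tz":0.8,"wx":0,"wy":0,"wz":0,"claw":0.45}]' 12
python3 -c "
from h import *
p=B((-45,-55,0));go(p[0],p[1],.028,.183-np.pi/2)
crop(shot('side'),220,120,370,240,5,'s11')"
```

```text
clock: 33.8
position: [0.5948, -0.0537, 0.0333]
orientation: [0.0, 0.996, 0.091, 0.0]
contact_force: [-0.6, -0.1, -0.3]
width: 0.0537
tx -0.00 ty 0.01 tz 0.53 wz -0.000 (or 3.141) | yaw now -1.388 tilt 0.000 -0.000 q6 1.24 w 0.0537 t 33.8 F [-0.6 -0.1 -0.3] pos [ 0.5948 -0.0537  0.0333]
```

View pics/s11.png

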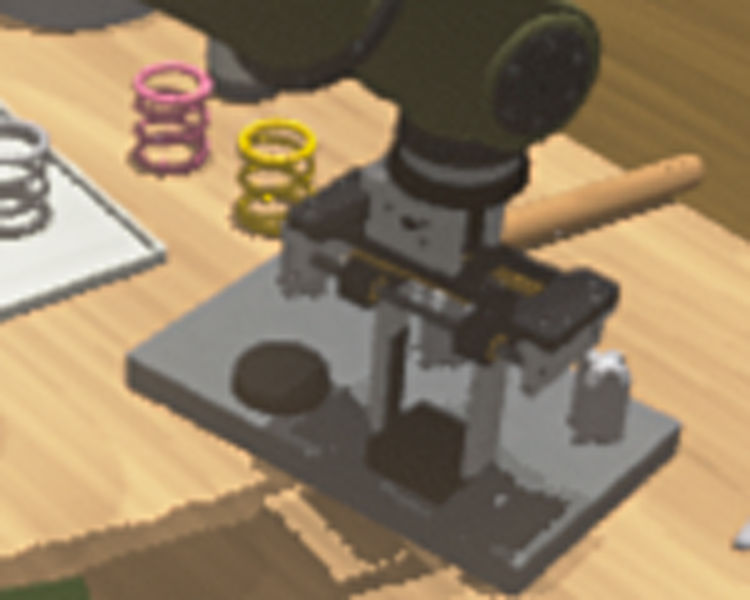

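No contact force below the plate's top level, so it's in the pocket. Lower, release, rise.

```bash
python3 -m pendant '[{"tx":0,"ty":0,"tz":0.2,"wx":0,"wy":0,"wz":0,"claw":0.45},{"tx":0,"ty":0,"tz":0.4,"wx":0,"wy":0,"wz":0,"claw":0.45},{"tx":0,"ty":0,"tz":0.5,"wx":0,"wy":0,"wz":0,"claw":0.45},{"tx":0,"ty":0,"tz":0.5,"wx":0,"wy":0,"wz":0,"claw":0.45},{"tx":0,"ty":0,"tz":0.5,"wx":0,"wy":0,"wz":0,"claw":0.75},{"tx":0,"ty":0,"tz":0.5,"wx":0,"wy":0,"wz":0,"claw":0.75},{"tx":0,"ty":0,"tz":0.5,"wx":0,"wy":0,"wz":0,"claw":0.75},{"tx":0,"ty":0,"tz":-3,"wx":0,"wy":0,"wz":0,"claw":0.75},{"tx":0,"ty":0,"tz":-8,"wx":0,"wy":0,"wz":0,"claw":0.75},{"tx":0,"ty":0,"tz":-12,"wx":0,"wy":0,"wz":0,"claw":0.75}]' 12
python3 -c "
from h import *
go(.568,.326,.14,.183-np.pi/2)
shot('side','s12');crop(shot('top','t12'),195,95,325,195,6,'t12c')
crop(cv2.imread('pics/s12.png'),220,120,370,240,5,'s12c')"
```

```text
clock: 34.85
position: [0.5948, -0.0537, 0.1558]
orientation: [0.0, 0.996, 0.091, 0.001]
contact_force: [-1.0, -0.6, -0.2]
width: 0.0704
tx 4.26 ty -37.83 tz 1.57 wz -0.000 (or 3.141) | yaw now -1.388 tilt 0.001 -0.000 q6 1.24 w 0.0704 t 34.9 F [-1.  -0.6 -0.2] pos [ 0.5948 -0.0537  0.1558]
```

View pics/s12c.png

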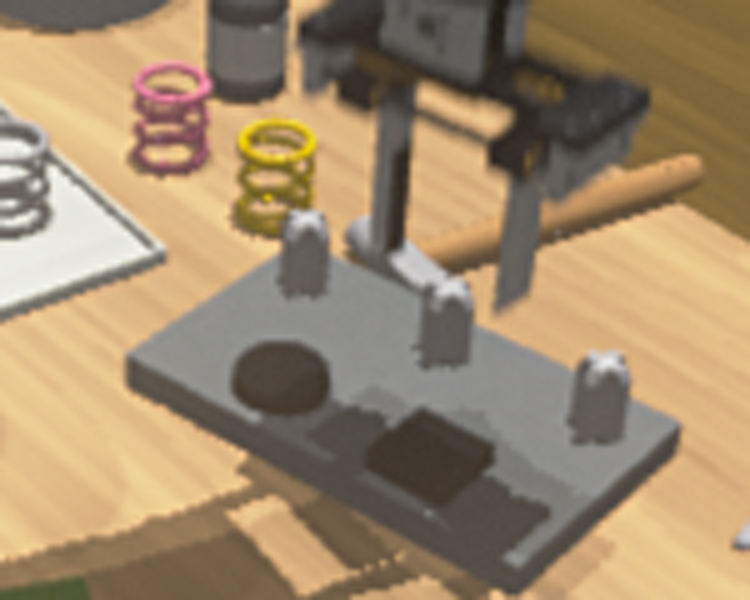

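View pics/t12.png

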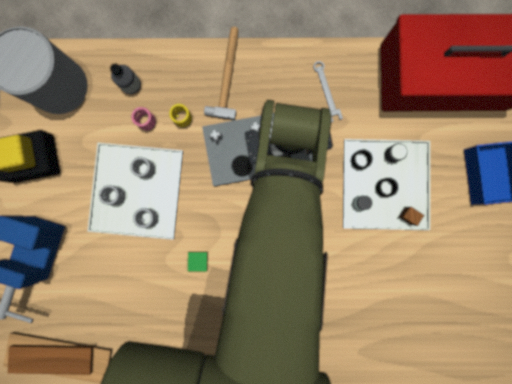

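```bash
python3 -c "
from h import *
a=cv2.imread('pics/s12.png');b=cv2.imread('pics/s0.png') if 0 else cv2.imread('pics/side0.png')
im=((a.astype(float)+b+cv2.imread('pics/s6.png'))/3).astype(np.uint8)
crop(im,172,138,236,190,12,'s12s')
t=np.mean([cv2.imread(f'pics/{k}.png').astype(float) for k in('top0','t6','t12')],0)
t=np.clip(t*1.3,0,255).astype(np.uint8)
crop(t,97,153,165,232,7,'t12s')
for n,(x,y) in dict(A=(.568,.326),B=(.493,.4065),C=(.4326,.316)).items():
  print(n,proj('side',[[x,y,.006]]),proj('top',[[x,y,.006],[x,y,.063]]))
"
```

```text
A [[220.8807753  162.12716646]] [[145.32864458 168.88288152]
 [139.32223576 166.52669721]]
B [[189.10484744 159.10733707]] [[116.40552946 195.56124552]
 [108.83029523 194.62498516]]
C [[188.08195413 177.58663657]] [[148.3742777  216.98616523]
 [142.49251569 217.19736155]]
```

View pics/s12s.png

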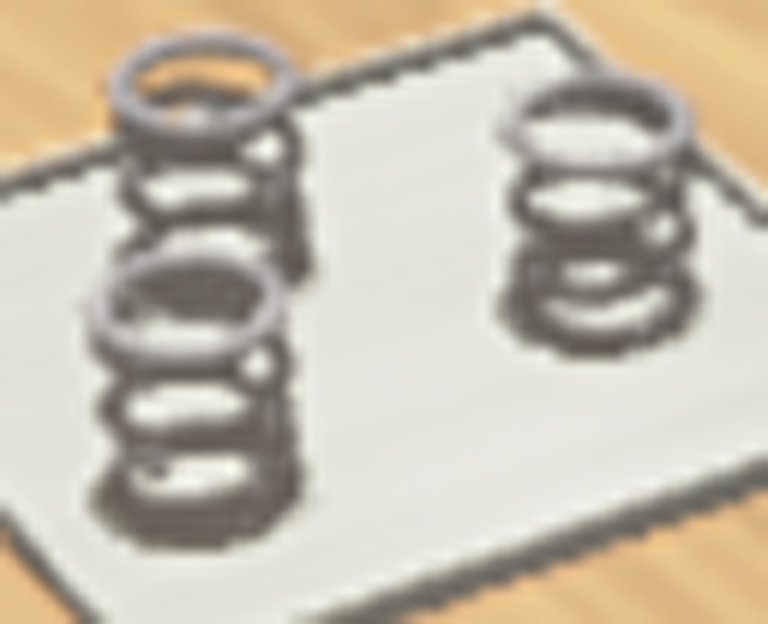

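View pics/t12s.png

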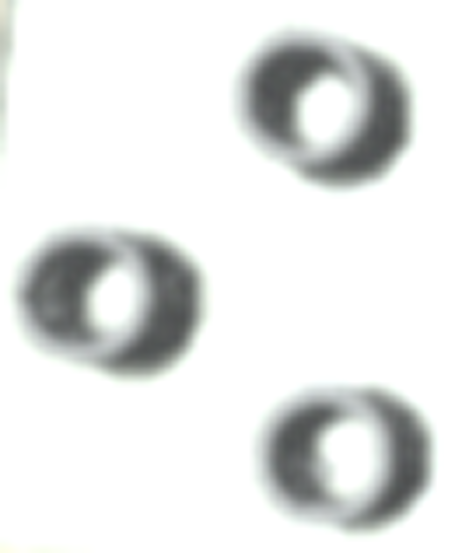

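```bash
python3 -c "
from h import *
a=ray('side',[[184.4,176.3]],.0075)[0]; b=ray('top',[[141.6,220.4]],.0075)[0]; print(a,b)
for p in (a,b):
  d=p[:2]-np.array([.4326,.316]); print(np.degrees(np.arctan2(d[1],d[0])),np.hypot(*d)*1000)
go(.4335,.3165,.14,.183-np.pi/2)"
```

```text
[0.42599979 0.3273958  0.0075    ] [0.42314533 0.33444614 0.0075    ]
120.07852160536743 13.169171678553175
117.1376482429183 20.72802278023429
tx -9.36 ty -39.41 tz 1.74 wz -0.000 (or 3.141) | yaw now -1.388 tilt 0.009 -0.001 q6 1.24 w 0.0704 t 35.0 F [-0.4 -0.2 -0.2] pos [ 0.597  -0.054   0.1594]
```

```bash
python3 -m pendant '[{"tx":-1,"ty":-4.5,"tz":0,"wx":0,"wy":0,"wz":0,"claw":0.8},{"tx":-2,"ty":-9,"tz":0,"wx":0,"wy":0,"wz":0,"claw":0.8},{"tx":-3.2,"ty":-13.5,"tz":0,"wx":0,"wy":0,"wz":0,"claw":0.8},{"tx":-4.3,"ty":-18,"tz":0,"wx":0,"wy":0,"wz":0,"claw":0.8},{"tx":-5.4,"ty":-22.5,"tz":0,"wx":0,"wy":0,"wz":0,"claw":0.8},{"tx":-6.4,"ty":-27,"tz":0,"wx":0,"wy":0,"wz":0,"claw":0.8},{"tx":-7.5,"ty":-31.5,"tz":0,"wx":0,"wy":0,"wz":0,"claw":0.8},{"tx":-8.5,"ty":-36,"tz":0,"wx":0,"wy":0,"wz":0,"claw":0.8},{"tx":-9.4,"ty":-39.4,"tz":1.5,"wx":0,"wy":0,"wz":0,"claw":0.8},{"tx":-9.4,"ty":-39.4,"tz":1.7,"wx":0,"wy":0,"wz":0,"claw":0.8}]' 10
python3 -m pendant '[{"tx":0,"ty":0,"tz":2,"wx":0,"wy":0,"wz":0,"claw":0.8},{"tx":0,"ty":0,"tz":4,"wx":0,"wy":0,"wz":0,"claw":0.8},{"tx":0,"ty":0,"tz":4,"wx":0,"wy":0,"wz":0,"claw":0.8},{"tx":0,"ty":0,"tz":4,"wx":0,"wy":0,"wz":0,"claw":0.8},{"tx":0,"ty":0,"tz":4,"wx":0,"wy":0,"wz":0,"claw":0.8},{"tx":0,"ty":0,"tz":4,"wx":0,"wy":0,"wz":0,"claw":0.8},{"tx":0,"ty":0,"tz":4,"wx":0,"wy":0,"wz":0,"claw":0.8},{"tx":0,"ty":0,"tz":4,"wx":0,"wy":0,"wz":0,"claw":0.8},{"tx":0,"ty":0,"tz":4,"wx":0,"wy":0,"wz":0,"claw":0.8},{"tx":0,"ty":0,"tz":4,"wx":0,"wy":0,"wz":0,"claw":0.8}]' 10
python3 -c "
from h import *
go(.4335,.3165,.032,.183-np.pi/2)
crop(shot('side'),130,90,270,210,5,'s13')"
```

```text
clock: 35.95
position: [0.4282, 0.3192, 0.1344]
orientation: [0.0, 0.996, 0.093, -0.001]
contact_force: [1.3, 0.4, -0.1]
width: 0.0752
clock: 36.95
position: [0.4307, 0.3167, 0.0963]
orientation: [-0.0, 0.996, 0.091, 0.0]
contact_force: [0.1, -1.2, -0.3]
width: 0.0749
tx 0.27 ty 0.07 tz 6.43 wz -0.000 (or 3.141) | yaw now -1.388 tilt 0.000 0.000 q6 1.95 w 0.0749 t 37.0 F [ 0.1 -1.2 -0.3] pos [0.4307 0.3167 0.0963]
```

View pics/s13.png

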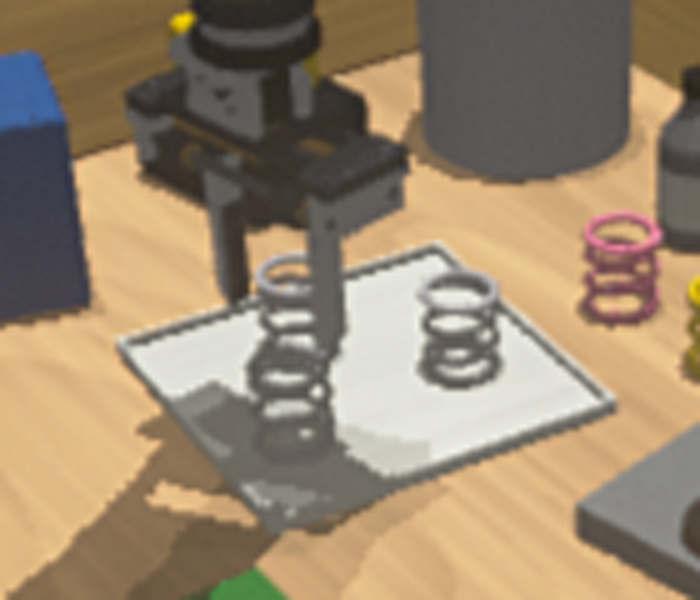

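```bash
python3 -m pendant '[{"tx":0.3,"ty":0.1,"tz":2,"wx":0,"wy":0,"wz":0,"claw":0.8},{"tx":0.3,"ty":0.1,"tz":5,"wx":0,"wy":0,"wz":0,"claw":0.8},{"tx":0.3,"ty":0.1,"tz":6.4,"wx":0,"wy":0,"wz":0,"claw":0.8},{"tx":0.3,"ty":0.1,"tz":6.4,"wx":0,"wy":0,"wz":0,"claw":0.8},{"tx":0.3,"ty":0.1,"tz":6.4,"wx":0,"wy":0,"wz":0,"claw":0.65},{"tx":0.3,"ty":0.1,"tz":6.4,"wx":0,"wy":0,"wz":0,"claw":0.5},{"tx":0.3,"ty":0.1,"tz":6.4,"wx":0,"wy":0,"wz":0,"claw":0.5},{"tx":0.3,"ty":0.1,"tz":6.4,"wx":0,"wy":0,"wz":0,"claw":0.5},{"tx":0.3,"ty":0.1,"tz":6.4,"wx":0,"wy":0,"wz":0,"claw":0.5},{"tx":0.3,"ty":0.1,"tz":6.4,"wx":0,"wy":0,"wz":0,"claw":0.5}]' 6
python3 -c "
from h import *
go(.4335,.3165,.032,.183-np.pi/2)"
python3 -m pendant '[{"tx":0,"ty":0,"tz":0,"wx":0,"wy":0,"wz":0,"claw":0.7},{"tx":0,"ty":0,"tz":0,"wx":0,"wy":0,"wz":0,"claw":0.8},{"tx":0,"ty":0,"tz":-2.5,"wx":0,"wy":0,"wz":0,"claw":0.8},{"tx":0,"ty":0,"tz":-5,"wx":0,"wy":0,"wz":0,"claw":0.8},{"tx":0,"ty":0,"tz":-5,"wx":0,"wy":0,"wz":-0.145,"claw":0.8},{"tx":0,"ty":0,"tz":-5,"wx":0,"wy":0,"wz":-0.29,"claw":0.8},{"tx":0,"ty":0,"tz":-5,"wx":0,"wy":0,"wz":-0.435,"claw":0.8},{"tx":0,"ty":0,"tz":-5,"wx":0,"wy":0,"wz":-0.58,"claw":0.8},{"tx":0,"ty":0,"tz":-5,"wx":0,"wy":0,"wz":-0.725,"claw":0.8},{"tx":0,"ty":0,"tz":-5,"wx":0,"wy":0,"wz":-0.87,"claw":0.8}]' 6
python3 -m pendant '[{"tx":0,"ty":0,"tz":0,"wx":0,"wy":0,"wz":-0.145,"claw":0.8},{"tx":0,"ty":0,"tz":0,"wx":0,"wy":0,"wz":-0.29,"claw":0.8},{"tx":0,"ty":0,"tz":0,"wx":0,"wy":0,"wz":-0.435,"claw":0.8},{"tx":0,"ty":0,"tz":0,"wx":0,"wy":0,"wz":-0.58,"claw":0.8},{"tx":0,"ty":0,"tz":0,"wx":0,"wy":0,"wz":-0.7,"claw":0.8},{"tx":0,"ty":0,"tz":0,"wx":0,"wy":0,"wz":-0.7,"claw":0.8},{"tx":0,"ty":0,"tz":2.5,"wx":0,"wy":0,"wz":-0.7,"claw":0.8},{"tx":0,"ty":0,"tz":5,"wx":0,"wy":0,"wz":-0.7,"claw":0.8},{"tx":0,"ty":0,"tz":5,"wx":0,"wy":0,"wz":-0.7,"claw":0.8},{"tx":0,"ty":0,"tz":5,"wx":0,"wy":0,"wz":-0.7,"claw":0.8}]' 6
python3 -c "
from h import *
go(.4335,.3165,.032,.183)
crop(shot('side'),130,90,270,210,5,'s14')"
```

```text
clock: 38.0
position: [0.4342, 0.3165, 0.033]
orientation: [-0.0, 0.996, 0.091, 0.001]
contact_force: [-0.7, 1.2, 5.9]
width: 0.0519
tx -0.07 ty -0.01 tz 0.10 wz -0.000 (or 3.141) | yaw now -1.388 tilt 0.001 0.001 q6 1.95 w 0.0519 t 38.0 F [-0.7  1.2  5.9] pos [0.4342 0.3165 0.033 ]
clock: 39.0
position: [0.4337, 0.316, 0.082]
orientation: [0.0, 0.863, 0.505, -0.0]
contact_force: [0.1, -0.4, 0.4]
width: 0.0751
clock: 40.0
position: [0.4339, 0.3162, 0.0326]
orientation: [-0.0, 0.641, 0.768, -0.0]
contact_force: [0.4, -0.1, 0.5]
width: 0.0753
tx 0.04 ty -0.03 tz 0.06 wz -0.003 (or 3.138) | yaw now 0.180 tilt -0.000 -0.000 q6 0.38 w 0.0753 t 40.0 F [ 0.4 -0.1  0.5] pos [0.4339 0.3162 0.0326]
```

View pics/s14.png

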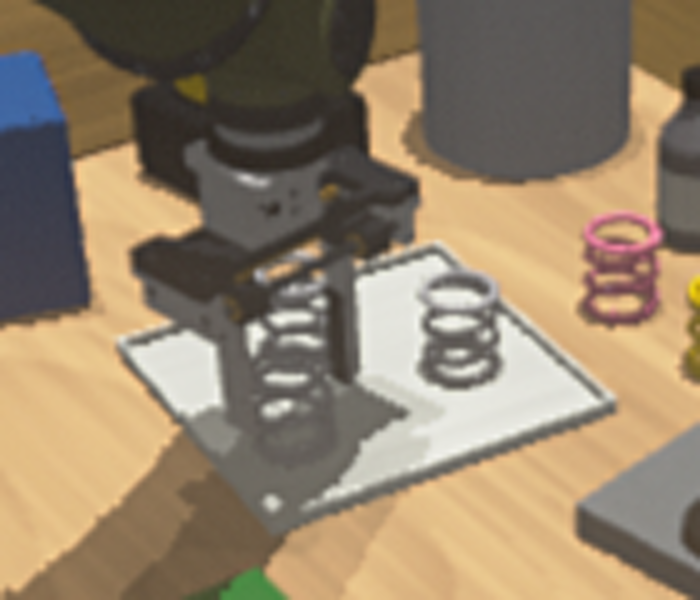

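```bash
python3 -m pendant '[{"tx":0,"ty":0,"tz":0,"wx":0,"wy":0,"wz":0,"claw":0.65},{"tx":0,"ty":0,"tz":0,"wx":0,"wy":0,"wz":0,"claw":0.5},{"tx":0,"ty":0,"tz":0,"wx":0,"wy":0,"wz":0,"claw":0.4},{"tx":0,"ty":0,"tz":0,"wx":0,"wy":0,"wz":0,"claw":0.4},{"tx":0,"ty":0,"tz":0,"wx":0,"wy":0,"wz":0,"claw":0.4},{"tx":0,"ty":0,"tz":-1,"wx":0,"wy":0,"wz":0,"claw":0.4},{"tx":0,"ty":0,"tz":-4,"wx":0,"wy":0,"wz":0,"claw":0.4},{"tx":0,"ty":0,"tz":-8,"wx":0,"wy":0,"wz":0,"claw":0.4},{"tx":0,"ty":0,"tz":-12,"wx":0,"wy":0,"wz":0,"claw":0.4},{"tx":0,"ty":0,"tz":-12,"wx":0,"wy":0,"wz":0,"claw":0.4}]' 10
python3 -c "
from h import *
p=B((45,110,0));print(p);go(p[0],p[1],.15,.625)
shot('top','t15');crop(shot('side','s15'),130,50,270,190,5,'s15c')"
```

```text
clock: 41.05
position: [0.4356, 0.3174, 0.158]
orientation: [0.001, 0.64, 0.768, 0.004]
contact_force: [0.4, 0.5, -2.5]
width: 0.0518
[0.65327602 0.12482939 0.        ]
tx -22.88 ty 17.92 tz 0.87 wz -0.443 (or 2.699) | yaw now 0.182 tilt 0.007 0.005 q6 0.38 w 0.0518 t 41.0 F [ 0.4  0.5 -2.5] pos [0.4356 0.3174 0.158 ]
```

View pics/s15c.png

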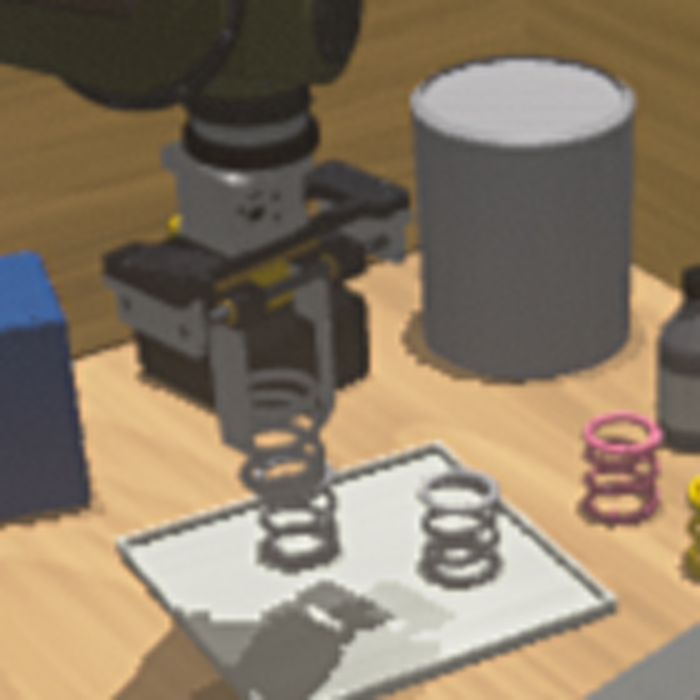

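```bash
python3 -m pendant '[{"tx":-3,"ty":2.4,"tz":0,"wx":0,"wy":0,"wz":-0.1,"claw":0.4},{"tx":-6.5,"ty":5.1,"tz":0,"wx":0,"wy":0,"wz":-0.2,"claw":0.4},{"tx":-10,"ty":7.9,"tz":0,"wx":0,"wy":0,"wz":-0.3,"claw":0.4},{"tx":-13.5,"ty":10.6,"tz":0,"wx":0,"wy":0,"wz":-0.4,"claw":0.4},{"tx":-17,"ty":13.3,"tz":0,"wx":0,"wy":0,"wz":-0.443,"claw":0.4},{"tx":-20,"ty":15.7,"tz":0,"wx":0,"wy":0,"wz":-0.443,"claw":0.4},{"tx":-22.9,"ty":17.9,"tz":0,"wx":0,"wy":0,"wz":-0.443,"claw":0.4},{"tx":-22.9,"ty":17.9,"tz":0.9,"wx":0,"wy":0,"wz":-0.443,"claw":0.4},{"tx":-22.9,"ty":17.9,"tz":0.9,"wx":0,"wy":0,"wz":-0.443,"claw":0.4},{"tx":-22.9,"ty":17.9,"tz":0.9,"wx":0,"wy":0,"wz":-0.443,"claw":0.4}]' 10
python3 -m pendant '[{"tx":0,"ty":0,"tz":1,"wx":0,"wy":0,"wz":0,"claw":0.4},{"tx":0,"ty":0,"tz":2,"wx":0,"wy":0,"wz":0,"claw":0.4},{"tx":0,"ty":0,"tz":3,"wx":0,"wy":0,"wz":0,"claw":0.4},{"tx":0,"ty":0,"tz":3.5,"wx":0,"wy":0,"wz":0,"claw":0.4},{"tx":0,"ty":0,"tz":3.5,"wx":0,"wy":0,"wz":0,"claw":0.4},{"tx":0,"ty":0,"tz":3.5,"wx":0,"wy":0,"wz":0,"claw":0.4},{"tx":0,"ty":0,"tz":3.5,"wx":0,"wy":0,"wz":0,"claw":0.4},{"tx":0,"ty":0,"tz":3.5,"wx":0,"wy":0,"wz":0,"claw":0.4},{"tx":0,"ty":0,"tz":3.5,"wx":0,"wy":0,"wz":0,"claw":0.4},{"tx":0,"ty":0,"tz":3.5,"wx":0,"wy":0,"wz":0,"claw":0.4}]' 10
python3 -c "
from h import *
p=B((45,110,0));go(p[0],p[1],.1,.625)
crop(shot('side','s16'),220,90,370,210,5,'s16c')"
```

```text
clock: 42.15
position: [0.6503, 0.124, 0.1419]
orientation: [-0.001, 0.455, 0.89, -0.001]
contact_force: [0.3, -1.4, -1.9]
width: 0.0521
clock: 43.15
position: [0.6514, 0.1234, 0.1084]
orientation: [0.0, 0.455, 0.89, 0.0]
contact_force: [0.1, 0.2, -1.5]
width: 0.052
tx 0.01 ty 0.24 tz 0.84 wz 0.000 (or -3.142) | yaw now 0.625 tilt 0.000 0.000 q6 -0.49 w 0.0520 t 43.1 F [ 0.1  0.2 -1.5] pos [0.6514 0.1234 0.1084]
```

View pics/s16c.png

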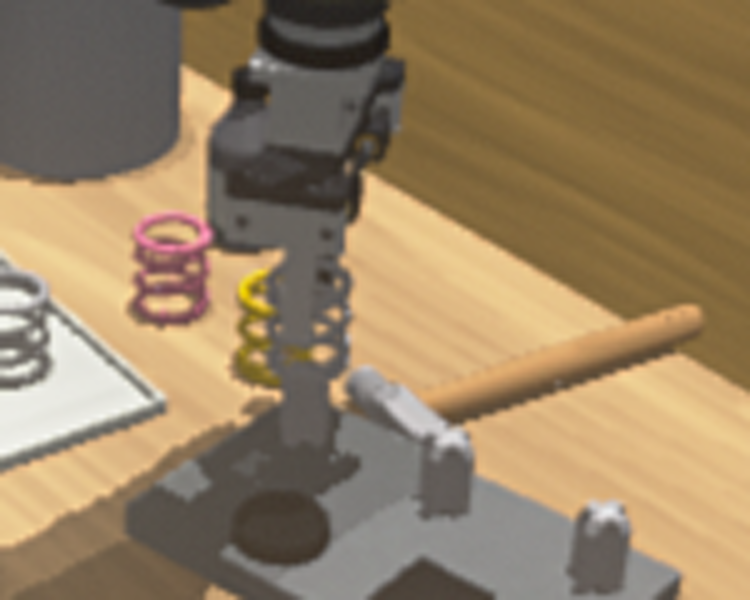

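```bash
python3 -m pendant '[{"tx":0,"ty":0.24,"tz":0,"wx":0,"wy":0,"wz":0,"claw":0.4},{"tx":0,"ty":0.24,"tz":0.3,"wx":0,"wy":0,"wz":0,"claw":0.4},{"tx":0,"ty":0.24,"tz":0.5,"wx":0,"wy":0,"wz":0,"claw":0.4},{"tx":0,"ty":0.24,"tz":0.65,"wx":0,"wy":0,"wz":0,"claw":0.4},{"tx":0,"ty":0.24,"tz":0.8,"wx":0,"wy":0,"wz":0,"claw":0.4},{"tx":0,"ty":0.24,"tz":0.9,"wx":0,"wy":0,"wz":0,"claw":0.4},{"tx":0,"ty":0.24,"tz":0.9,"wx":0,"wy":0,"wz":0,"claw":0.4},{"tx":0,"ty":0.24,"tz":0.9,"wx":0,"wy":0,"wz":0,"claw":0.4},{"tx":0,"ty":0.24,"tz":0.9,"wx":0,"wy":0,"wz":0,"claw":0.4},{"tx":0,"ty":0.24,"tz":0.9,"wx":0,"wy":0,"wz":0,"claw":0.4}]' 10
python3 -c "
from h import *
p=B((45,110,0));go(p[0],p[1],.0525,.625)"
```

```text
clock: 44.2
position: [0.6533, 0.1248, 0.0993]
orientation: [0.0, 0.455, 0.89, 0.0]
contact_force: [-0.3, 0.3, -1.6]
width: 0.0516
tx 0.01 ty 0.00 tz 4.68 wz -0.000 (or 3.142) | yaw now 0.625 tilt 0.000 0.000 q6 -0.49 w 0.0516 t 44.2 F [-0.3  0.3 -1.6] pos [0.6533 0.1248 0.0993]
```

```bash
python3 -m pendant '[{"tx":0,"ty":0,"tz":0.15,"wx":0,"wy":0,"wz":0,"claw":0.4},{"tx":0,"ty":0,"tz":0.3,"wx":0,"wy":0,"wz":0,"claw":0.4},{"tx":0,"ty":0,"tz":0.45,"wx":0,"wy":0,"wz":0,"claw":0.4},{"tx":0,"ty":0,"tz":0.6,"wx":0,"wy":0,"wz":0,"claw":0.4},{"tx":0,"ty":0,"tz":0.7,"wx":0,"wy":0,"wz":0,"claw":0.4},{"tx":0,"ty":0,"tz":0.7,"wx":0,"wy":0,"wz":0,"claw":0.4},{"tx":0,"ty":0,"tz":0.7,"wx":0,"wy":0,"wz":0,"claw":0.4},{"tx":0,"ty":0,"tz":0.7,"wx":0,"wy":0,"wz":0,"claw":0.4},{"tx":0,"ty":0,"tz":0.7,"wx":0,"wy":0,"wz":0,"claw":0.4},{"tx":0,"ty":0,"tz":0.7,"wx":0,"wy":0,"wz":0,"claw":0.4}]' 10
python3 -c "
from h import *
p=B((45,110,0));go(p[0],p[1],.0525,.625)"
```

```text
clock: 45.2
position: [0.6533, 0.1247, 0.0923]
orientation: [0.0, 0.455, 0.89, 0.0]
contact_force: [-0.0, 0.6, -2.0]
width: 0.0517
tx 0.01 ty 0.00 tz 3.98 wz -0.000 (or 3.142) | yaw now 0.625 tilt 0.000 0.000 q6 -0.49 w 0.0517 t 45.2 F [-0.   0.6 -2. ] pos [0.6533 0.1247 0.0923]
```

```bash
python3 -m pendant '[{"tx":0,"ty":0,"tz":0.4,"wx":0,"wy":0,"wz":0,"claw":0.4},{"tx":0,"ty":0,"tz":0.8,"wx":0,"wy":0,"wz":0,"claw":0.4},{"tx":0,"ty":0,"tz":1.2,"wx":0,"wy":0,"wz":0,"claw":0.4},{"tx":0,"ty":0,"tz":1.6,"wx":0,"wy":0,"wz":0,"claw":0.4},{"tx":0,"ty":0,"tz":2.0,"wx":0,"wy":0,"wz":0,"claw":0.4},{"tx":0,"ty":0,"tz":2.4,"wx":0,"wy":0,"wz":0,"claw":0.4},{"tx":0,"ty":0,"tz":2.8,"wx":0,"wy":0,"wz":0,"claw":0.4},{"tx":0,"ty":0,"tz":3.2,"wx":0,"wy":0,"wz":0,"claw":0.4},{"tx":0,"ty":0,"tz":3.6,"wx":0,"wy":0,"wz":0,"claw":0.4},{"tx":0,"ty":0,"tz":3.6,"wx":0,"wy":0,"wz":0,"claw":0.4}]' 10
python3 -c "
from h import *
p=B((45,110,0));go(p[0],p[1],.0525,.625)
crop(shot('side','s17'),220,90,370,210,5,'s17c')"
```

```text
clock: 46.2
position: [0.653, 0.1247, 0.0555]
orientation: [-0.0, 0.455, 0.89, -0.0]
contact_force: [1.1, 0.5, -1.7]
width: 0.0513
tx -0.01 ty 0.03 tz 0.30 wz 0.000 (or -3.142) | yaw now 0.625 tilt -0.001 -0.000 q6 -0.49 w 0.0513 t 46.2 F [ 1.1  0.5 -1.7] pos [0.653  0.1247 0.0555]
```

View pics/s17c.png

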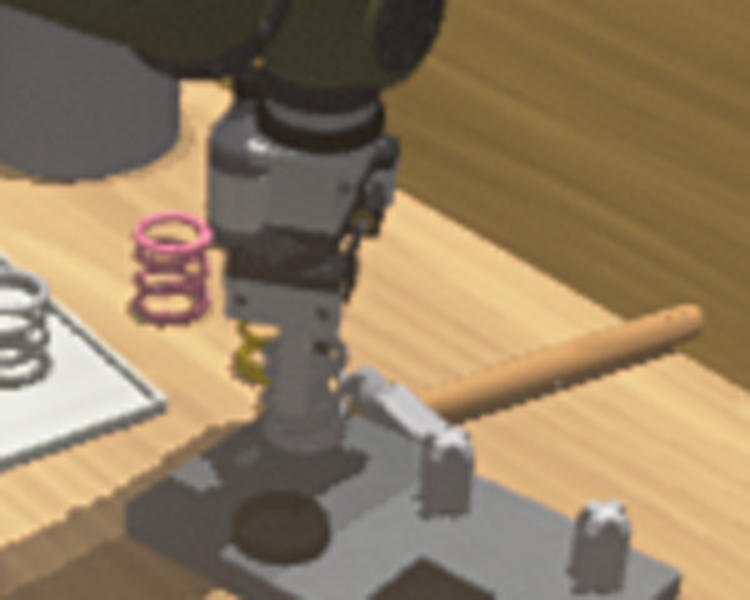

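```bash
python3 -m pendant '[{"tx":0,"ty":0,"tz":0.1,"wx":0,"wy":0,"wz":0,"claw":0.4},{"tx":0,"ty":0,"tz":0.2,"wx":0,"wy":0,"wz":0,"claw":0.4},{"tx":0,"ty":0,"tz":0.25,"wx":0,"wy":0,"wz":0,"claw":0.4},{"tx":0,"ty":0,"tz":0.25,"wx":0,"wy":0,"wz":0,"claw":0.6},{"tx":0,"ty":0,"tz":0.25,"wx":0,"wy":0,"wz":0,"claw":0.75},{"tx":0,"ty":0,"tz":0.25,"wx":0,"wy":0,"wz":0,"claw":0.75},{"tx":0,"ty":0,"tz":0.25,"wx":0,"wy":0,"wz":0,"claw":0.75},{"tx":0,"ty":0,"tz":-2,"wx":0,"wy":0,"wz":0,"claw":0.75},{"tx":0,"ty":0,"tz":-6,"wx":0,"wy":0,"wz":0,"claw":0.75},{"tx":0,"ty":0,"tz":-9,"wx":0,"wy":0,"wz":0,"claw":0.75}]' 10
python3 -c "
from h import *
go(.569,.327,.14,.183)
crop(shot('side','s18'),140,90,340,240,4,'s18c');shot('top','t18')"
```

```text
clock: 47.25
position: [0.6535, 0.1248, 0.1484]
orientation: [0.0, 0.455, 0.89, 0.0]
contact_force: [1.4, 0.2, 0.9]
width: 0.0708
tx 21.34 ty 4.98 tz 0.83 wz 0.442 (or -2.700) | yaw now 0.625 tilt 0.001 0.000 q6 -0.49 w 0.0708 t 47.2 F [1.4 0.2 0.9] pos [0.6535 0.1248 0.1484]
```

View pics/s18c.png

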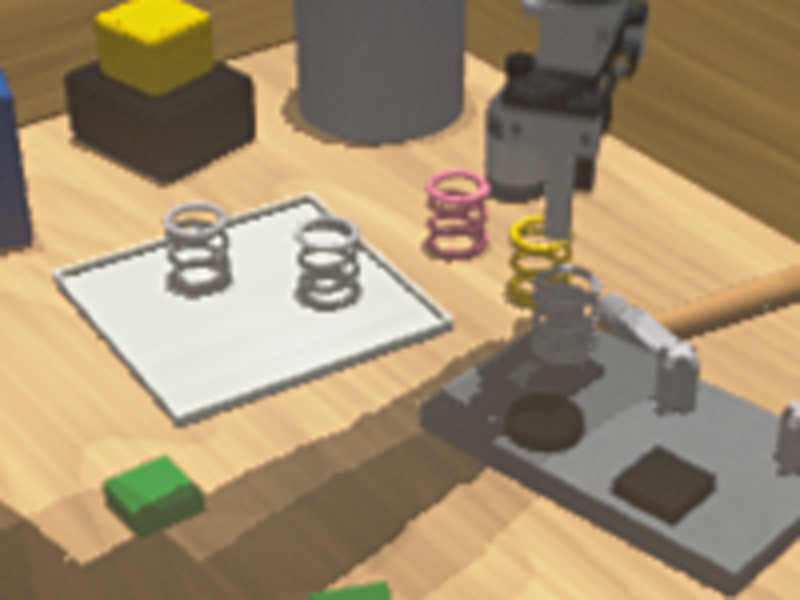

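View pics/t18.png

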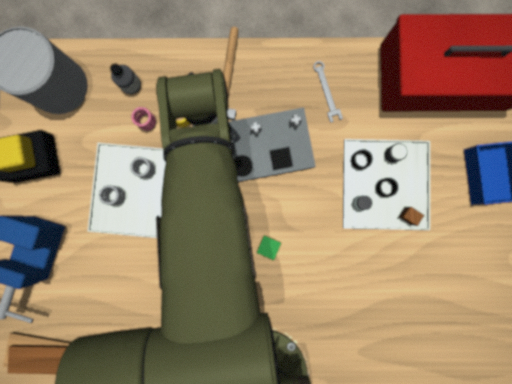

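```bash
python3 -m pendant '[{"tx":4,"ty":0.9,"tz":0,"wx":0,"wy":0,"wz":0.1,"claw":0.8},{"tx":8,"ty":1.9,"tz":0,"wx":0,"wy":0,"wz":0.2,"claw":0.8},{"tx":12,"ty":2.8,"tz":0,"wx":0,"wy":0,"wz":0.3,"claw":0.8},{"tx":16,"ty":3.7,"tz":0,"wx":0,"wy":0,"wz":0.4,"claw":0.8},{"tx":20,"ty":4.7,"tz":0,"wx":0,"wy":0,"wz":0.442,"claw":0.8},{"tx":21.3,"ty":5,"tz":0,"wx":0,"wy":0,"wz":0.442,"claw":0.8},{"tx":21.3,"ty":5,"tz":2,"wx":0,"wy":0,"wz":0.442,"claw":0.8},{"tx":21.3,"ty":5,"tz":5,"wx":0,"wy":0,"wz":0.442,"claw":0.8},{"tx":21.3,"ty":5,"tz":5,"wx":0,"wy":0,"wz":0.442,"claw":0.8},{"tx":21.3,"ty":5,"tz":5,"wx":0,"wy":0,"wz":0.442,"claw":0.8}]' 6
python3 -c "
from h import *
go(.569,.3265,.0325,.183)
crop(shot('side','s19'),130,60,290,200,5,'s19c')"
```

```text
clock: 48.35
position: [0.5694, 0.3262, 0.0963]
orientation: [-0.0, 0.64, 0.769, -0.0]
contact_force: [0.8, 0.9, 0.8]
width: 0.075
tx 0.03 ty -0.03 tz 6.38 wz -0.000 (or 3.141) | yaw now 0.183 tilt -0.001 -0.000 q6 0.28 w 0.0750 t 48.4 F [0.8 0.9 0.8] pos [0.5694 0.3262 0.0963]
```

View pics/s19c.png

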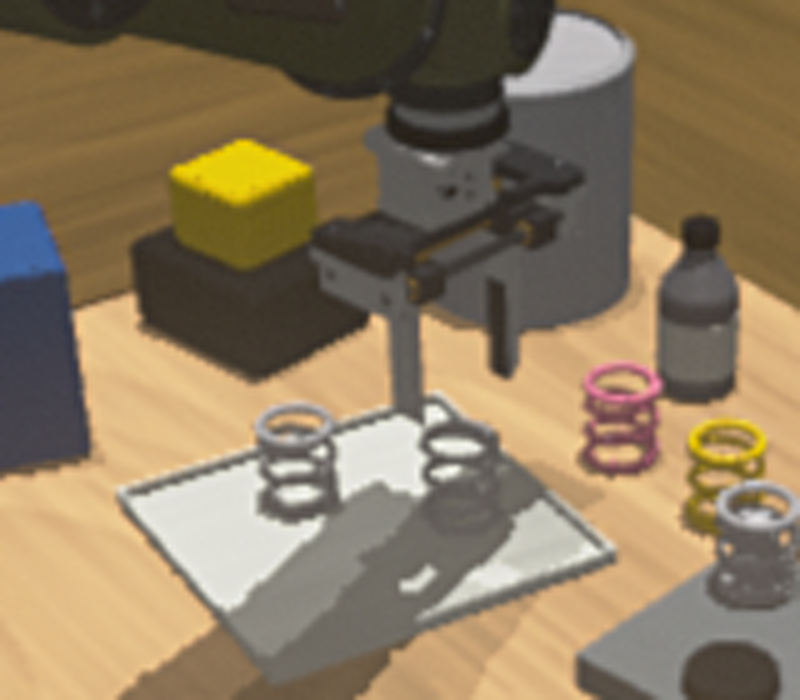

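```bash
python3 -m pendant '[{"tx":0,"ty":0,"tz":2,"wx":0,"wy":0,"wz":0,"claw":0.8},{"tx":0,"ty":0,"tz":5,"wx":0,"wy":0,"wz":0,"claw":0.8},{"tx":0,"ty":0,"tz":6.4,"wx":0,"wy":0,"wz":0,"claw":0.8},{"tx":0,"ty":0,"tz":6.4,"wx":0,"wy":0,"wz":0,"claw":0.8},{"tx":0,"ty":0,"tz":6.4,"wx":0,"wy":0,"wz":0,"claw":0.65},{"tx":0,"ty":0,"tz":6.4,"wx":0,"wy":0,"wz":0,"claw":0.5},{"tx":0,"ty":0,"tz":6.4,"wx":0,"wy":0,"wz":0,"claw":0.5},{"tx":0,"ty":0,"tz":6.4,"wx":0,"wy":0,"wz":0,"claw":0.5},{"tx":0,"ty":0,"tz":6.4,"wx":0,"wy":0,"wz":0,"claw":0.5},{"tx":0,"ty":0,"tz":6.4,"wx":0,"wy":0,"wz":0,"claw":0.5}]' 6
python3 -c "
from h import *
go(.569,.3265,.0325,.183)"
python3 -m pendant '[{"tx":0,"ty":0,"tz":0,"wx":0,"wy":0,"wz":0,"claw":0.7},{"tx":0,"ty":0,"tz":0,"wx":0,"wy":0,"wz":0,"claw":0.8},{"tx":0,"ty":0,"tz":-2.5,"wx":0,"wy":0,"wz":0,"claw":0.8},{"tx":0,"ty":0,"tz":-5,"wx":0,"wy":0,"wz":0,"claw":0.8},{"tx":0,"ty":0,"tz":-5,"wx":0,"wy":0,"wz":0.145,"claw":0.8},{"tx":0,"ty":0,"tz":-5,"wx":0,"wy":0,"wz":0.29,"claw":0.8},{"tx":0,"ty":0,"tz":-5,"wx":0,"wy":0,"wz":0.435,"claw":0.8},{"tx":0,"ty":0,"tz":-5,"wx":0,"wy":0,"wz":0.58,"claw":0.8},{"tx":0,"ty":0,"tz":-5,"wx":0,"wy":0,"wz":0.725,"claw":0.8},{"tx":0,"ty":0,"tz":-5,"wx":0,"wy":0,"wz":0.87,"claw":0.8}]' 6
python3 -m pendant '[{"tx":0,"ty":0,"tz":0,"wx":0,"wy":0,"wz":0.145,"claw":0.8},{"tx":0,"ty":0,"tz":0,"wx":0,"wy":0,"wz":0.29,"claw":0.8},{"tx":0,"ty":0,"tz":0,"wx":0,"wy":0,"wz":0.435,"claw":0.8},{"tx":0,"ty":0,"tz":0,"wx":0,"wy":0,"wz":0.58,"claw":0.8},{"tx":0,"ty":0,"tz":0,"wx":0,"wy":0,"wz":0.7,"claw":0.8},{"tx":0,"ty":0,"tz":0,"wx":0,"wy":0,"wz":0.7,"claw":0.8},{"tx":0,"ty":0,"tz":2.5,"wx":0,"wy":0,"wz":0.7,"claw":0.8},{"tx":0,"ty":0,"tz":5,"wx":0,"wy":0,"wz":0.7,"claw":0.8},{"tx":0,"ty":0,"tz":5,"wx":0,"wy":0,"wz":0.7,"claw":0.8},{"tx":0,"ty":0,"tz":5,"wx":0,"wy":0,"wz":0.7,"claw":0.8}]' 6
python3 -m pendant '[{"tx":0,"ty":0,"tz":0,"wx":0,"wy":0,"wz":0,"claw":0.65},{"tx":0,"ty":0,"tz":0,"wx":0,"wy":0,"wz":0,"claw":0.5},{"tx":0,"ty":0,"tz":0,"wx":0,"wy":0,"wz":0,"claw":0.4},{"tx":0,"ty":0,"tz":0,"wx":0,"wy":0,"wz":0,"claw":0.4},{"tx":0,"ty":0,"tz":0,"wx":0,"wy":0,"wz":0,"claw":0.4},{"tx":0,"ty":0,"tz":-1,"wx":0,"wy":0,"wz":0,"claw":0.4},{"tx":0,"ty":0,"tz":-4,"wx":0,"wy":0,"wz":0,"claw":0.4},{"tx":0,"ty":0,"tz":-8,"wx":0,"wy":0,"wz":0,"claw":0.4},{"tx":0,"ty":0,"tz":-12,"wx":0,"wy":0,"wz":0,"claw":0.4},{"tx":0,"ty":0,"tz":-12,"wx":0,"wy":0,"wz":0,"claw":0.4}]' 10
python3 -c "
from h import *
p=B((45,0,0));print(p);go(p[0],p[1],.15,.183-np.pi/2)
shot('top','t20');crop(shot('side','s20'),130,20,290,180,5,'s20c')"
```

```text
clock: 49.4
position: [0.5696, 0.327, 0.0332]
orientation: [0.0, 0.639, 0.769, 0.001]
contact_force: [-1.7, 0.2, 5.6]
width: 0.0519
tx -0.04 ty -0.07 tz 0.07 wz 0.000 (or -3.141) | yaw now 0.183 tilt 0.001 0.001 q6 0.28 w 0.0519 t 49.4 F [-1.7  0.2  5.6] pos [0.5696 0.327  0.0332]
clock: 50.4
position: [0.569, 0.3267, 0.082]
orientation: [0.0, 0.905, 0.425, -0.0]
contact_force: [0.0, 0.1, 0.4]
width: 0.0752
clock: 51.4
position: [0.5692, 0.3268, 0.0326]
orientation: [0.0, 0.996, 0.093, -0.0]
contact_force: [0.5, 0.4, 0.5]
width: 0.0751
clock: 52.4
position: [0.5711, 0.3277, 0.1591]
orientation: [-0.002, 0.996, 0.092, 0.004]
contact_force: [0.6, -0.5, -2.3]
width: 0.0514
[0.67328246 0.01666404 0.        ]
tx 4.36 ty 32.45 tz 0.87 wz 0.001 (or -3.141) | yaw now -1.387 tilt 0.008 0.004 q6 1.85 w 0.0514 t 52.4 F [ 0.6 -0.5 -2.3] pos [0.5711 0.3277 0.1591]
```

View pics/s20c.png

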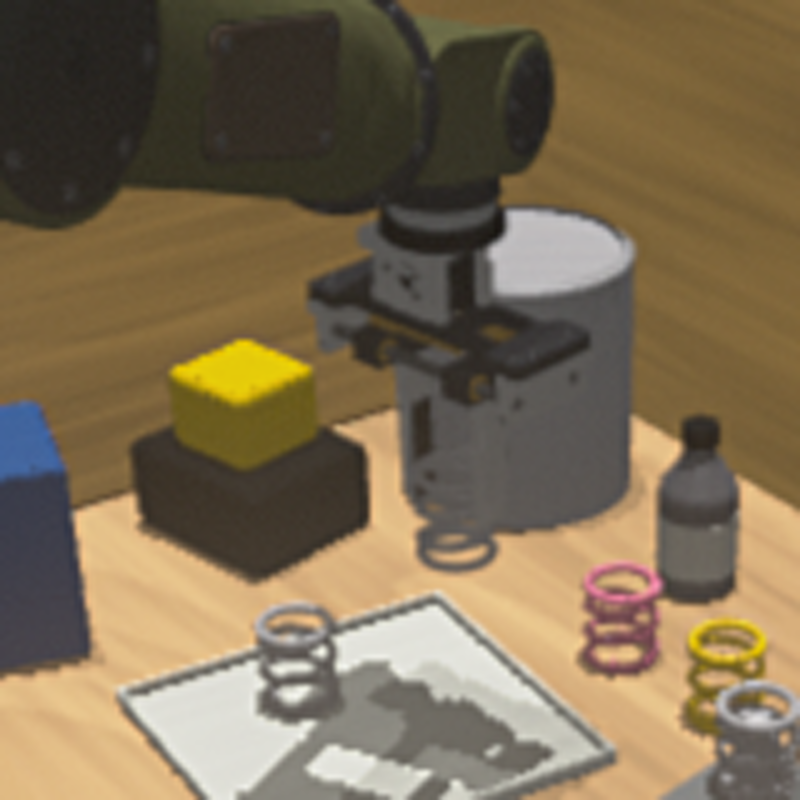

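```bash
python3 -c "
from h import *
crop(cv2.imread('pics/s20.png'),205,100,240,140,16,'s20t')"
```

```text
(no output)
```

View pics/s20t.png

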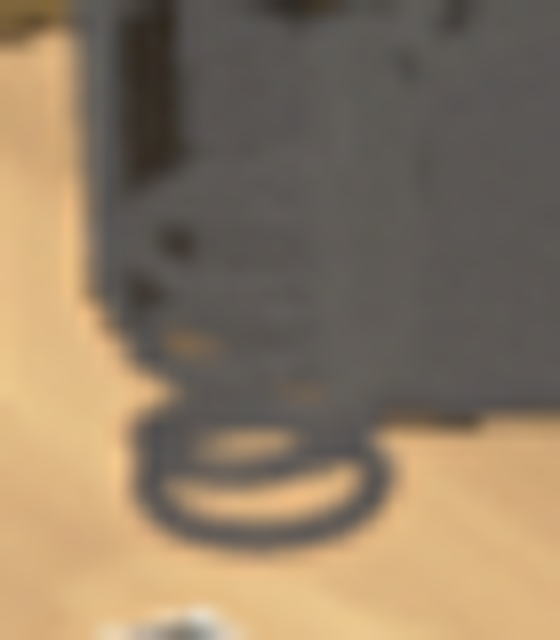

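```bash
python3 -c "
from h import *
a=cv2.imread('pics/s20.png')[136:170,175:205];c=cv2.imread('pics/side0.png')[154:188,173:203];d=cv2.imread('pics/side0.png')[139:173,207:237]
cv2.imwrite('pics/cmp.png',cv2.resize(np.hstack([a,c,d]),None,fx=8,fy=8,interpolation=cv2.INTER_CUBIC))"
```

```text
(no output)
```

View pics/cmp.png

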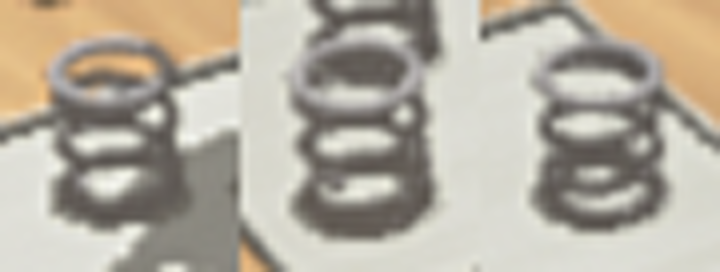

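```bash
python3 -m pendant '[{"tx":0.5,"ty":4,"tz":0,"wx":0,"wy":0,"wz":0,"claw":0.4},{"tx":1.1,"ty":8.5,"tz":0,"wx":0,"wy":0,"wz":0,"claw":0.4},{"tx":1.7,"ty":13,"tz":0,"wx":0,"wy":0,"wz":0,"claw":0.4},{"tx":2.3,"ty":17.5,"tz":0,"wx":0,"wy":0,"wz":0,"claw":0.4},{"tx":3,"ty":22,"tz":0,"wx":0,"wy":0,"wz":0,"claw":0.4},{"tx":3.6,"ty":26.5,"tz":0,"wx":0,"wy":0,"wz":0,"claw":0.4},{"tx":4.4,"ty":30.5,"tz":0,"wx":0,"wy":0,"wz":0,"claw":0.4},{"tx":4.4,"ty":32.4,"tz":0.9,"wx":0,"wy":0,"wz":0,"claw":0.4},{"tx":4.4,"ty":32.4,"tz":0.9,"wx":0,"wy":0,"wz":0,"claw":0.4},{"tx":4.4,"ty":32.4,"tz":0.9,"wx":0,"wy":0,"wz":0,"claw":0.4}]' 10
python3 -m pendant '[{"tx":0,"ty":0,"tz":1,"wx":0,"wy":0,"wz":0,"claw":0.4},{"tx":0,"ty":0,"tz":2,"wx":0,"wy":0,"wz":0,"claw":0.4},{"tx":0,"ty":0,"tz":3,"wx":0,"wy":0,"wz":0,"claw":0.4},{"tx":0,"ty":0,"tz":3.5,"wx":0,"wy":0,"wz":0,"claw":0.4},{"tx":0,"ty":0,"tz":3.5,"wx":0,"wy":0,"wz":0,"claw":0.4},{"tx":0,"ty":0,"tz":3.5,"wx":0,"wy":0,"wz":0,"claw":0.4},{"tx":0,"ty":0,"tz":3.5,"wx":0,"wy":0,"wz":0,"claw":0.4},{"tx":0,"ty":0,"tz":3.5,"wx":0,"wy":0,"wz":0,"claw":0.4},{"tx":0,"ty":0,"tz":3.5,"wx":0,"wy":0,"wz":0,"claw":0.4},{"tx":0,"ty":0,"tz":3.5,"wx":0,"wy":0,"wz":0,"claw":0.4}]' 10
python3 -c "
from h import *
p=B((45,0,0));go(p[0],p[1],.0997,.183-np.pi/2)"
```

```text
clock: 53.5
position: [0.6709, 0.0169, 0.1417]
orientation: [-0.0, 0.996, 0.092, -0.001]
contact_force: [-0.1, -0.8, -2.1]
width: 0.0516
clock: 54.5
position: [0.6717, 0.0162, 0.1084]
orientation: [0.0, 0.996, 0.092, 0.0]
contact_force: [-0.7, 1.3, -1.6]
width: 0.0517
tx 0.16 ty -0.01 tz 0.87 wz 0.001 (or -3.141) | yaw now -1.387 tilt 0.000 0.000 q6 1.36 w 0.0517 t 54.5 F [-0.7  1.3 -1.6] pos [0.6717 0.0162 0.1084]
```

```bash
python3 -m pendant '[{"tx":0.15,"ty":0,"tz":0.1,"wx":0,"wy":0,"wz":0,"claw":0.4},{"tx":0.15,"ty":0,"tz":0.3,"wx":0,"wy":0,"wz":0,"claw":0.4},{"tx":0.15,"ty":0,"tz":0.5,"wx":0,"wy":0,"wz":0,"claw":0.4},{"tx":0.15,"ty":0,"tz":0.6,"wx":0,"wy":0,"wz":0,"claw":0.4},{"tx":0.15,"ty":0,"tz":0.7,"wx":0,"wy":0,"wz":0,"claw":0.4},{"tx":0.15,"ty":0,"tz":0.8,"wx":0,"wy":0,"wz":0,"claw":0.4},{"tx":0.15,"ty":0,"tz":0.85,"wx":0,"wy":0,"wz":0,"claw":0.4},{"tx":0.15,"ty":0,"tz":0.85,"wx":0,"wy":0,"wz":0,"claw":0.4},{"tx":0.15,"ty":0,"tz":0.85,"wx":0,"wy":0,"wz":0,"claw":0.4},{"tx":0.15,"ty":0,"tz":0.85,"wx":0,"wy":0,"wz":0,"claw":0.4}]' 10
python3 -c "
from h import *
p=B((45,0,0));go(p[0],p[1],.0997,.183-np.pi/2)"
```

```text
clock: 55.5
position: [0.6731, 0.0165, 0.0998]
orientation: [0.0, 0.996, 0.092, 0.0]
contact_force: [0.9, -0.4, 0.2]
width: 0.0519
tx 0.02 ty -0.01 tz 0.01 wz 0.001 (or -3.141) | yaw now -1.387 tilt 0.000 -0.000 q6 1.36 w 0.0519 t 55.5 F [ 0.9 -0.4  0.2] pos [0.6731 0.0165 0.0998]
```

```bash
python3 -m pendant '[{"tx":0,"ty":0,"tz":0.1,"wx":0,"wy":0,"wz":0,"claw":0.4},{"tx":0,"ty":0,"tz":0.2,"wx":0,"wy":0,"wz":0,"claw":0.4},{"tx":0,"ty":0,"tz":0.3,"wx":0,"wy":0,"wz":0,"claw":0.4},{"tx":0,"ty":0,"tz":0.3,"wx":0,"wy":0,"wz":0,"claw":0.4},{"tx":0,"ty":0,"tz":0.3,"wx":0,"wy":0,"wz":0,"claw":0.4},{"tx":0,"ty":0,"tz":0.3,"wx":0,"wy":0,"wz":0,"claw":0.4},{"tx":0,"ty":0,"tz":0.3,"wx":0,"wy":0,"wz":0,"claw":0.4},{"tx":0,"ty":0,"tz":0.3,"wx":0,"wy":0,"wz":0,"claw":0.4},{"tx":0,"ty":0,"tz":0.3,"wx":0,"wy":0,"wz":0,"claw":0.4},{"tx":0,"ty":0,"tz":0.3,"wx":0,"wy":0,"wz":0,"claw":0.4}]' 10
python3 -c "
from h import *
p=B((45,0,0));go(p[0],p[1],.0997,.183-np.pi/2)
crop(shot('side','s21'),280,110,340,190,8,'s21c')"
```

```text
clock: 56.5
position: [0.6731, 0.0165, 0.0967]
orientation: [-0.0, 0.996, 0.092, -0.0]
contact_force: [1.0, -0.3, -1.4]
width: 0.0511
tx 0.02 ty -0.01 tz -0.30 wz 0.001 (or -3.141) | yaw now -1.387 tilt -0.000 0.000 q6 1.36 w 0.0511 t 56.5 F [ 1.  -0.3 -1.4] pos [0.6731 0.0165 0.0967]
```

View pics/s21c.png

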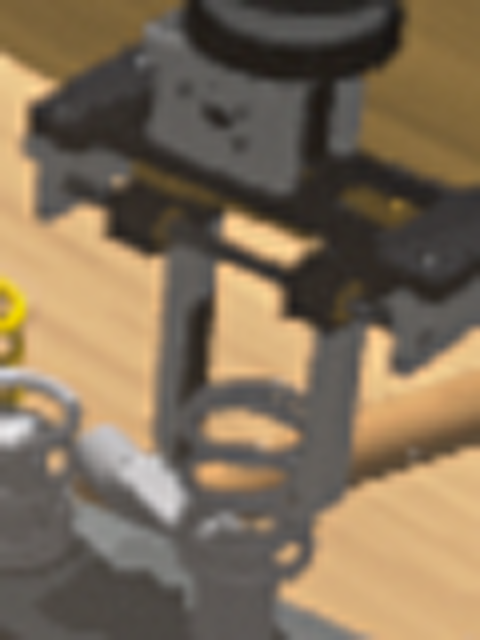

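```bash
python3 -m pendant '[{"tx":0,"ty":0,"tz":0.15,"wx":0,"wy":0,"wz":0,"claw":0.4},{"tx":0,"ty":0,"tz":0.3,"wx":0,"wy":0,"wz":0,"claw":0.4},{"tx":0,"ty":0,"tz":0.45,"wx":0,"wy":0,"wz":0,"claw":0.4},{"tx":0,"ty":0,"tz":0.6,"wx":0,"wy":0,"wz":0,"claw":0.4},{"tx":0,"ty":0,"tz":0.6,"wx":0,"wy":0,"wz":0,"claw":0.4},{"tx":0,"ty":0,"tz":0.6,"wx":0,"wy":0,"wz":0,"claw":0.4},{"tx":0,"ty":0,"tz":0.6,"wx":0,"wy":0,"wz":0,"claw":0.4},{"tx":0,"ty":0,"tz":0.6,"wx":0,"wy":0,"wz":0,"claw":0.4},{"tx":0,"ty":0,"tz":0.6,"wx":0,"wy":0,"wz":0,"claw":0.4},{"tx":0,"ty":0,"tz":0.6,"wx":0,"wy":0,"wz":0,"claw":0.4}]' 10
python3 -c "
from h import *
p=B((45,0,0));go(p[0],p[1],.0525,.183-np.pi/2)
crop(shot('side','s22'),280,110,340,190,8,'s22c')"
```

```text
clock: 57.55
position: [0.673, 0.0159, 0.0905]
orientation: [0.0, 0.996, 0.092, -0.0]
contact_force: [0.1, -6.0, 0.8]
width: 0.0515
tx 0.04 ty -0.08 tz 3.80 wz 0.000 (or -3.141) | yaw now -1.387 tilt -0.001 -0.001 q6 1.36 w 0.0515 t 57.5 F [ 0.1 -6.   0.8] pos [0.673  0.0159 0.0905]
```

View pics/s22c.png

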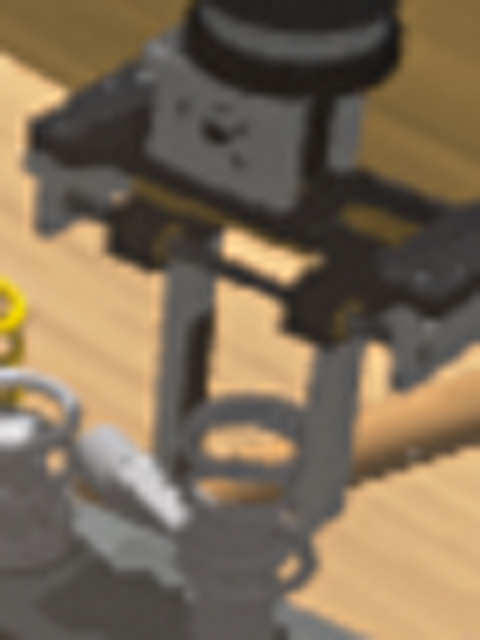

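```bash
python3 -m pendant '[{"tx":0,"ty":0,"tz":0,"wx":0,"wy":0,"wz":0.05,"claw":0.4},{"tx":0,"ty":0,"tz":0,"wx":0,"wy":0,"wz":0.1,"claw":0.4},{"tx":0,"ty":0,"tz":0,"wx":0,"wy":0,"wz":0.15,"claw":0.4},{"tx":0,"ty":0,"tz":0,"wx":0,"wy":0,"wz":0.2,"claw":0.4},{"tx":0,"ty":0,"tz":0,"wx":0,"wy":0,"wz":0.2,"claw":0.4},{"tx":0,"ty":0,"tz":0,"wx":0,"wy":0,"wz":0.2,"claw":0.4},{"tx":0,"ty":0,"tz":0,"wx":0,"wy":0,"wz":0.2,"claw":0.4},{"tx":0,"ty":0,"tz":0,"wx":0,"wy":0,"wz":0.2,"claw":0.4},{"tx":0,"ty":0,"tz":0,"wx":0,"wy":0,"wz":0.2,"claw":0.4},{"tx":0,"ty":0,"tz":0,"wx":0,"wy":0,"wz":0.2,"claw":0.4}]' 10
python3 -c "
from h import *
p=B((45,0,0));go(p[0],p[1],.0525,.183-np.pi/2);print(manip.get_obs()['wrist_torque'])"
```

```text
clock: 58.6
position: [0.6731, 0.0165, 0.0907]
orientation: [0.0, 1.0, -0.008, -0.0]
contact_force: [-1.1, 0.1, -1.7]
width: 0.0511
tx 0.02 ty -0.01 tz 3.82 wz -0.199 (or 2.943) | yaw now -1.587 tilt -0.000 -0.000 q6 1.56 w 0.0511 t 58.6 F [-1.1  0.1 -1.7] pos [0.6731 0.0165 0.0907]
[0.07373963 0.30186244 0.00288939]
```

The lateral force went from 6 N to nearly zero, so the twist freed it. Continuing down.

```bash
python3 -m pendant '[{"tx":0,"ty":0,"tz":0.3,"wx":0,"wy":0,"wz":0.05,"claw":0.4},{"tx":0,"ty":0,"tz":0.6,"wx":0,"wy":0,"wz":0.1,"claw":0.4},{"tx":0,"ty":0,"tz":0.9,"wx":0,"wy":0,"wz":0.1,"claw":0.4},{"tx":0,"ty":0,"tz":1.2,"wx":0,"wy":0,"wz":0.1,"claw":0.4},{"tx":0,"ty":0,"tz":1.5,"wx":0,"wy":0,"wz":0.1,"claw":0.4},{"tx":0,"ty":0,"tz":1.5,"wx":0,"wy":0,"wz":0.1,"claw":0.4},{"tx":0,"ty":0,"tz":1.5,"wx":0,"wy":0,"wz":0.1,"claw":0.4},{"tx":0,"ty":0,"tz":1.5,"wx":0,"wy":0,"wz":0.1,"claw":0.4},{"tx":0,"ty":0,"tz":1.5,"wx":0,"wy":0,"wz":0.1,"claw":0.4},{"tx":0,"ty":0,"tz":1.5,"wx":0,"wy":0,"wz":0.1,"claw":0.4}]' 10
python3 -c "
from h import *
p=B((45,0,0));go(p[0],p[1],.0525)
crop(shot('side','s23'),280,110,340,190,8,'s23c')"
```

```text
clock: 59.6
position: [0.6731, 0.0165, 0.0758]
orientation: [0.0, 0.998, -0.058, 0.0]
contact_force: [-0.6, 0.0, -1.2]
width: 0.0511
tx 0.01 ty -0.02 tz 2.33 | yaw now -1.687 tilt 0.000 -0.000 q6 1.66 w 0.0511 t 59.6 F [-0.6  0.  -1.2] pos [0.6731 0.0165 0.0758]
```

View pics/s23c.png

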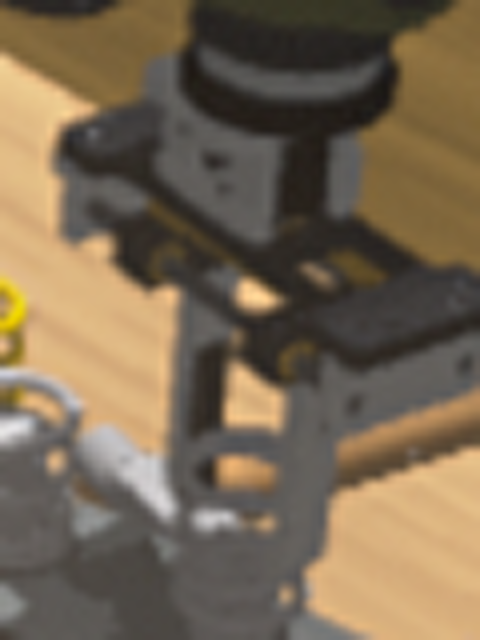

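```bash
python3 -m pendant '[{"tx":0,"ty":0,"tz":0.4,"wx":0,"wy":0,"wz":0,"claw":0.4},{"tx":0,"ty":0,"tz":0.8,"wx":0,"wy":0,"wz":0,"claw":0.4},{"tx":0,"ty":0,"tz":1.2,"wx":0,"wy":0,"wz":0,"claw":0.4},{"tx":0,"ty":0,"tz":1.6,"wx":0,"wy":0,"wz":0,"claw":0.4},{"tx":0,"ty":0,"tz":1.9,"wx":0,"wy":0,"wz":0,"claw":0.4},{"tx":0,"ty":0,"tz":2.0,"wx":0,"wy":0,"wz":0,"claw":0.4},{"tx":0,"ty":0,"tz":2.0,"wx":0,"wy":0,"wz":0,"claw":0.4},{"tx":0,"ty":0,"tz":2.0,"wx":0,"wy":0,"wz":0,"claw":0.4},{"tx":0,"ty":0,"tz":2.0,"wx":0,"wy":0,"wz":0,"claw":0.4},{"tx":0,"ty":0,"tz":2.0,"wx":0,"wy":0,"wz":0,"claw":0.4}]' 10
python3 -c "
from h import *
p=B((45,0,0));go(p[0],p[1],.0525)"
```

```text
clock: 60.65
position: [0.6732, 0.0165, 0.0559]
orientation: [-0.0, 0.998, -0.058, 0.0]
contact_force: [-0.1, -0.2, -1.3]
width: 0.0513
tx 0.01 ty -0.02 tz 0.34 | yaw now -1.687 tilt 0.000 0.000 q6 1.66 w 0.0513 t 60.6 F [-0.1 -0.2 -1.3] pos [0.6732 0.0165 0.0559]
```

```bash
python3 -m pendant '[{"tx":0,"ty":0,"tz":0.1,"wx":0,"wy":0,"wz":0,"claw":0.4},{"tx":0,"ty":0,"tz":0.2,"wx":0,"wy":0,"wz":0,"claw":0.4},{"tx":0,"ty":0,"tz":0.3,"wx":0,"wy":0,"wz":0,"claw":0.4},{"tx":0,"ty":0,"tz":0.3,"wx":0,"wy":0,"wz":0,"claw":0.6},{"tx":0,"ty":0,"tz":0.3,"wx":0,"wy":0,"wz":0,"claw":0.75},{"tx":0,"ty":0,"tz":0.3,"wx":0,"wy":0,"wz":0,"claw":0.75},{"tx":0,"ty":0,"tz":0.3,"wx":0,"wy":0,"wz":0,"claw":0.75},{"tx":0,"ty":0,"tz":-2,"wx":0,"wy":0,"wz":0,"claw":0.75},{"tx":0,"ty":0,"tz":-6,"wx":0,"wy":0,"wz":0,"claw":0.75},{"tx":0,"ty":0,"tz":-9,"wx":0,"wy":0,"wz":0,"claw":0.75}]' 10
python3 -c "
from h import *
go(.4943,.4076,.15,.183-np.pi/2)
crop(shot('side','s24'),160,90,360,240,4,'s24c');shot('top','t24')"
```

```text
clock: 61.65
position: [0.6733, 0.0166, 0.1478]
orientation: [-0.0, 0.998, -0.058, 0.0]
contact_force: [-0.4, -0.2, 0.5]
width: 0.0704
tx -22.31 ty -36.76 tz -0.23 wz -0.299 (or 2.842) | yaw now -1.687 tilt 0.001 0.000 q6 1.66 w 0.0704 t 61.6 F [-0.4 -0.2  0.5] pos [0.6733 0.0166 0.1478]
```

View pics/s24c.png

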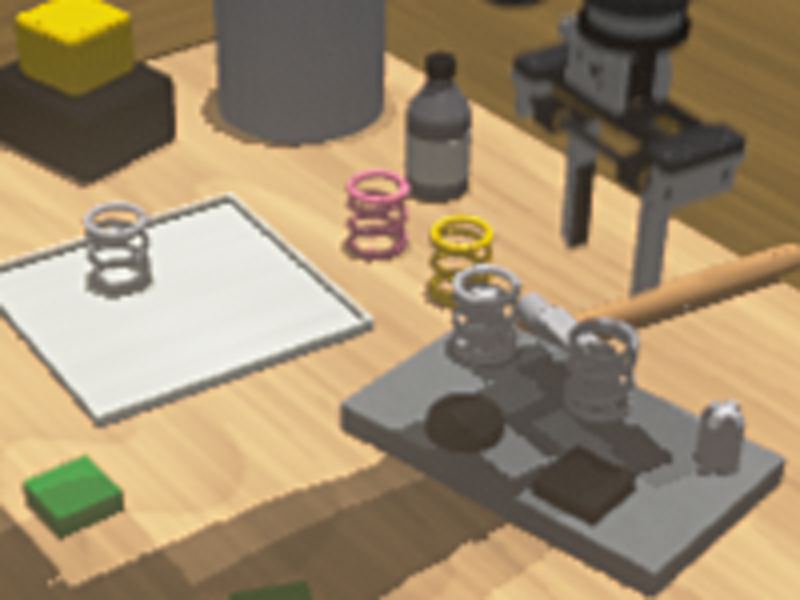

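View pics/t24.png

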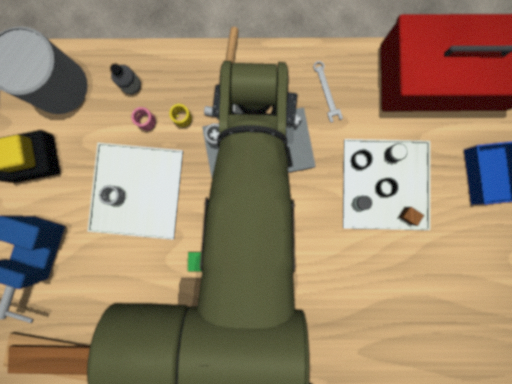

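```bash
python3 -m pendant '[{"tx":-2.5,"ty":-4.1,"tz":0,"wx":0,"wy":0,"wz":-0.05,"claw":0.8},{"tx":-5,"ty":-8.2,"tz":0,"wx":0,"wy":0,"wz":-0.1,"claw":0.8},{"tx":-7.5,"ty":-12.3,"tz":0,"wx":0,"wy":0,"wz":-0.15,"claw":0.8},{"tx":-10,"ty":-16.4,"tz":0,"wx":0,"wy":0,"wz":-0.2,"claw":0.8},{"tx":-12.5,"ty":-20.5,"tz":0,"wx":0,"wy":0,"wz":-0.25,"claw":0.8},{"tx":-15,"ty":-24.6,"tz":0,"wx":0,"wy":0,"wz":-0.299,"claw":0.8},{"tx":-17.5,"ty":-28.7,"tz":0,"wx":0,"wy":0,"wz":-0.299,"claw":0.8},{"tx":-20,"ty":-32.8,"tz":0,"wx":0,"wy":0,"wz":-0.299,"claw":0.8},{"tx":-22.3,"ty":-36.8,"tz":0,"wx":0,"wy":0,"wz":-0.299,"claw":0.8},{"tx":-22.3,"ty":-36.8,"tz":0,"wx":0,"wy":0,"wz":-0.299,"claw":0.8}]' 6
python3 -m pendant '[{"tx":0,"ty":0,"tz":2,"wx":0,"wy":0,"wz":0,"claw":0.8},{"tx":0,"ty":0,"tz":5,"wx":0,"wy":0,"wz":0,"claw":0.8},{"tx":0,"ty":0,"tz":5,"wx":0,"wy":0,"wz":0,"claw":0.8},{"tx":0,"ty":0,"tz":5,"wx":0,"wy":0,"wz":0,"claw":0.8},{"tx":0,"ty":0,"tz":5,"wx":0,"wy":0,"wz":0,"claw":0.8},{"tx":0,"ty":0,"tz":5,"wx":0,"wy":0,"wz":0,"claw":0.8},{"tx":0,"ty":0,"tz":5,"wx":0,"wy":0,"wz":0,"claw":0.8},{"tx":0,"ty":0,"tz":5,"wx":0,"wy":0,"wz":0,"claw":0.8},{"tx":0,"ty":0,"tz":5,"wx":0,"wy":0,"wz":0,"claw":0.8},{"tx":0,"ty":0,"tz":5,"wx":0,"wy":0,"wz":0,"claw":0.8}]' 6
python3 -c "
from h import *
go(.4943,.4068,.0325,.183-np.pi/2)
crop(shot('side','s25'),130,60,250,190,5,'s25c')"
```

```text
clock: 62.75
position: [0.4913, 0.4121, 0.1446]
orientation: [-0.0, 0.996, 0.094, -0.001]
contact_force: [-0.5, -0.9, 0.0]
width: 0.0752
clock: 63.75
position: [0.4943, 0.4079, 0.0958]
orientation: [-0.0, 0.996, 0.091, 0.0]
contact_force: [-0.1, 0.4, -0.3]
width: 0.0748
tx -0.02 ty 0.11 tz 6.33 wz -0.000 (or 3.141) | yaw now -1.388 tilt 0.000 0.000 q6 2.02 w 0.0748 t 63.8 F [-0.1  0.4 -0.3] pos [0.4943 0.4079 0.0958]
```

View pics/s25c.png

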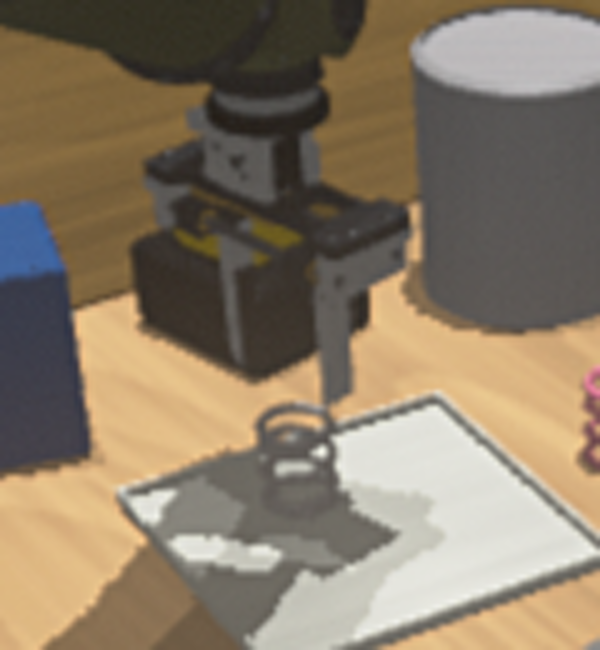

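```bash
python3 -m pendant '[{"tx":0,"ty":0.1,"tz":2,"wx":0,"wy":0,"wz":0,"claw":0.8},{"tx":0,"ty":0.1,"tz":5,"wx":0,"wy":0,"wz":0,"claw":0.8},{"tx":0,"ty":0.1,"tz":6.3,"wx":0,"wy":0,"wz":0,"claw":0.8},{"tx":0,"ty":0.1,"tz":6.3,"wx":0,"wy":0,"wz":0,"claw":0.8},{"tx":0,"ty":0.1,"tz":6.3,"wx":0,"wy":0,"wz":0,"claw":0.65},{"tx":0,"ty":0.1,"tz":6.3,"wx":0,"wy":0,"wz":0,"claw":0.5},{"tx":0,"ty":0.1,"tz":6.3,"wx":0,"wy":0,"wz":0,"claw":0.5},{"tx":0,"ty":0.1,"tz":6.3,"wx":0,"wy":0,"wz":0,"claw":0.5},{"tx":0,"ty":0.1,"tz":6.3,"wx":0,"wy":0,"wz":0,"claw":0.5},{"tx":0,"ty":0.1,"tz":6.3,"wx":0,"wy":0,"wz":0,"claw":0.5}]' 6
python3 -c "
from h import *
go(.4943,.4068,.0325,.183-np.pi/2)"
python3 -m pendant '[{"tx":0,"ty":0,"tz":0,"wx":0,"wy":0,"wz":0,"claw":0.7},{"tx":0,"ty":0,"tz":0,"wx":0,"wy":0,"wz":0,"claw":0.8},{"tx":0,"ty":0,"tz":-2.5,"wx":0,"wy":0,"wz":0,"claw":0.8},{"tx":0,"ty":0,"tz":-5,"wx":0,"wy":0,"wz":0,"claw":0.8},{"tx":0,"ty":0,"tz":-5,"wx":0,"wy":0,"wz":-0.145,"claw":0.8},{"tx":0,"ty":0,"tz":-5,"wx":0,"wy":0,"wz":-0.29,"claw":0.8},{"tx":0,"ty":0,"tz":-5,"wx":0,"wy":0,"wz":-0.435,"claw":0.8},{"tx":0,"ty":0,"tz":-5,"wx":0,"wy":0,"wz":-0.58,"claw":0.8},{"tx":0,"ty":0,"tz":-5,"wx":0,"wy":0,"wz":-0.725,"claw":0.8},{"tx":0,"ty":0,"tz":-5,"wx":0,"wy":0,"wz":-0.87,"claw":0.8}]' 6
python3 -m pendant '[{"tx":0,"ty":0,"tz":0,"wx":0,"wy":0,"wz":-0.145,"claw":0.8},{"tx":0,"ty":0,"tz":0,"wx":0,"wy":0,"wz":-0.29,"claw":0.8},{"tx":0,"ty":0,"tz":0,"wx":0,"wy":0,"wz":-0.435,"claw":0.8},{"tx":0,"ty":0,"tz":0,"wx":0,"wy":0,"wz":-0.58,"claw":0.8},{"tx":0,"ty":0,"tz":0,"wx":0,"wy":0,"wz":-0.7,"claw":0.8},{"tx":0,"ty":0,"tz":0,"wx":0,"wy":0,"wz":-0.7,"claw":0.8},{"tx":0,"ty":0,"tz":2.5,"wx":0,"wy":0,"wz":-0.7,"claw":0.8},{"tx":0,"ty":0,"tz":5,"wx":0,"wy":0,"wz":-0.7,"claw":0.8},{"tx":0,"ty":0,"tz":5,"wx":0,"wy":0,"wz":-0.7,"claw":0.8},{"tx":0,"ty":0,"tz":5,"wx":0,"wy":0,"wz":-0.7,"claw":0.8}]' 6
python3 -m pendant '[{"tx":0,"ty":0,"tz":0,"wx":0,"wy":0,"wz":0,"claw":0.65},{"tx":0,"ty":0,"tz":0,"wx":0,"wy":0,"wz":0,"claw":0.5},{"tx":0,"ty":0,"tz":0,"wx":0,"wy":0,"wz":0,"claw":0.4},{"tx":0,"ty":0,"tz":0,"wx":0,"wy":0,"wz":0,"claw":0.4},{"tx":0,"ty":0,"tz":0,"wx":0,"wy":0,"wz":0,"claw":0.4},{"tx":0,"ty":0,"tz":-1,"wx":0,"wy":0,"wz":0,"claw":0.4},{"tx":0,"ty":0,"tz":-4,"wx":0,"wy":0,"wz":0,"claw":0.4},{"tx":0,"ty":0,"tz":-8,"wx":0,"wy":0,"wz":0,"claw":0.4},{"tx":0,"ty":0,"tz":-12,"wx":0,"wy":0,"wz":0,"claw":0.4},{"tx":0,"ty":0,"tz":-12,"wx":0,"wy":0,"wz":0,"claw":0.4}]' 10
python3 -c "
from h import *
p=B((45,-110,0));print(p);go(p[0],p[1],.15,.625)
crop(shot('side','s26'),130,40,250,170,5,'s26c')"
```

```text
clock: 64.8
position: [0.4949, 0.4074, 0.0338]
orientation: [-0.001, 0.996, 0.091, 0.001]
contact_force: [-1.1, 1.4, 6.5]
width: 0.0533
tx -0.07 ty 0.05 tz 0.13 wz -0.000 (or 3.141) | yaw now -1.388 tilt 0.001 0.001 q6 2.02 w 0.0533 t 64.8 F [-1.1  1.4  6.5] pos [0.4949 0.4074 0.0338]
clock: 65.8
position: [0.4944, 0.4067, 0.0824]
orientation: [0.0, 0.863, 0.505, -0.0]
contact_force: [-0.2, 0.5, -0.9]
width: 0.0755
clock: 66.8
position: [0.4946, 0.4069, 0.0332]
orientation: [-0.0, 0.641, 0.768, -0.0]
contact_force: [1.0, 0.4, -0.1]
width: 0.0751
clock: 67.8
position: [0.4961, 0.4082, 0.1593]
orientation: [0.001, 0.64, 0.768, 0.004]
contact_force: [0.7, -0.6, -1.1]
width: 0.0529
[ 0.69328889 -0.0915013   0.        ]
tx -52.71 ty 10.34 tz 0.81 wz -0.443 (or 2.699) | yaw now 0.182 tilt 0.007 0.005 q6 0.45 w 0.0529 t 67.8 F [ 0.7 -0.6 -1.1] pos [0.4961 0.4082 0.1593]
```

View pics/s26c.png

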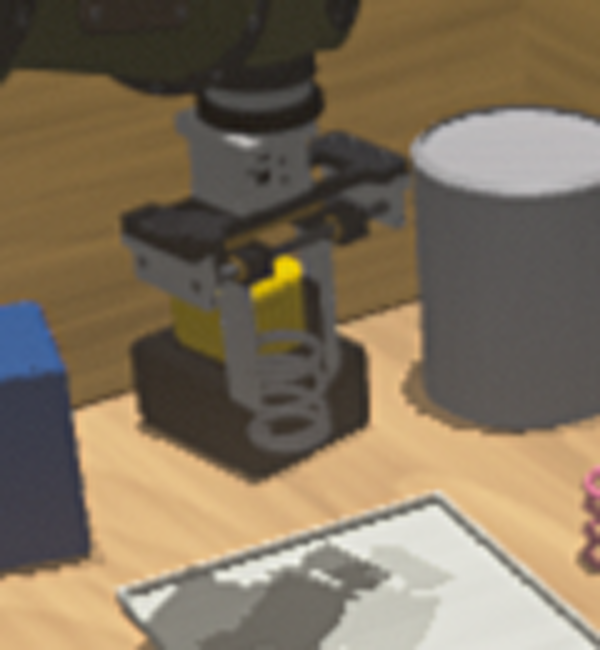

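```bash
python3 -m pendant '[{"tx":-4.4,"ty":0.9,"tz":0,"wx":0,"wy":0,"wz":0,"claw":0.4},{"tx":-8.8,"ty":1.7,"tz":0,"wx":0,"wy":0,"wz":-0.1,"claw":0.4},{"tx":-13.2,"ty":2.6,"tz":0,"wx":0,"wy":0,"wz":-0.2,"claw":0.4},{"tx":-17.6,"ty":3.4,"tz":0,"wx":0,"wy":0,"wz":-0.3,"claw":0.4},{"tx":-22,"ty":4.3,"tz":0,"wx":0,"wy":0,"wz":-0.4,"claw":0.4},{"tx":-26.4,"ty":5.2,"tz":0,"wx":0,"wy":0,"wz":-0.443,"claw":0.4},{"tx":-30.8,"ty":6,"tz":0,"wx":0,"wy":0,"wz":-0.443,"claw":0.4},{"tx":-35.2,"ty":6.9,"tz":0,"wx":0,"wy":0,"wz":-0.443,"claw":0.4},{"tx":-39.6,"ty":7.8,"tz":0,"wx":0,"wy":0,"wz":-0.443,"claw":0.4},{"tx":-43,"ty":8.4,"tz":0,"wx":0,"wy":0,"wz":-0.443,"claw":0.4}]' 10
python3 -c "
from h import *
p=B((45,-110,0));go(p[0],p[1],.15,.625)"
```

```text
clock: 68.85
position: [0.6548, -0.0033, 0.1511]
orientation: [-0.001, 0.456, 0.89, -0.001]
contact_force: [1.0, 0.3, -2.0]
width: 0.0526
tx -9.40 ty -2.03 tz 0.10 wz -0.001 (or 3.140) | yaw now 0.624 tilt -0.003 -0.000 q6 -0.68 w 0.0526 t 68.8 F [ 1.   0.3 -2. ] pos [ 0.6548 -0.0033  0.1511]
```

```bash
python3 -m pendant '[{"tx":-4,"ty":-0.9,"tz":0,"wx":0,"wy":0,"wz":0,"claw":0.4},{"tx":-8,"ty":-1.7,"tz":0,"wx":0,"wy":0,"wz":0,"claw":0.4},{"tx":-9.4,"ty":-2,"tz":0,"wx":0,"wy":0,"wz":0,"claw":0.4},{"tx":-9.4,"ty":-2,"tz":0,"wx":0,"wy":0,"wz":0,"claw":0.4},{"tx":-9.4,"ty":-2,"tz":1.5,"wx":0,"wy":0,"wz":0,"claw":0.4},{"tx":-9.4,"ty":-2,"tz":3,"wx":0,"wy":0,"wz":0,"claw":0.4},{"tx":-9.4,"ty":-2,"tz":4,"wx":0,"wy":0,"wz":0,"claw":0.4},{"tx":-9.4,"ty":-2,"tz":4,"wx":0,"wy":0,"wz":0,"claw":0.4},{"tx":-9.4,"ty":-2,"tz":4,"wx":0,"wy":0,"wz":0,"claw":0.4},{"tx":-9.4,"ty":-2,"tz":4,"wx":0,"wy":0,"wz":0,"claw":0.4}]' 10
python3 -c "
from h import *
p=B((45,-110,0));go(p[0],p[1],.1,.625)
crop(shot('side','s27'),300,110,360,190,8,'s27c')"
```

```text
clock: 69.85
position: [0.694, -0.0885, 0.1135]
orientation: [0.001, 0.455, 0.89, 0.0]
contact_force: [-0.8, 0.2, -1.5]
width: 0.0528
tx -0.20 ty -0.23 tz 1.35 wz 0.000 (or -3.141) | yaw now 0.625 tilt 0.001 -0.000 q6 -0.80 w 0.0528 t 69.8 F [-0.8  0.2 -1.5] pos [ 0.694  -0.0885  0.1135]
```

View pics/s27c.png

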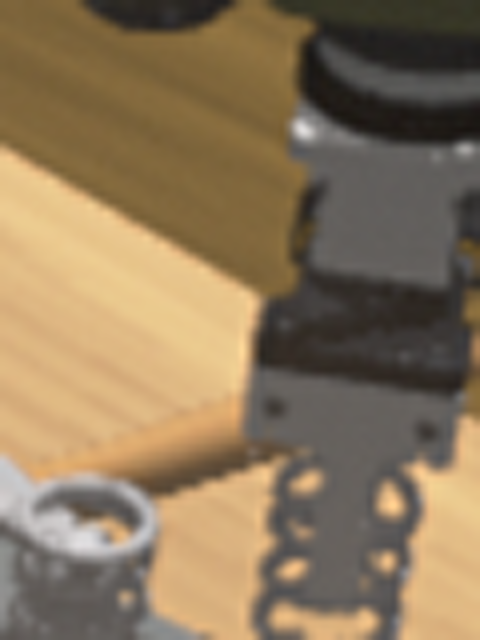

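```bash
python3 -m pendant '[{"tx":-0.2,"ty":-0.23,"tz":0.2,"wx":0,"wy":0,"wz":0,"claw":0.4},{"tx":-0.2,"ty":-0.23,"tz":0.5,"wx":0,"wy":0,"wz":0,"claw":0.4},{"tx":-0.2,"ty":-0.23,"tz":0.8,"wx":0,"wy":0,"wz":0,"claw":0.4},{"tx":-0.2,"ty":-0.23,"tz":0.9,"wx":0,"wy":0,"wz":0,"claw":0.4},{"tx":-0.2,"ty":-0.23,"tz":1.0,"wx":0,"wy":0,"wz":0,"claw":0.4},{"tx":-0.2,"ty":-0.23,"tz":1.1,"wx":0,"wy":0,"wz":0,"claw":0.4},{"tx":-0.2,"ty":-0.23,"tz":1.2,"wx":0,"wy":0,"wz":0,"claw":0.4},{"tx":-0.2,"ty":-0.23,"tz":1.3,"wx":0,"wy":0,"wz":0,"claw":0.4},{"tx":-0.2,"ty":-0.23,"tz":1.3,"wx":0,"wy":0,"wz":0,"claw":0.4},{"tx":-0.2,"ty":-0.23,"tz":1.3,"wx":0,"wy":0,"wz":0,"claw":0.4}]' 10
python3 -c "
from h import *
p=B((45,-110,0));go(p[0],p[1],.1,.625)"
```

```text
clock: 70.9
position: [0.693, -0.0916, 0.0998]
orientation: [-0.0, 0.455, 0.89, 0.0]
contact_force: [0.0, -0.1, -1.5]
width: 0.0534
tx -0.00 ty 0.03 tz -0.02 wz 0.000 (or -3.142) | yaw now 0.625 tilt -0.000 0.000 q6 -0.81 w 0.0534 t 70.9 F [ 0.  -0.1 -1.5] pos [ 0.693  -0.0916  0.0998]
```

Free 3 mm below the rod top. Continue.

```bash
python3 -m pendant '[{"tx":0,"ty":0,"tz":0.15,"wx":0,"wy":0,"wz":0,"claw":0.4},{"tx":0,"ty":0,"tz":0.3,"wx":0,"wy":0,"wz":0,"claw":0.4},{"tx":0,"ty":0,"tz":0.45,"wx":0,"wy":0,"wz":0,"claw":0.4},{"tx":0,"ty":0,"tz":0.6,"wx":0,"wy":0,"wz":0,"claw":0.4},{"tx":0,"ty":0,"tz":0.75,"wx":0,"wy":0,"wz":0,"claw":0.4},{"tx":0,"ty":0,"tz":0.9,"wx":0,"wy":0,"wz":0,"claw":0.4},{"tx":0,"ty":0,"tz":0.9,"wx":0,"wy":0,"wz":0,"claw":0.4},{"tx":0,"ty":0,"tz":0.9,"wx":0,"wy":0,"wz":0,"claw":0.4},{"tx":0,"ty":0,"tz":0.9,"wx":0,"wy":0,"wz":0,"claw":0.4},{"tx":0,"ty":0,"tz":0.9,"wx":0,"wy":0,"wz":0,"claw":0.4}]' 10
python3 -c "
from h import *
p=B((45,-110,0));go(p[0],p[1],.053,.625)
crop(shot('side','s28'),300,110,360,190,8,'s28c')"
```

```text
clock: 71.9
position: [0.6933, -0.0913, 0.0913]
orientation: [0.0, 0.455, 0.89, 0.0]
contact_force: [-1.4, 3.5, 6.1]
width: 0.0531
tx -0.01 ty -0.02 tz 3.83 wz 0.000 (or -3.142) | yaw now 0.625 tilt 0.001 0.000 q6 -0.81 w 0.0531 t 71.9 F [-1.4  3.5  6.1] pos [ 0.6933 -0.0913  0.0913]
```

View pics/s28c.png

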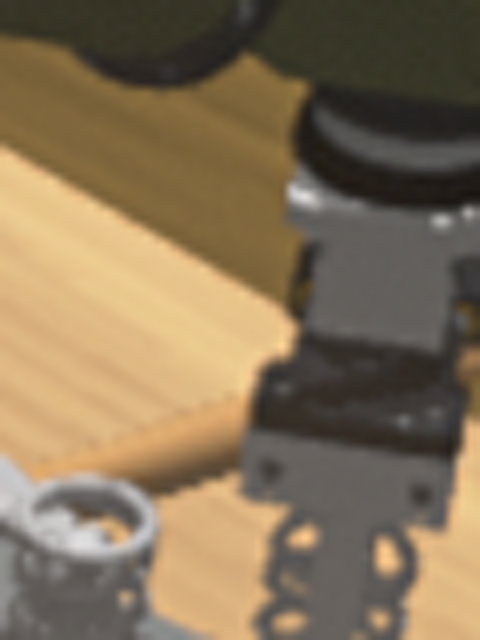

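```bash
python3 -m pendant '[{"tx":0,"ty":0,"tz":-0.2,"wx":0,"wy":0,"wz":0,"claw":0.4},{"tx":0,"ty":0,"tz":-0.2,"wx":0,"wy":0,"wz":0.05,"claw":0.4},{"tx":0,"ty":0,"tz":-0.2,"wx":0,"wy":0,"wz":0.1,"claw":0.4},{"tx":0,"ty":0,"tz":-0.2,"wx":0,"wy":0,"wz":0.15,"claw":0.4},{"tx":0,"ty":0,"tz":-0.2,"wx":0,"wy":0,"wz":0.2,"claw":0.4},{"tx":0,"ty":0,"tz":-0.2,"wx":0,"wy":0,"wz":0.25,"claw":0.4},{"tx":0,"ty":0,"tz":-0.2,"wx":0,"wy":0,"wz":0.25,"claw":0.4},{"tx":0,"ty":0,"tz":-0.2,"wx":0,"wy":0,"wz":0.25,"claw":0.4},{"tx":0,"ty":0,"tz":-0.2,"wx":0,"wy":0,"wz":0.25,"claw":0.4},{"tx":0,"ty":0,"tz":-0.2,"wx":0,"wy":0,"wz":0.25,"claw":0.4}]' 10
python3 -c "
from h import *
p=B((45,-110,0));go(p[0],p[1],.053,.625)"
```

```text
clock: 72.95
position: [0.6929, -0.0918, 0.0926]
orientation: [-0.0, 0.563, 0.827, -0.0]
contact_force: [-0.7, -1.6, -1.9]
width: 0.0527
tx 0.02 ty 0.05 tz 3.96 wz -0.249 (or 2.892) | yaw now 0.376 tilt -0.000 -0.000 q6 -0.56 w 0.0527 t 73.0 F [-0.7 -1.6 -1.9] pos [ 0.6929 -0.0918  0.0926]
```

Free again; on down 10 mm.

```bash
python3 -m pendant '[{"tx":0,"ty":0.03,"tz":0.15,"wx":0,"wy":0,"wz":0,"claw":0.4},{"tx":0,"ty":0.03,"tz":0.3,"wx":0,"wy":0,"wz":0,"claw":0.4},{"tx":0,"ty":0.03,"tz":0.45,"wx":0,"wy":0,"wz":0,"claw":0.4},{"tx":0,"ty":0.03,"tz":0.6,"wx":0,"wy":0,"wz":0,"claw":0.4},{"tx":0,"ty":0.03,"tz":0.75,"wx":0,"wy":0,"wz":0,"claw":0.4},{"tx":0,"ty":0.03,"tz":0.9,"wx":0,"wy":0,"wz":0,"claw":0.4},{"tx":0,"ty":0.03,"tz":0.9,"wx":0,"wy":0,"wz":0,"claw":0.4},{"tx":0,"ty":0.03,"tz":0.9,"wx":0,"wy":0,"wz":0,"claw":0.4},{"tx":0,"ty":0.03,"tz":0.9,"wx":0,"wy":0,"wz":0,"claw":0.4},{"tx":0,"ty":0.03,"tz":0.9,"wx":0,"wy":0,"wz":0,"claw":0.4}]' 10
python3 -c "
from h import *
p=B((45,-110,0));go(p[0],p[1],.053)
crop(shot('side','s29'),300,110,360,210,6,'s29c')"
```

```text
clock: 73.95
position: [0.6932, -0.0916, 0.0837]
orientation: [-0.0, 0.563, 0.827, -0.0]
contact_force: [-0.0, -1.7, -2.1]
width: 0.053
tx 0.01 ty 0.01 tz 3.07 | yaw now 0.375 tilt -0.000 -0.000 q6 -0.56 w 0.0530 t 74.0 F [-0.  -1.7 -2.1] pos [ 0.6932 -0.0916  0.0837]
```

View pics/s29c.png

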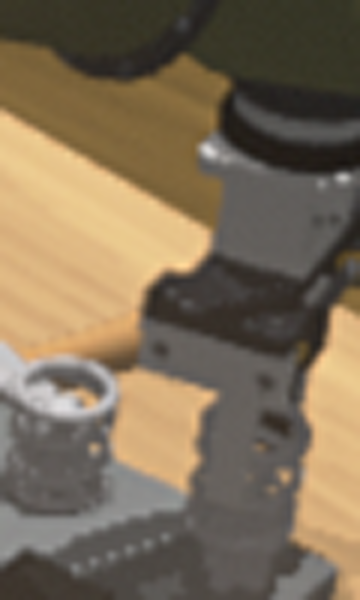

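```bash
python3 -m pendant '[{"tx":0,"ty":0,"tz":0.4,"wx":0,"wy":0,"wz":0,"claw":0.4},{"tx":0,"ty":0,"tz":0.8,"wx":0,"wy":0,"wz":0,"claw":0.4},{"tx":0,"ty":0,"tz":1.2,"wx":0,"wy":0,"wz":0,"claw":0.4},{"tx":0,"ty":0,"tz":1.6,"wx":0,"wy":0,"wz":0,"claw":0.4},{"tx":0,"ty":0,"tz":2.0,"wx":0,"wy":0,"wz":0,"claw":0.4},{"tx":0,"ty":0,"tz":2.4,"wx":0,"wy":0,"wz":0,"claw":0.4},{"tx":0,"ty":0,"tz":2.7,"wx":0,"wy":0,"wz":0,"claw":0.4},{"tx":0,"ty":0,"tz":2.7,"wx":0,"wy":0,"wz":0,"claw":0.4},{"tx":0,"ty":0,"tz":2.7,"wx":0,"wy":0,"wz":0,"claw":0.4},{"tx":0,"ty":0,"tz":2.7,"wx":0,"wy":0,"wz":0,"claw":0.4}]' 10
python3 -c "
from h import *
p=B((45,-110,0));go(p[0],p[1],.053)"
```

```text
clock: 75.0
position: [0.6933, -0.0916, 0.0568]
orientation: [-0.0, 0.563, 0.826, -0.0]
contact_force: [0.8, -1.7, -2.2]
width: 0.0535
tx 0.01 ty 0.01 tz 0.38 | yaw now 0.375 tilt -0.000 0.000 q6 -0.56 w 0.0535 t 75.0 F [ 0.8 -1.7 -2.2] pos [ 0.6933 -0.0916  0.0568]
```

```bash
python3 -m pendant '[{"tx":0,"ty":0,"tz":0.15,"wx":0,"wy":0,"wz":0,"claw":0.4},{"tx":0,"ty":0,"tz":0.3,"wx":0,"wy":0,"wz":0,"claw":0.4},{"tx":0,"ty":0,"tz":0.45,"wx":0,"wy":0,"wz":0,"claw":0.4},{"tx":0,"ty":0,"tz":0.45,"wx":0,"wy":0,"wz":0,"claw":0.6},{"tx":0,"ty":0,"tz":0.45,"wx":0,"wy":0,"wz":0,"claw":0.75},{"tx":0,"ty":0,"tz":0.45,"wx":0,"wy":0,"wz":0,"claw":0.75},{"tx":0,"ty":0,"tz":0.45,"wx":0,"wy":0,"wz":0,"claw":0.75},{"tx":0,"ty":0,"tz":-2,"wx":0,"wy":0,"wz":0,"claw":0.75},{"tx":0,"ty":0,"tz":-6,"wx":0,"wy":0,"wz":0,"claw":0.75},{"tx":0,"ty":0,"tz":-9,"wx":0,"wy":0,"wz":0,"claw":0.75}]' 10
python3 -c "
from h import *
go(.40,.20,.25)"
```

```text
clock: 76.0
position: [0.6935, -0.0916, 0.1489]
orientation: [0.001, 0.563, 0.826, 0.0]
contact_force: [-0.4, 0.5, 1.1]
width: 0.0707
tx 37.88 ty -16.62 tz -10.15 | yaw now 0.375 tilt 0.001 -0.000 q6 -0.56 w 0.0707 t 76.0 F [-0.4  0.5  1.1] pos [ 0.6935 -0.0916  0.1489]
```

Move clear (up and to the left) to inspect.

```bash
python3 -m pendant '[{"tx":0,"ty":0,"tz":-5,"wx":0,"wy":0,"wz":0,"claw":0.75},{"tx":0,"ty":0,"tz":-10,"wx":0,"wy":0,"wz":0,"claw":0.75},{"tx":4,"ty":-2,"tz":-10,"wx":0,"wy":0,"wz":0,"claw":0.75},{"tx":8,"ty":-4,"tz":-10,"wx":0,"wy":0,"wz":0,"claw":0.75},{"tx":12,"ty":-6,"tz":-10,"wx":0,"wy":0,"wz":0,"claw":0.75},{"tx":16,"ty":-8,"tz":-10,"wx":0,"wy":0,"wz":0,"claw":0.75},{"tx":20,"ty":-10,"tz":-10,"wx":0,"wy":0,"wz":0,"claw":0.75},{"tx":24,"ty":-12,"tz":-10,"wx":0,"wy":0,"wz":0,"claw":0.75},{"tx":28,"ty":-14,"tz":-10,"wx":0,"wy":0,"wz":0,"claw":0.75},{"tx":32,"ty":-16,"tz":-10,"wx":0,"wy":0,"wz":0,"claw":0.75}]'
python3 -m pendant '[{"tx":4,"ty":0,"tz":0,"wx":0,"wy":0,"wz":0,"claw":0.75},{"tx":8,"ty":0,"tz":0,"wx":0,"wy":0,"wz":0,"claw":0.75},{"tx":12,"ty":0,"tz":0,"wx":0,"wy":0,"wz":0,"claw":0.75},{"tx":16,"ty":0,"tz":0,"wx":0,"wy":0,"wz":0,"claw":0.75},{"tx":20,"ty":0,"tz":0,"wx":0,"wy":0,"wz":0,"claw":0.75},{"tx":20,"ty":0,"tz":0,"wx":0,"wy":0,"wz":0,"claw":0.75},{"tx":20,"ty":0,"tz":0,"wx":0,"wy":0,"wz":0,"claw":0.75},{"tx":20,"ty":0,"tz":0,"wx":0,"wy":0,"wz":0,"claw":0.75},{"tx":20,"ty":0,"tz":0,"wx":0,"wy":0,"wz":0,"claw":0.75},{"tx":20,"ty":0,"tz":0,"wx":0,"wy":0,"wz":0,"claw":0.75}]'
python3 -c "
from h import *
s=shot('side','s30');crop(s,220,130,380,240,5,'s30c');t=shot('top','t30');crop(t,195,95,325,195,6,'t30c')
crop(s,290,230,450,350,5,'s30d')"
```

```text
clock: 77.0
position: [0.4257, 0.1485, 0.2469]
orientation: [0.0, 0.563, 0.826, 0.0]
contact_force: [0.9, 0.5, 0.2]
width: 0.07
clock: 78.0
position: [0.3544, 0.333, 0.2469]
orientation: [0.0, 0.563, 0.826, 0.0]
contact_force: [-0.7, 0.5, 0.2]
width: 0.0705
```

View pics/s30c.png

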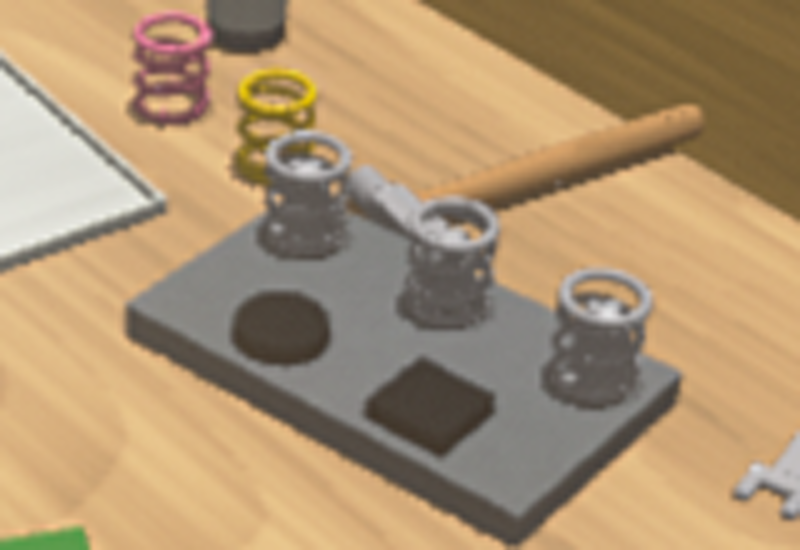

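View pics/t30.png

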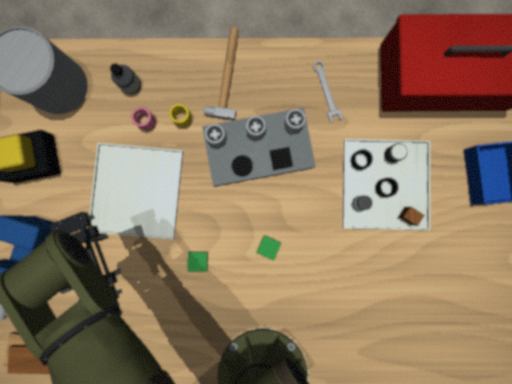

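View pics/t30c.png

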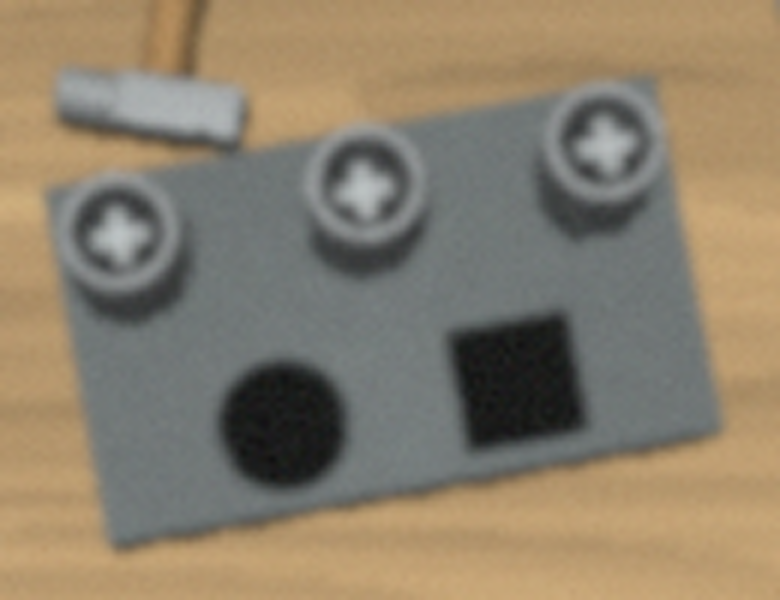

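View pics/s30d.png

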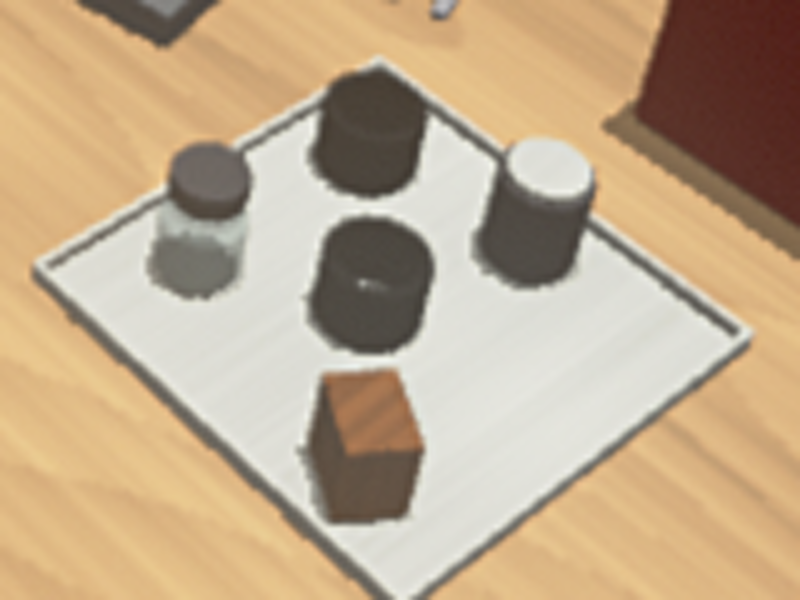

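```bash
python3 -c "
from h import *
for n,b,s,f in(('side',(220,130),5,'s30c'),('top',(195,95),6,'t30c')):
  I=cv2.imread(f'pics/{f}.png')
  P=lambda q:np.round((proj(n,q)-b+.5)*s-.5).astype(int)
  a=np.arange(0,6.3,.2)
  for k in(-110,0,110):
    for z,r in ((86,27),(24,27)):
      cv2.polylines(I,[P([B((45+r*np.cos(t),k+r*np.sin(t),z)) for t in a])],True,(0,0,255) if z>50 else (0,255,0),1)
  cv2.polylines(I,[P([B((-45+29*np.cos(t),55+29*np.sin(t),36)) for t in a])],True,(0,0,255),1)
  cv2.polylines(I,[P([B((-45+u,-55+v,36)) for u,v in((27,27),(27,-27),(-27,-27),(-27,27))])],True,(0,0,255),1)
  cv2.imwrite(f'pics/{f}o.png',I)
"
```

```text
(no output)
```

View pics/s30co.png

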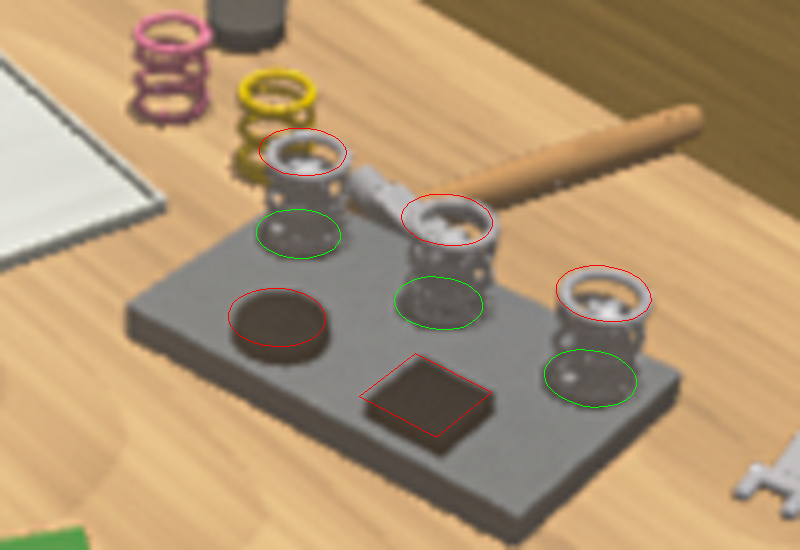

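View pics/t30co.png

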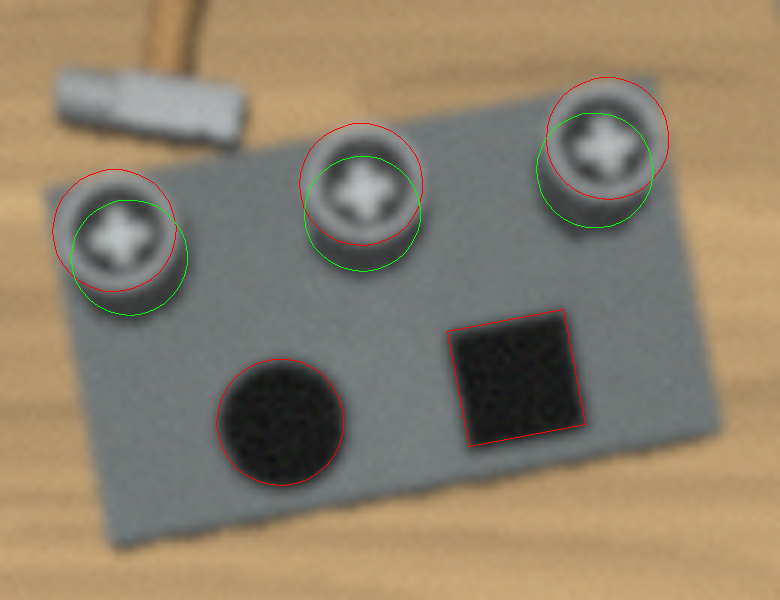

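```bash
python3 -c "
from workcell import manip
print(manip.job_done(), manip.get_obs()['clock'])"
```

```text
the job is handed in; nothing more can be done
the job is handed in; nothing more can be done
```

The job is done and handed in at about 78 s of the 210 s allowed; it reported no verdict.

- **Sleeves:** only rods 1 and 2 had one. Both now stand upright in the scrap tray, clear of each other and of the jar, tin and block.
- **Springs:** all three stand on the plate, one on each rod. The first slid straight down rod 2. The ones on rods 1 and 0 snagged, with 6–8 N at the wrist, and came free after a small twist (about 0.2 and 0.25 rad). Both then went down freely.
- **Buffers:** the round and square buffers are seated flat in their own pockets. They went in without contact force.

**Last checks:** I drew the expected seated outlines over the final top and side pictures. In the side view everything sits about 1 pixel off, within the 2 mm calibration. The springs' height, uprightness and position agree with being seated, and both buffers are centred. I saw no shift of the jar, tin or block. No check failed. The spring fits were judged from pictures and wrist force only, with no direct height measurement.

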